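# Clear the clay scraps and shingle the test tiles

## Task

First clear every clay scrap off the tray into the grey tub. Then set out all the test tiles in one straight overlapping row down the middle of the cleared tray: the first lies flat with its short end up against the tall stop, and each further tile leans with its near end on the tile before it and its far end on the tray floor, overlapping that tile by about a third of its length. Leave the bowl, the brush and the jar alone.

Things in the scene. Friction and masses are not known exactly. Their poses are not given: they have to be found in the camera images.
- tray: plywood tray fixed to the table, 320 mm long (its x) by 156 mm wide (its y); origin under its middle, z up. Its floor is 8 mm above the table, 300 mm by 140 mm inside. Low rims, 8 mm thick, top 18 mm above the table, run along both long sides and the +x end; at the -x end stands the tall stop, a wooden bar 12 mm thick whose top is 36 mm above the table
- tray_stop (a point): point on the tray floor in the middle of the inner face of the tall stop; axes as the tray's (x points from the stop along the tray, y across, z up)
- tub: grey open plastic scrap tub fixed to the table, 170 (x) by 210 (y) by 90 mm high, walls and floor 5 mm; origin under its middle. It stands on one side of the tray, the wooden bat on the other; the two change places between starts
- bat: pale wooden bat (flat board) fixed to the table, 200 (x) by 190 (y) by 12 mm thick, on which the tiles lie at the start; origin under its middle
- tile1: terracotta test tile 70 mm long (its x), 44 mm wide (its y), 8 mm thick (its z), 50 g, one of up to four alike (three or four are there); both faces and both ends are the same; origin at its centre. At the start it lies flat on the bat. (A tile laid with its middle over the one below rests flat on it instead of leaning.)
- tile2: terracotta test tile 70 mm long (its x), 44 mm wide (its y), 8 mm thick (its z), 50 g, one of up to four alike (three or four are there); both faces and both ends are the same; origin at its centre. At the start it lies flat on the bat. (A tile laid with its middle over the one below rests flat on it instead of leaning.)
- tile3: terracotta test tile 70 mm long (its x), 44 mm wide (its y), 8 mm thick (its z), 50 g, one of up to four alike (three or four are there); both faces and both ends are the same; origin at its centre. At the start it lies flat on the bat. (A tile laid with its middle over the one below rests flat on it instead of leaning.)
- tile4: terracotta test tile 70 mm long (its x), 44 mm wide (its y), 8 mm thick (its z), 50 g, one of up to four alike (three or four are there); both faces and both ends are the same; origin at its centre. At the start it lies flat on the bat. (A tile laid with its middle over the one below rests flat on it instead of leaning.)
- scrap1: dry grey block of clay 38 x 28 x 24 mm (x, y, z), about 35 g; origin at its middle, z up at the start. A scrap to be cleared; four to six of the six are there, lying in the tray at the start
- scrap2: dry grey round stub of clay, 34 mm across at one end, 28 mm at the other, 26 mm high, about 35 g; origin at its middle, z up at the start. A scrap to be cleared; four to six of the six are there, lying in the tray at the start
- scrap3: dry grey lump of clay 30 x 30 x 30 mm, rounded edges, about 35 g; origin at its middle, z up at the start. A scrap to be cleared; four to six of the six are there, lying in the tray at the start
- scrap4: dry grey stepped piece of clay 36 x 26 x 26 mm (x, y, z), about 35 g; origin at its middle, z up at the start. A scrap to be cleared; four to six of the six are there, lying in the tray at the start
- scrap5: dry grey rounded stub of clay 36 mm across its waist, 28 mm high, about 35 g; origin at its middle, z up at the start. A scrap to be cleared; four to six of the six are there, lying in the tray at the start
- scrap6: dry grey block of clay 34 x 24 x 28 mm (x, y, z), about 35 g; origin at its middle, z up at the start. A scrap to be cleared; four to six of the six are there, lying in the tray at the start
- bowl: small blue bowl, 90 mm across, 50 mm high, beyond the tray: leave it alone
- jar: white lidded jar, 60 mm across, 75 mm high, beyond the tray: leave it alone
- brush: brush 170 mm long lying beyond the tray: leave it alone
Things that resemble listed ones, but are neither listed nor needed, are in the scene too. Leave any turquoise look-alike of the scrap5 alone. What is shaped like the scrap1 but orange or turquoise is not meant.

How it is judged (in metres and radians):
On the way, in this order (a step that is already met when the one before it is completed fails the run):
1. every scrap is in the tub (x of scrap1 in the frame of tub between -0.08 and 0.08 m and y of scrap1 in the frame of tub between -0.1 and 0.1 m and z of scrap1 in the frame of tub between 0 and 0.088 m and x of scrap2 in the frame of tub between -0.08 and 0.08 m and y of scrap2 in the frame of tub between -0.1 and 0.1 m and z of scrap2 in the frame of tub between 0 and 0.088 m and x of scrap3 in the frame of tub between -0.08 and 0.08 m and y of scrap3 in the frame of tub between -0.1 and 0.1 m and z of scrap3 in the frame of tub between 0 and 0.088 m and x of scrap4 in the frame of tub between -0.08 and 0.08 m and y of scrap4 in the frame of tub between -0.1 and 0.1 m and z of scrap4 in the frame of tub between 0 and 0.088 m and x of scrap5 in the frame of tub between -0.08 and 0.08 m and y of scrap5 in the frame of tub between -0.1 and 0.1 m and z of scrap5 in the frame of tub between 0 and 0.088 m and x of scrap6 in the frame of tub between -0.08 and 0.08 m and y of scrap6 in the frame of tub between -0.1 and 0.1 m and z of scrap6 in the frame of tub between 0 and 0.088 m), for 0.2 s.
2. the first tile lies flat in the tray with its short end against the tall stop ((((y of tile1 in the frame of tray_stop between -0.02 and 0.02 m and angle between the x axis of tile1 and the x axis of tray, either way round below 0.35 rad and z of tile1 in the frame of tray_stop between 0 and 0.025 m) and x of tile1 in the frame of tray_stop between 0.03 and 0.048 m and (angle between tile1's own z axis and vertical below 0.052 rad or angle between tile1's own z axis and vertical above 3.08959 rad)) or ((y of tile2 in the frame of tray_stop between -0.02 and 0.02 m and angle between the x axis of tile2 and the x axis of tray, either way round below 0.35 rad and z of tile2 in the frame of tray_stop between 0 and 0.025 m) and x of tile2 in the frame of tray_stop between 0.03 and 0.048 m and (angle between tile2's own z axis and vertical below 0.052 rad or angle between tile2's own z axis and vertical above 3.08959 rad)) or ((y of tile3 in the frame of tray_stop between -0.02 and 0.02 m and angle between the x axis of tile3 and the x axis of tray, either way round below 0.35 rad and z of tile3 in the frame of tray_stop between 0 and 0.025 m) and x of tile3 in the frame of tray_stop between 0.03 and 0.048 m and (angle between tile3's own z axis and vertical below 0.052 rad or angle between tile3's own z axis and vertical above 3.08959 rad)) or ((y of tile4 in the frame of tray_stop between -0.02 and 0.02 m and angle between the x axis of tile4 and the x axis of tray, either way round below 0.35 rad and z of tile4 in the frame of tray_stop between 0 and 0.025 m) and x of tile4 in the frame of tray_stop between 0.03 and 0.048 m and (angle between tile4's own z axis and vertical below 0.052 rad or angle between tile4's own z axis and vertical above 3.08959 rad)))), for 0.2 s.
At the end, for the whole second after the job is handed in: All scraps in the tub; all tiles at rest within 20 mm and 20 deg of the tray's middle line, one flat (3 deg) with its end within 13 mm of the stop, each other leaning 4 to 16 deg, its centre 40 to 61 mm from a neighbour's, no two centres nearer than 40 mm (all of step 1 and (((y of tile1 in the frame of tray_stop between -0.02 and 0.02 m and angle between the x axis of tile1 and the x axis of tray, either way round below 0.35 rad and z of tile1 in the frame of tray_stop between 0 and 0.025 m) and x of tile1 in the frame of tray_stop between 0.03 and 0.048 m and (angle between tile1's own z axis and vertical below 0.052 rad or angle between tile1's own z axis and vertical above 3.08959 rad)) or ((y of tile2 in the frame of tray_stop between -0.02 and 0.02 m and angle between the x axis of tile2 and the x axis of tray, either way round below 0.35 rad and z of tile2 in the frame of tray_stop between 0 and 0.025 m) and x of tile2 in the frame of tray_stop between 0.03 and 0.048 m and (angle between tile2's own z axis and vertical below 0.052 rad or angle between tile2's own z axis and vertical above 3.08959 rad)) or ((y of tile3 in the frame of tray_stop between -0.02 and 0.02 m and angle between the x axis of tile3 and the x axis of tray, either way round below 0.35 rad and z of tile3 in the frame of tray_stop between 0 and 0.025 m) and x of tile3 in the frame of tray_stop between 0.03 and 0.048 m and (angle between tile3's own z axis and vertical below 0.052 rad or angle between tile3's own z axis and vertical above 3.08959 rad)) or ((y of tile4 in the frame of tray_stop between -0.02 and 0.02 m and angle between the x axis of tile4 and the x axis of tray, either way round below 0.35 rad and z of tile4 in the frame of tray_stop between 0 and 0.025 m) and x of tile4 in the frame of tray_stop between 0.03 and 0.048 m and (angle between tile4's own z axis and vertical below 0.052 rad or angle between tile4's own z axis and vertical above 3.08959 rad))) and (((y of tile1 in the frame of tray_stop between -0.02 and 0.02 m and angle between the x axis of tile1 and the x axis of tray, either way round below 0.35 rad and z of tile1 in the frame of tray_stop between 0 and 0.025 m) and x of tile1 in the frame of tray_stop between 0.03 and 0.048 m and (angle between tile1's own z axis and vertical below 0.052 rad or angle between tile1's own z axis and vertical above 3.08959 rad)) or ((y of tile1 in the frame of tray_stop between -0.02 and 0.02 m and angle between the x axis of tile1 and the x axis of tray, either way round below 0.35 rad and z of tile1 in the frame of tray_stop between 0 and 0.025 m) and (angle between tile1's own z axis and vertical between 0.07 and 0.28 rad or angle between tile1's own z axis and vertical between 2.86159 and 3.07159 rad) and (distance between tile1 and tile2 between 0.04 and 0.061 m or distance between tile1 and tile3 between 0.04 and 0.061 m or distance between tile1 and tile4 between 0.04 and 0.061 m))) and (((y of tile2 in the frame of tray_stop between -0.02 and 0.02 m and angle between the x axis of tile2 and the x axis of tray, either way round below 0.35 rad and z of tile2 in the frame of tray_stop between 0 and 0.025 m) and x of tile2 in the frame of tray_stop between 0.03 and 0.048 m and (angle between tile2's own z axis and vertical below 0.052 rad or angle between tile2's own z axis and vertical above 3.08959 rad)) or ((y of tile2 in the frame of tray_stop between -0.02 and 0.02 m and angle between the x axis of tile2 and the x axis of tray, either way round below 0.35 rad and z of tile2 in the frame of tray_stop between 0 and 0.025 m) and (angle between tile2's own z axis and vertical between 0.07 and 0.28 rad or angle between tile2's own z axis and vertical between 2.86159 and 3.07159 rad) and (distance between tile2 and tile1 between 0.04 and 0.061 m or distance between tile2 and tile3 between 0.04 and 0.061 m or distance between tile2 and tile4 between 0.04 and 0.061 m))) and (((y of tile3 in the frame of tray_stop between -0.02 and 0.02 m and angle between the x axis of tile3 and the x axis of tray, either way round below 0.35 rad and z of tile3 in the frame of tray_stop between 0 and 0.025 m) and x of tile3 in the frame of tray_stop between 0.03 and 0.048 m and (angle between tile3's own z axis and vertical below 0.052 rad or angle between tile3's own z axis and vertical above 3.08959 rad)) or ((y of tile3 in the frame of tray_stop between -0.02 and 0.02 m and angle between the x axis of tile3 and the x axis of tray, either way round below 0.35 rad and z of tile3 in the frame of tray_stop between 0 and 0.025 m) and (angle between tile3's own z axis and vertical between 0.07 and 0.28 rad or angle between tile3's own z axis and vertical between 2.86159 and 3.07159 rad) and (distance between tile3 and tile1 between 0.04 and 0.061 m or distance between tile3 and tile2 between 0.04 and 0.061 m or distance between tile3 and tile4 between 0.04 and 0.061 m))) and (((y of tile4 in the frame of tray_stop between -0.02 and 0.02 m and angle between the x axis of tile4 and the x axis of tray, either way round below 0.35 rad and z of tile4 in the frame of tray_stop between 0 and 0.025 m) and x of tile4 in the frame of tray_stop between 0.03 and 0.048 m and (angle between tile4's own z axis and vertical below 0.052 rad or angle between tile4's own z axis and vertical above 3.08959 rad)) or ((y of tile4 in the frame of tray_stop between -0.02 and 0.02 m and angle between the x axis of tile4 and the x axis of tray, either way round below 0.35 rad and z of tile4 in the frame of tray_stop between 0 and 0.025 m) and (angle between tile4's own z axis and vertical between 0.07 and 0.28 rad or angle between tile4's own z axis and vertical between 2.86159 and 3.07159 rad) and (distance between tile4 and tile1 between 0.04 and 0.061 m or distance between tile4 and tile2 between 0.04 and 0.061 m or distance between tile4 and tile3 between 0.04 and 0.061 m))) and distance between tile1 and tile2 above 0.04 m and distance between each of tile1, tile2 and tile3 above 0.04 m and distance between each of tile1, tile2, tile3 and tile4 above 0.04 m and linear speed of each of tile1, tile2, tile3, tile4 below 0.02 m/s); the robot touches nothing.
It fails at once if the bowl at the back of the table is disturbed (moved over 4 cm) (distance of bowl from where it was at the start of the episode above 0.04 m).
It fails at once if the brush at the back of the table is disturbed (moved over 4 cm) (distance of brush from where it was at the start of the episode above 0.04 m).
It fails at once if the jar at the back of the table is disturbed (moved over 4 cm) (distance of jar from where it was at the start of the episode above 0.04 m).
Of scrap1, scrap2, scrap3, scrap4, scrap5, scrap6 only 4 to 6 are there at a start; the rules pass over those that are not, and their reading is None.
Of tile1, tile2, tile3, tile4 only 3 to 4 are there at a start; the rules pass over those that are not, and their reading is None.
At some moment in a run one of scrap1, scrap2, scrap3, scrap4, scrap5, scrap6 may be knocked a few centimetres aside while the robot is not near it.
Once in a run the grip may slacken for a moment while it holds something.
It also fails if it takes over 208 s, if anything falls off the work surface, if the arm or the gripper's body presses on something with over 40 N, if the wrist force passes 120 N, or if a joint passes its speed limit or range.

## Robot

A 7-joint arm with a two-finger parallel gripper is mounted at the origin on the work surface. World frame = base frame: x ahead of the robot, y to its left, z up, the work surface at z = 0. Lengths are in mm, angles in rad, forces in N, time in s.
With the tool pointing down it reaches from about 400 to 875 mm from the base axis. Payload 4.4 kg.
Tool frame: the origin (TCP) lies midway between the tips of the shut fingers; the grasp point (between the pads) lies 19 mm behind it; x points along the fingers, z is the direction in which the jaws open and shut, and the axes are right-handed (so a half turn about x gives the same grasp; the last joint's range is limited). The gripper opens to 85 mm and grips with 20 to 120 N. Pads are 22 mm wide; open, the fingers measure 114 mm over their backs; the gripper's body (76 mm by 85 mm) begins 54 mm behind the grasp point. The pads swing forward as they close: fully open they stand 13 mm farther back than shut.
Start: joints at [1.209, 0.628, 0.038, 1.517, -0.027, 0.996, -0.02], TCP at [189.506, -621.776, 231.313] pointing down, gripper open.
Joint ranges: [-3.06, 3.06], [-0.37, 2.12], [-1.25, 1.32], [0.18, 2.47], [-1.1, 4.24], [0.23, 1.98], [-2.94, 2.94]. Speed limits (rad/s): [2.57, 2.57, 3.14, 3.14, 3.14, 3.14, 3.14].

## Interface

Orientations are given as [roll, pitch, yaw] about the fixed x, y, z axes, in that order (R = Rz(yaw) Ry(pitch) Rx(roll)).
In Python, from cell import ctrl gives the robot as it stands. The module is installed in compiled form; this text tells all that it offers.
- The arm moves only by the tool servo_tool, never from a script. Its argument "rows" is a list of rows, each an object of numbers: "dx", "dy", "dz": the shift along the tool's x, y, z in units of 750 mm (1.0 is 750 mm); "wx", "wy", "wz": the turn, a rotation vector about the tool's x, y, z in units of 6 degrees (1.0 is 6 degrees); "fingers": the closure, from 0 (fully open) to 1 (shut). In form: [{"dx": .., "dy": .., "dz": .., "wx": .., "wy": .., "wz": .., "fingers": ..}, ...]. A call has 1 to 5 rows; each row shifts and turns the commanded pose from where the row before left it, along the tool's axes as they then stand; what a row does not reach is not made up. A row lasts 1/8 s, in which the tool goes at most 62.5 mm and 10.7 degrees, less where a joint would pass 70% of its speed; a pose out of reach is approached as far as the arm can. A call with a number of a shift or a turn outside -1 to 1 is refused whole. A call with a gripper value outside its range is refused whole. The fingers move at their own pace and stop on an object; the grip force is fixed at half the most. Time passes only in rows, so rows that do not move let the fingers close. It gives the time, the measured TCP pose, the force and the opening at its end, in the units of the state.
- ctrl.read_state(): the state, without advancing time (a new reading comes with each control period).
- ctrl.get_image(name): name is "side" or "top"; returns the picture (400x640x3 uint8, red, green, blue); there is no depth.
- ctrl.camera_info(name): a dict with "fovy" (degrees; the focal length in pixels is half the picture's height over the tangent of half this angle, whatever the lens; pixels are square), "cx", "cy" (the principal point, pixels), "k1" (the pictures are not rectified: a ray, as slopes to the right and down, at radius r is drawn at 1 + k1 r^2 times it, then the intrinsics apply), "R" (3x3) and "t" (3): a world point X has camera coordinates R X + t. Camera axes: x right, y down, z forward; pixel columns grow to the right and rows downward; lengths in mm; the calibration is good to about 2 mm. A picture is of the moment at which its call begins. camera_info takes no time and is no camera call.
- ctrl.finish_job(): hands the job in, once; it reports no verdict.
Trained networks look in the newest picture that a camera, given by its name, has taken for a name from the list of things; names that differ only in an ending like _2 or _b are one class to them, and where a whole thing is asked for, a point or a joint stands for the part that bears it (a point fixed in the world has none). Each returns a list of dicts, best first, with "conf" (0 to 1); they miss things now and then, are a little off and sometimes report something else, mostly with a low value. They report only what shows in the picture. A call takes as long as a camera call. They do not tell look-alikes from the thing itself.
- ctrl.search_frame(label, camera): "extent" ([centre column, centre row, width, height] in pixels, round what is visible of it).
- ctrl.silhouettes(label, camera): "region" (400x640 bool, what is visible of it) and "extent" ([centre column, centre row, width, height] in pixels, round what is visible of it).
- ctrl.mark_of(label, camera): "point" ([column, row] in pixels: a listed point, or the origin of a listed thing).
The state is a dict: "clock": time; "qpos": joint angles; "qd": joint speeds; "tau": joint torques, N m; "eef_pos": TCP position; "tool_rot": TCP orientation; "force": force on the tool from outside, world axes, zero at the start; "torque": the same for the moment, N m; "width": finger opening in mm.
Only numpy, scipy, OpenCV 4.12 (cv2) and the standard library are available. Lean on these libraries where they do the work, as an engineer would, in place of code of your own. Each camera call takes 0.05 s, during which the arm holds its last target.

## Working session

There is one attempt and no reset: what is moved stays moved. The work goes in short steps, Python scripts to look and compute and a tool call to move; the robot and the scene stay as the last step left them, time stands still between calls to the robot, and variables do not carry over. Pictures are saved under pics/ and viewed, and the job is handed in when it is done.

Besides the shell and the picture viewer there is one more tool, called after "Emit:" as name(argument=value, ...), one argument or row to a line, values as JSON. servo_tool: Moves the arm, as the interface text tells. Its arguments: {"type":"object","properties":{"rows":{"type":"array"}},"required":["rows"]}

```bash
mkdir -p pics; python3 - <<'E'
from cell import ctrl
import cv2
s=ctrl.read_state()
print(s)
for n in("top","side"):
    print(n,ctrl.camera_info(n))
    cv2.imwrite(f"pics/{n}0.png",ctrl.get_image(n)[:,:,::-1])
E
```

```text
{'clock': 0.0, 'qpos': array([ 1.20919495,  0.62930864,  0.03846819,  1.51837251, -0.02699878,
        0.9962844 , -0.02002161]), 'qd': array([-0.00072464,  0.00052584,  0.00153187,  0.00068843,  0.00061153,
       -0.00052544, -0.00158225]), 'tau': array([-1.53341748e-04, -5.63397861e+01,  1.22628238e+00, -1.93441290e+01,
        1.10514939e-02,  1.05679934e-02, -6.44698545e-06]), 'eef_pos': array([ 189.31170607, -621.17400815,  230.41241154]), 'tool_rot': array([-3.12054004,  1.56894214,  1.88760805]), 'force': array([0.49709535, 0.35325917, 0.26003667]), 'torque': array([-0.0378166 ,  0.02153713, -0.00081903]), 'width': 85.397058080255}
top {'fovy': 48.035524080488415, 'cx': 316.2160997730922, 'cy': 205.53645474726866, 'k1': -0.051958161191690756, 'R': array([[-0.02976954, -0.99955307, -0.00272619],
       [-0.98475484,  0.02979623, -0.17137705],
       [ 0.17138169, -0.00241719, -0.98520174]]), 't': array([  19.17299115,  581.09064144, 1299.0063589 ])}
side {'fovy': 52.988237297120406, 'cx': 317.4865972721, 'cy': 199.37130402242175, 'k1': 0.030164304029743447, 'R': array([[ 0.93600445, -0.3518891 , -0.00835072],
       [-0.23235872, -0.59989215, -0.76559704],
       [ 0.26439572,  0.7185426 , -0.64326622]]), 't': array([-545.15321757,  181.47426782,  830.01525512])}
```

View pics/top0.png

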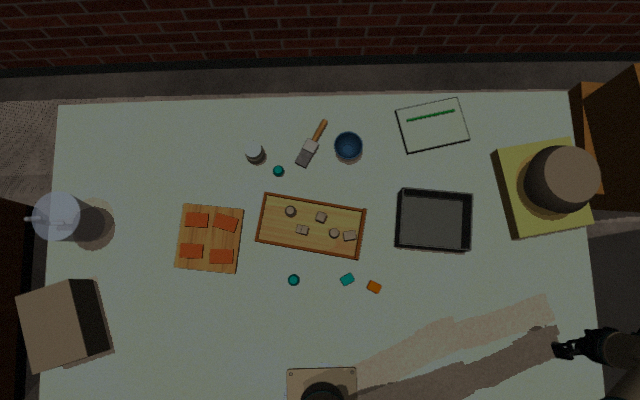

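View pics/side0.png

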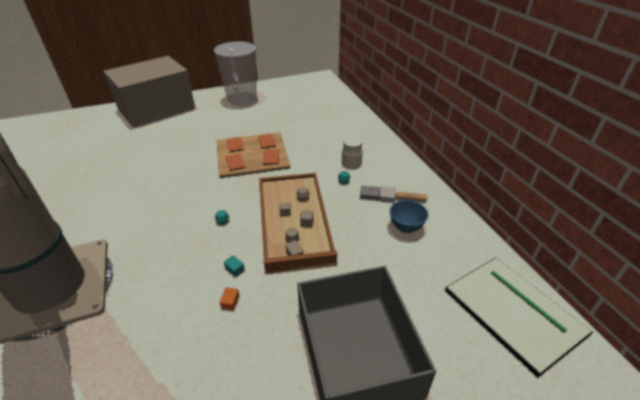

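The top view shows the bat with 4 tiles at about (210,238), the tray at (312,226) with 5 grey scraps, and the tub at (433,220). The turquoise and orange look-alikes are all outside the tray. Next I'll enlarge the tray.

```bash
cat > h.py <<'E'
from cell import ctrl
import cv2, numpy as np
from scipy.spatial.transform import Rotation as Rot
np.set_printoptions(suppress=True,precision=1)
def K(n):
    c=ctrl.camera_info(n); f=200/np.tan(np.radians(c['fovy']/2)); return c,f
def proj(n,X):
    c,f=K(n); X=np.atleast_2d(X); p=X@c['R'].T+c['t']; s=p[:,:2]/p[:,2:]; r2=(s**2).sum(1,keepdims=True)
    return s*(1+c['k1']*r2)*f+[c['cx'],c['cy']]
def unproj(n,px,z):
    c,f=K(n); d=(np.atleast_2d(px)-[c['cx'],c['cy']])/f; s=d.copy()
    for _ in range(20): s=d/(1+c['k1']*(s**2).sum(1,keepdims=True))
    ray=np.c_[s,np.ones(len(s))]@c['R']; o=-c['R'].T@c['t']
    k=(z-o[2])/ray[:,2]; return (o+ray*k[:,None])[:,:2]
def snap(n,name,box=None,k=1):
    im=ctrl.get_image(n)
    cv2.imwrite('/tmp/last_%s.png'%n,im[:,:,::-1])
    if box:
        x0,y0,x1,y1=box; im=im[y0:y1,x0:x1]
    im=cv2.resize(im,None,fx=k,fy=k,interpolation=cv2.INTER_CUBIC)
    im=np.clip(im.astype(float)*1.5,0,255).astype(np.uint8)
    cv2.imwrite('pics/'+name,im[:,:,::-1]); 
def rep():
    s=ctrl.read_state(); print('t',round(s['clock'],2),'p',s['eef_pos'],'rot',Rot.from_euler('xyz',s['tool_rot']).as_matrix().round(4).tolist(),'w',round(s['width'],1),'F',s['force'],'q',s['qpos'].round(3))
E
python3 - <<'E'
from h import *
snap('top','t1.png',(170,180,490,280),2.5)
snap('top','t2.png',(245,185,375,265),6)
snap('side','s1.png',(200,120,350,280),3.6)
for l in ['tub','tray','bat','tile1','scrap1','scrap2','scrap3','scrap4','scrap5','scrap6']:
  for cam in ('top','side'):
    print(l,cam,[(np.round(d['point']),round(d['conf'],2)) for d in ctrl.mark_of(l,cam)])
rep()
E
```

```text
tub top [(array([426., 225.]), 0.7)]
tub side [(array([358., 350.]), 0.9), (array([305., 194.]), 0.24)]
tray top [(array([308., 226.]), 0.88)]
tray side [(array([295., 220.]), 0.63)]
bat top [(array([209., 237.]), 0.85)]
bat side [(array([250., 157.]), 0.58), (array([282., 207.]), 0.24)]
tile1 top [(array([219., 257.]), 0.83), (array([226., 222.]), 0.8), (array([192., 251.]), 0.7), (array([192., 221.]), 0.7)]
tile1 side [(array([237., 149.]), 0.77), (array([234., 160.]), 0.53), (array([265., 142.]), 0.52)]
scrap1 top [(array([375., 287.]), 0.71), (array([278., 170.]), 0.66), (array([289., 213.]), 0.64), (array([427., 224.]), 0.56), (array([320., 215.]), 0.54), (array([335., 232.]), 0.53), (array([347., 233.]), 0.49), (array([293., 280.]), 0.48), (array([301., 229.]), 0.4), (array([346., 278.]), 0.4)]
scrap1 side [(array([292., 232.]), 0.68), (array([306., 221.]), 0.68), (array([295., 250.]), 0.62), (array([283., 205.]), 0.62), (array([227., 297.]), 0.62), (array([343., 181.]), 0.61), (array([301., 196.]), 0.6), (array([223., 216.]), 0.54), (array([235., 265.]), 0.54)]
scrap2 top [(ar
[... 2313 characters left out ...]
71), (array([278., 170.]), 0.66), (array([289., 213.]), 0.64), (array([427., 224.]), 0.56), (array([320., 215.]), 0.54), (array([335., 232.]), 0.53), (array([347., 233.]), 0.49), (array([293., 280.]), 0.48), (array([301., 229.]), 0.4), (array([346., 278.]), 0.4)]
scrap6 side [(array([292., 232.]), 0.68), (array([306., 221.]), 0.68), (array([295., 250.]), 0.62), (array([283., 205.]), 0.62), (array([227., 297.]), 0.62), (array([343., 181.]), 0.61), (array([301., 196.]), 0.6), (array([223., 216.]), 0.54), (array([235., 265.]), 0.54)]
t 1.25 p [ 189.5 -621.8  231.3] rot [[0.0, 0.9566, 0.2915], [0.0, 0.2915, -0.9566], [-1.0, 0.0, 0.0]] w 85.2 F [0.1 0.2 0.1] q [ 1.2  0.6  0.   1.5 -0.   1.  -0. ]
```

View pics/t2.png

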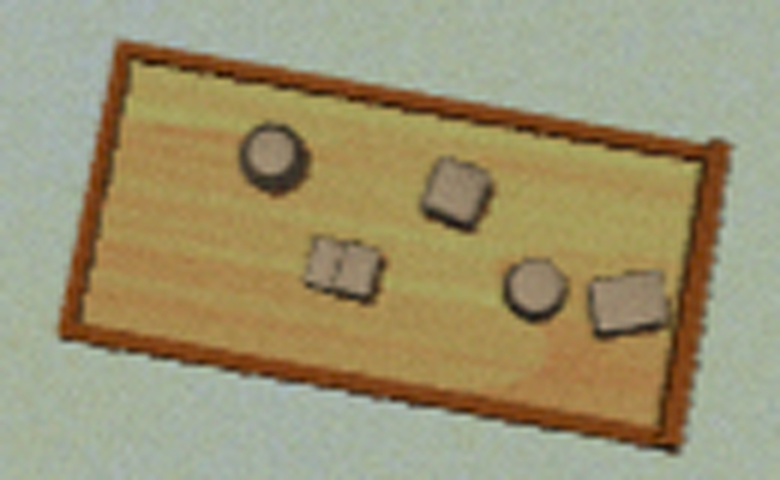

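View pics/s1.png

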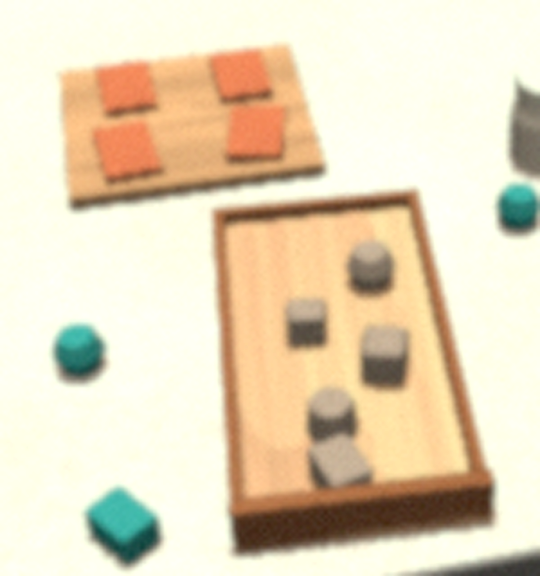

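View pics/t1.png

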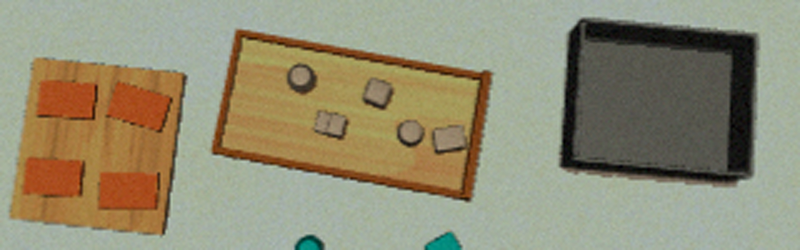

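```bash
cat > meas.py <<'E'
from h import *
from scipy.optimize import least_squares
def trayfit():
    TL=[(118,40),(62,337),(678,450),(730,142)]
    t=np.array(TL)/6+[245,185]-0.4
    s=np.array([(215,210),(416,193),(235,513),(492,489)])/3.6+[200,120]-0.4
    # tray local: corners
    L=np.array([[160,-78,18],[160,78,18],[-160,78,36],[-160,-78,36]],float)
    def W(p):
        c,si=np.cos(p[2]),np.sin(p[2]); R=np.array([[c,-si,0],[si,c,0],[0,0,1]]); return L@R.T+[p[0],p[1],0]
    def f(p):
        w=W(p); 
        return np.r_[(proj('top',w)-t).ravel(), (proj('side',w[[1,0,2,3]])-s).ravel()]
    best=None
    for sg in (0,1):
        L[:]=np.array([[160,-78*(1-2*sg),18],[160,78*(1-2*sg),18],[-160,78*(1-2*sg),36],[-160,-78*(1-2*sg),36]])
        r=least_squares(f,[600,0,1.4])
        if best is None or r.cost<best[0]: best=(r.cost,r.x,f(r.x),sg)
    return best
def rects(mask,n,z,amin):
    m=cv2.morphologyEx(mask.astype(np.uint8),cv2.MORPH_OPEN,np.ones((2,2)))
    k,lab,st,ce=cv2.connectedComponentsWithStats(m)
    out=[]
    for i in range(1,k):
        if st[i,4]<amin: continue
        cs,_=cv2.findContours((lab==i).astype(np.uint8),cv2.RETR_EXTERNAL,cv2.CHAIN_APPROX_NONE)
        w=unproj(n,cs[0][:,0,:].astype(float),z).astype(np.float32)
        c,wh,a=cv2.minAreaRect(w)
        if wh[0]<wh[1]: wh=wh[::-1]; a+=90
        a=(a+90)%180-90
        out.append((ce[i],unproj(n,ce[i],z)[0],np.array(wh),a,st[i,4]))
    return out
def hsv(n):
    im=cv2.imread('/tmp/last_%s.png'%n); return cv2.cvtColor(im,cv2.COLOR_BGR2HSV)
E
python3 - <<'E'
from meas import *
b=trayfit(); print('tray',b[0],b[1],np.degrees(b[1][2]),b[3]); print(b[2])
for n in('top','side'):
    H=hsv(n); om=(H[...,0]<12)&(H[...,1]>140)&(H[...,2]>90)
    z=16 if n=='top' else 16
    for r in rects(om,n,20,40): print(n,'tile',r[0],r[1],r[2],round(r[3],1),r[4])
x,y,a=b[1]
# scraps
T=np.array([[x,y]])
for n in('top','side'):
    H=hsv(n); m=np.zeros((400,640),np.uint8)
    R=np.array([[np.cos(a),-np.sin(a)],[np.sin(a),np.cos(a)]])
    L=np.array([[-150,-72],[152,-72],[152,72],[-150,72]])*0.985
    P=proj(n,np.c_[L@R.T+[x,y],np.full(4,8.)])
    cv2.fillPoly(m,[P.round().astype(np.int32)],1)
    g=(H[...,1]<95)&(m>0)
    cv2.imwrite('pics/g_%s.png'%n,g*255)
    for r in rects(g,n,21,30):
        loc=R.T@(r[1]-[x,y]); print(n,'scrap',r[0],r[1],'local',loc,r[2],round(r[3],1),r[4])
E
```

```text
tray 8.453456102227058 [527.1  18.9   1.4] 77.855679669146 0
[ 0.8 -0.1 -0.2 -0.2  1.5 -0.2  1.3  0.3 -0.8 -0.7  0.5 -1.4 -1.8  0.
  1.1 -2.1]
top tile [197.4 220.2] [552.1 367.8] [65.6 41.9] 83.9 287
top tile [226.2 223.1] [540.5 278.8] [68.  42.9] 72.4 295
top tile [191.7 251.3] [457.  383.9] [65.1 42.8] 85.1 290
top tile [221.7 256.7] [438.4 292.2] [67.  42.2] 88.4 304
side tile [267.5 141.9] [553.4 352.9] [68.4 41.7] 83.8 168
side tile [235.6 145.3] [459.4 368.7] [67.8 41.4] 84.8 167
side tile [271.6 157.4] [542.6 267.9] [72.7 43.4] 70.6 214
side tile [235.7 162.5] [441.1 279.6] [73.7 41.4] 87.8 218
side tile [229.2 304. ] [ 332.  -185.8] [25.3 13.2] -3.7 45
top scrap [290.8 211.5] [570.1  80. ] local [ 68.8 -29.2] [28.1 27.6] -1.2 79
top scrap [321.4 217.7] [548.2 -13.1] local [-26.9 -27.3] [29.8 28.4] -23.3 88
top scrap [302.6 230.3] [511.4  45.2] local [22.4 20.9] [33.5 25.6] 78.8 90
top scrap [334.6 233.6] [498.2 -51.6] local [-75.   13.5] [27.9 25.9] 43.0 72
top scrap [350.2 236.1] [489.3 -98.6] local [-122.8   12.2] [37.  27.3] -78.3 109
side scrap [304.3 191.8] [578.1  84.2] local [ 74.6 -36.1] [86.5 33.3] 70.2 197
side scrap [320.6 218.5] [581.1 -25. ] local [-31.6 -62. ] [249.4  11. ] 78.0 245
side scrap [285.6 209.4] [513.2  36.1] local [13.9 17.3] [48.8 27.1] 72.3 144
side scrap [301.2 234.4] [520.9 -58.6] local [-77.1 -10.2] [154.  71.] 75.1 1013[ WARN:0@0.773] global loadsave.cpp:1063 imwrite_ Unsupported depth image for selected encoder is fallbacked to CV_8U.
```

```bash
cat >> h.py <<'E'
import json
YT=np.radians(77.86)
def Rdown(yawz,tilt=0):
    """tool x down, tool z at world yaw (deg); tilt: deg about tool z"""
    a=np.radians(yawz); z=np.array([np.cos(a),np.sin(a),0]); x=np.array([0,0,-1.]); y=np.cross(z,x)
    R=np.c_[x,y,z]; return R@Rot.from_rotvec([0,0,np.radians(tilt)]).as_matrix()
def plan(way,p=None,R=None,step=50,deg=5.5):
    """way: list of (pos,Rt,fingers)"""
    s=ctrl.read_state()
    if p is None: p=s['eef_pos'].copy()
    if R is None: R=Rot.from_euler('xyz',s['tool_rot']).as_matrix()
    calls=[];rows=[]
    for w in way:
        pt,Rt,f=w[:3]
        if pt is None:
            rows+= [dict(fingers=f)]*w[3]; continue
        st=w[3] if len(w)>3 else step
        n=int(np.ceil(max(np.linalg.norm(pt-p)/st, np.degrees(Rot.from_matrix(R.T@Rt).magnitude())/deg,1)))
        for k in range(n):
            d=R.T@((pt-p)/(n-k))/750; wv=np.degrees(Rot.from_matrix(R.T@Rt).as_rotvec())/(n-k)/6
            d=d.round(3); wv=wv.round(2)
            r={k2:float(v) for k2,v in zip(['dx','dy','dz','wx','wy','wz'],np.r_[d,wv]) if v!=0}; r['fingers']=f
            rows.append(r)
            p=p+R@(d*750); R=R@Rot.from_rotvec(np.radians(wv*6)).as_matrix()
    for i in range(0,len(rows),5): print(json.dumps(rows[i:i+5]))
    print('end',p,len(rows)); return p,R
E
python3 - <<'E'
from h import *
print(unproj('top',[[433,222],[397,250],[469,253],[473,192],[402,187]],90))
plan([(np.array([489.,-99,130]),Rdown(-12),0.35)])
E
```

```text
[[ 515.7 -335.9]
 [ 437.9 -226.2]
 [ 422.5 -433.8]
 [ 601.  -461.3]
 [ 622.2 -252. ]]
[{"dx": 0.01, "dy": 0.045, "dz": -0.042, "wx": -0.78, "fingers": 0.35}, {"dx": 0.01, "dy": 0.048, "dz": -0.039, "wx": -0.78, "fingers": 0.35}, {"dx": 0.01, "dy": 0.051, "dz": -0.034, "wx": -0.78, "fingers": 0.35}, {"dx": 0.011, "dy": 0.054, "dz": -0.03, "wx": -0.78, "fingers": 0.35}, {"dx": 0.01, "dy": 0.056, "dz": -0.026, "wx": -0.78, "fingers": 0.35}]
[{"dx": 0.011, "dy": 0.058, "dz": -0.021, "wx": -0.78, "fingers": 0.35}, {"dx": 0.01, "dy": 0.06, "dz": -0.016, "wx": -0.79, "fingers": 0.35}, {"dx": 0.011, "dy": 0.061, "dz": -0.011, "wx": -0.78, "fingers": 0.35}, {"dx": 0.01, "dy": 0.062, "dz": -0.006, "wx": -0.79, "fingers": 0.35}, {"dx": 0.011, "dy": 0.062, "dz": -0.001, "wx": -0.78, "fingers": 0.35}]
[{"dx": 0.01, "dy": 0.062, "dz": 0.004, "wx": -0.79, "fingers": 0.35}, {"dx": 0.011, "dy": 0.061, "dz": 0.009, "wx": -0.78, "fingers": 0.35}, {"dx": 0.01, "dy": 0.06, "dz": 0.014, "wx": -0.79, "fingers": 0.35}]
end [489.4 -98.9 130.1] 13
```

Emit:
servo_tool(
  rows=[
    {"dx": 0.01,"dy": 0.045,"dz": -0.042,"wx": -0.78,"fingers": 0.35},
    {"dx": 0.01,"dy": 0.048,"dz": -0.039,"wx": -0.78,"fingers": 0.35},
    {"dx": 0.01,"dy": 0.051,"dz": -0.034,"wx": -0.78,"fingers": 0.35},
    {"dx": 0.011,"dy": 0.054,"dz": -0.03,"wx": -0.78,"fingers": 0.35},
    {"dx": 0.01,"dy": 0.056,"dz": -0.026,"wx": -0.78,"fingers": 0.35},
  ],
)

```text
schema error: expected keys dx, dy, dz, wx, wy, wz, fingers
```

Emit:
servo_tool(
  rows=[
    {"dx": 0.011,"dy": 0.058,"dz": -0.021,"wx": -0.78,"fingers": 0.35},
    {"dx": 0.01,"dy": 0.06,"dz": -0.016,"wx": -0.79,"fingers": 0.35},
    {"dx": 0.011,"dy": 0.061,"dz": -0.011,"wx": -0.78,"fingers": 0.35},
    {"dx": 0.01,"dy": 0.062,"dz": -0.006,"wx": -0.79,"fingers": 0.35},
    {"dx": 0.011,"dy": 0.062,"dz": -0.001,"wx": -0.78,"fingers": 0.35},
  ],
)

```text
schema error: expected keys dx, dy, dz, wx, wy, wz, fingers
```

Emit:
servo_tool(
  rows=[
    {"dx": 0.01,"dy": 0.062,"dz": 0.004,"wx": -0.79,"fingers": 0.35},
    {"dx": 0.011,"dy": 0.061,"dz": 0.009,"wx": -0.78,"fingers": 0.35},
    {"dx": 0.01,"dy": 0.06,"dz": 0.014,"wx": -0.79,"fingers": 0.35},
    {"fingers": 0.35},
  ],
)

```text
schema error: expected keys dx, dy, dz, wx, wy, wz, fingers
```

```bash
python3 - <<'E'
from h import *
rep()
snap('top','t3.png',(245,150,375,265),6)
snap('side','s3.png',(200,80,350,280),3)
s=ctrl.read_state();p=s['eef_pos'];print(proj('top',[p]),proj('side',[p])); rep()
E
```

```text
t 1.25 p [ 189.5 -621.8  231.3] rot [[0.0, 0.9566, 0.2915], [0.0, 0.2915, -0.9566], [-1.0, 0.0, 0.0]] w 85.2 F [0.1 0.2 0.1] q [ 1.2  0.6  0.   1.5 -0.   1.  -0. ]
[[568.2 339.1]] [[ 94. 693.]]
t 1.35 p [ 189.5 -621.8  231.3] rot [[0.0, 0.9566, 0.2915], [-0.0001, 0.2915, -0.9566], [-1.0, 0.0, 0.0001]] w 85.4 F [ 0.4  0.6 -0.4] q [ 1.2  0.6  0.   1.5 -0.   1.  -0. ]
```

View pics/t3.png

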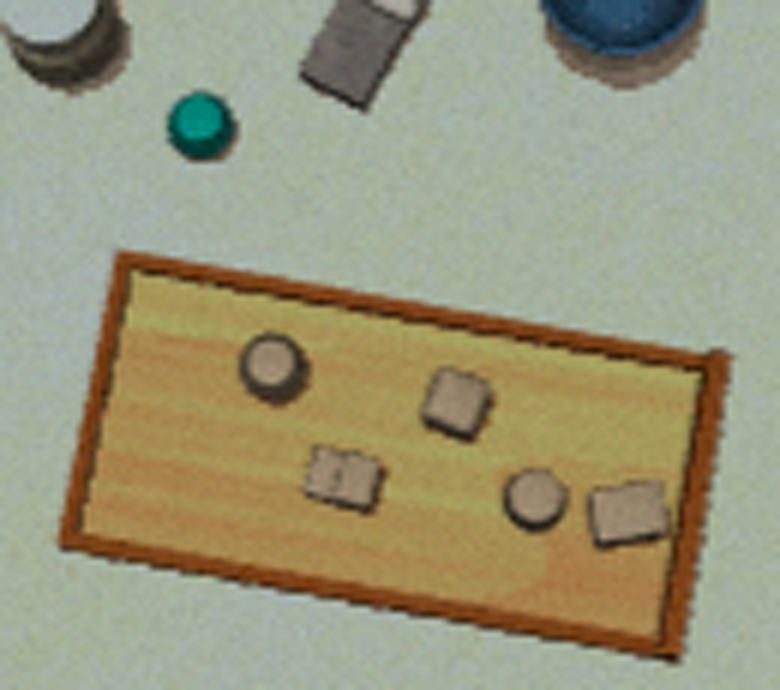

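View pics/s3.png

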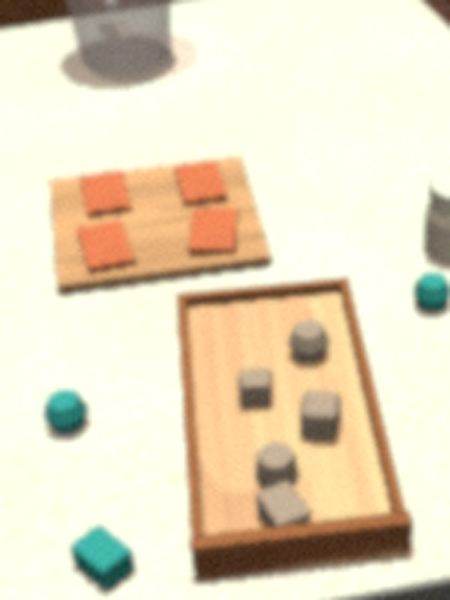

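Emit:
servo_tool(
  rows=[
    {"dx": 0.01,"dy": 0.045,"dz": -0.042,"wx": -0.78,"wy": 0,"wz": 0,"fingers": 0.35},
    {"dx": 0.01,"dy": 0.048,"dz": -0.039,"wx": -0.78,"wy": 0,"wz": 0,"fingers": 0.35},
    {"dx": 0.01,"dy": 0.051,"dz": -0.034,"wx": -0.78,"wy": 0,"wz": 0,"fingers": 0.35},
    {"dx": 0.011,"dy": 0.054,"dz": -0.03,"wx": -0.78,"wy": 0,"wz": 0,"fingers": 0.35},
    {"dx": 0.01,"dy": 0.056,"dz": -0.026,"wx": -0.78,"wy": 0,"wz": 0,"fingers": 0.35},
  ],
)

```text
clock: 1.98
eef_pos: [305.0, -419.9, 193.1]
tool_rot: [0.15, 1.57, -0.714]
force: [0.3, -0.5, 0.1]
width: 55.4
```

Emit:
servo_tool(
  rows=[
    {"dx": 0.011,"dy": 0.058,"dz": -0.021,"wx": -0.78,"wy": 0,"wz": 0,"fingers": 0.35},
    {"dx": 0.01,"dy": 0.06,"dz": -0.016,"wx": -0.79,"wy": 0,"wz": 0,"fingers": 0.35},
    {"dx": 0.011,"dy": 0.061,"dz": -0.011,"wx": -0.78,"wy": 0,"wz": 0,"fingers": 0.35},
    {"dx": 0.01,"dy": 0.062,"dz": -0.006,"wx": -0.79,"wy": 0,"wz": 0,"fingers": 0.35},
    {"dx": 0.011,"dy": 0.062,"dz": -0.001,"wx": -0.78,"wy": 0,"wz": 0,"fingers": 0.35},
  ],
)

```text
clock: 2.6
eef_pos: [421.3, -218.5, 153.4]
tool_rot: [0.001, 1.57, -0.453]
force: [0.2, -0.6, 0.0]
width: 55.7
```

Emit:
servo_tool(
  rows=[
    {"dx": 0.01,"dy": 0.062,"dz": 0.004,"wx": -0.79,"wy": 0,"wz": 0,"fingers": 0.35},
    {"dx": 0.011,"dy": 0.061,"dz": 0.009,"wx": -0.78,"wy": 0,"wz": 0,"fingers": 0.35},
    {"dx": 0.01,"dy": 0.06,"dz": 0.014,"wx": -0.79,"wy": 0,"wz": 0,"fingers": 0.35},
    {"dx": 0,"dy": 0,"dz": 0,"wx": 0,"wy": 0,"wz": 0,"fingers": 0.35},
  ],
)

```text
clock: 3.1
eef_pos: [491.5, -94.6, 129.9]
tool_rot: [1.116, 1.568, 0.914]
force: [0.4, 0.3, -0.7]
width: 55.4
```

```bash
python3 - <<'E'
import re
t=open('h.py').read()
t=t.replace("if v!=0}","}").replace("rows+= [dict(fingers=f)]*w[3]","rows+= [dict(dx=0,dy=0,dz=0,wx=0,wy=0,wz=0,fingers=f)]*w[3]")
t=t.replace("print(json.dumps(rows[i:i+5]))","print(json.dumps(rows[i:i+5],separators=(',',':')).replace('0.0,','0,').replace('-0,','0,'))")
open('h.py','w').write(t)
E
python3 - <<'E'
from h import *
rep()
snap('top','t4.png',(245,150,375,265),6)
snap('side','s4.png',(200,80,350,280),3)
s=ctrl.read_state();p=s['eef_pos'];print(proj('top',[p]),proj('side',[p])); rep()
print((proj('top',[p])-[245,150]+.4)*6,(proj('side',[p])-[200,80]+.4)*3)
E
```

```text
t 3.1 p [491.5 -94.6 129.9] rot [[0.0018, 0.2003, 0.9797], [0.0024, 0.9797, -0.2003], [-1.0, 0.0027, 0.0013]] w 55.4 F [ 0.4  0.3 -0.7] q [ 0.3  0.6 -0.2  2.   0.2  0.6 -0.3]
[[353.1 232. ]] [[290.8 213.1]]
t 3.2 p [489.3 -98.9 130. ] rot [[-0.0005, 0.207, 0.9783], [-0.0003, 0.9783, -0.207], [-1.0, -0.0004, -0.0004]] w 55.6 F [-0.1  0.2  0.5] q [ 0.3  0.6 -0.2  2.   0.2  0.6 -0.3]
[[650.9 494.4]] [[273.7 400.6]]
```

View pics/t4.png

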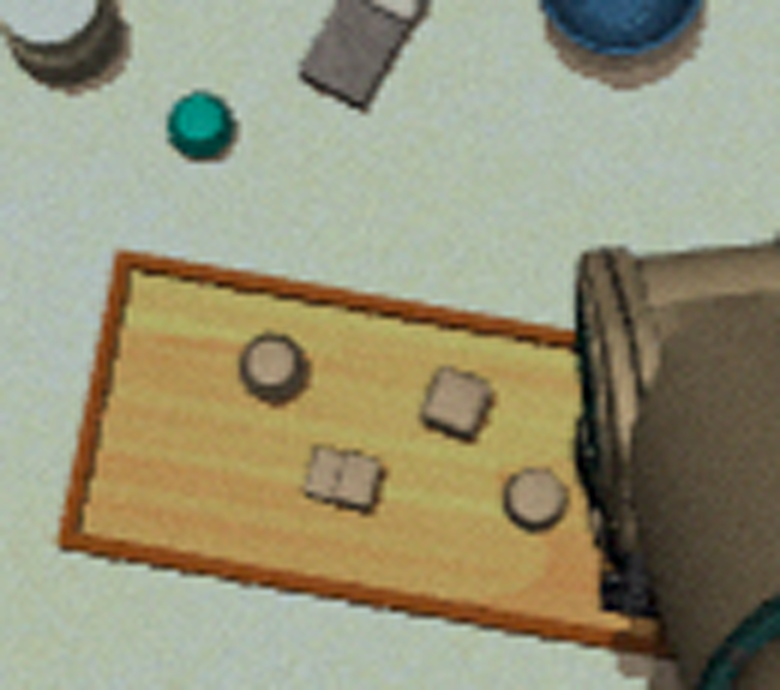

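View pics/s4.png

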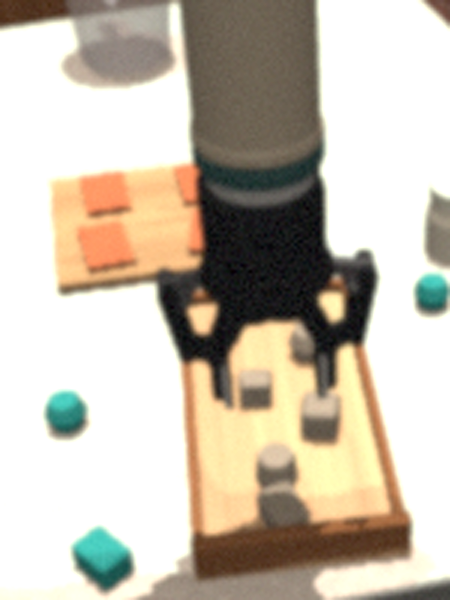

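```bash
cat >> h.py <<'E'
def pickdrop(x,y,yaw,drop,zg=15,op=0.35,yawd=-12,zdrop=80):
    v=lambda *a:np.array(a,float)
    R=Rdown(yaw); Rd=Rdown(yawd)
    return plan([(v(x,y,75),R,op,60),(v(x,y,zg),R,op,30),(None,None,op,1),(None,None,1,4),(v(x,y,140),R,1,45),
      (v(drop[0],drop[1],135),Rd,1,50),(v(drop[0],drop[1],zdrop),Rd,1,40),(None,None,1,1),(None,None,op,3),(v(drop[0],drop[1],140),Rd,op,55)])
E
python3 - <<'E'
from h import *
pickdrop(489,-100,0,(521,-375))
E
```

```text
[{"dx":0.024,"dy":0,"dz":0,"wx":-0.66,"wy":0,"wz":0,"fingers":0.35},{"dx":0.025,"dy":-0.001,"dz":0,"wx":-0.67,"wy":0,"wz":0,"fingers":0.35},{"dx":0.024,"dy":0,"dz":0,"wx":-0.66,"wy":0,"wz":0,"fingers":0.35},{"dx":0.027,"dy":0,"dz":0,"wx":0,"wy":0,"wz":0,"fingers":0.35},{"dx":0.027,"dy":0,"dz":0,"wx":0,"wy":0,"wz":0,"fingers":0.35}]
[{"dx":0.026,"dy":0,"dz":0,"wx":0,"wy":0,"wz":0,"fingers":0.35},{"dx":0,"dy":0,"dz":0,"wx":0,"wy":0,"wz":0,"fingers":0.35},{"dx":0,"dy":0,"dz":0,"wx":0,"wy":0,"wz":0,"fingers":1},{"dx":0,"dy":0,"dz":0,"wx":0,"wy":0,"wz":0,"fingers":1},{"dx":0,"dy":0,"dz":0,"wx":0,"wy":0,"wz":0,"fingers":1}]
[{"dx":0,"dy":0,"dz":0,"wx":0,"wy":0,"wz":0,"fingers":1},{"dx":-0.055,"dy":0,"dz":0,"wx":0,"wy":0,"wz":0,"fingers":1},{"dx":-0.056,"dy":0,"dz":0,"wx":0,"wy":0,"wz":0,"fingers":1},{"dx":-0.055,"dy":0,"dz":0,"wx":0,"wy":0,"wz":0,"fingers":1},{"dx":0.001,"dy":-0.061,"dz":0.007,"wx":0.33,"wy":0,"wz":0,"fingers":1}]
[{"dx":0.001,"dy":-0.061,"dz":0.009,"wx":0.33,"wy":0,"wz":0,"fingers":1},{"dx":0.001,"dy":-0.061,"dz":0.011,"wx":0.33,"wy":0,"wz":0,"fingers":1},{"dx":0.001,"dy":-0.06,"dz":0.014,"wx":0.34,"wy":0,"wz":0,"fingers":1},{"dx":0.001,"dy":-0.059,"dz":0.015,"wx":0.33,"wy":0,"wz":0,"fingers":1},{"dx":0.001,"dy":-0.059,"dz":0.018,"wx":0.34,"wy":0,"wz":0,"fingers":1}]
[{"dx":0.037,"dy":0,"dz":0,"wx":0,"wy":0,"wz":0,"fingers":1},{"dx":0.037,"dy":0,"dz":0,"wx":0,"wy":0,"wz":0,"fingers":1},{"dx":0,"dy":0,"dz":0,"wx":0,"wy":0,"wz":0,"fingers":1},{"dx":0,"dy":0,"dz":0,"wx":0,"wy":0,"wz":0,"fingers":0.35},{"dx":0,"dy":0,"dz":0,"wx":0,"wy":0,"wz":0,"fingers":0.35}]
[{"dx":0,"dy":0,"dz":0,"wx":0,"wy":0,"wz":0,"fingers":0.35},{"dx":-0.04,"dy":0,"dz":0,"wx":0,"wy":0,"wz":0,"fingers":0.35},{"dx":-0.04,"dy":0,"dz":0,"wx":0,"wy":0,"wz":0,"fingers":0.35}]
end [ 521.  -374.7  139.8] 28
```

Emit:
servo_tool(
  rows=[
    {"dx": 0.024,"dy": 0,"dz": 0,"wx": -0.66,"wy": 0,"wz": 0,"fingers": 0.35},
    {"dx": 0.025,"dy": -0.001,"dz": 0,"wx": -0.67,"wy": 0,"wz": 0,"fingers": 0.35},
    {"dx": 0.024,"dy": 0,"dz": 0,"wx": -0.66,"wy": 0,"wz": 0,"fingers": 0.35},
    {"dx": 0.027,"dy": 0,"dz": 0,"wx": 0,"wy": 0,"wz": 0,"fingers": 0.35},
    {"dx": 0.027,"dy": 0,"dz": 0,"wx": 0,"wy": 0,"wz": 0,"fingers": 0.35},
  ],
)

```text
clock: 3.82
eef_pos: [488.8, -101.9, 34.5]
tool_rot: [-1.448, 1.57, -1.452]
force: [0.3, -0.2, 1.1]
width: 55.7
```

Emit:
servo_tool(
  rows=[
    {"dx": 0.026,"dy": 0,"dz": 0,"wx": 0,"wy": 0,"wz": 0,"fingers": 0.35},
    {"dx": 0,"dy": 0,"dz": 0,"wx": 0,"wy": 0,"wz": 0,"fingers": 0.35},
    {"dx": 0,"dy": 0,"dz": 0,"wx": 0,"wy": 0,"wz": 0,"fingers": 1},
    {"dx": 0,"dy": 0,"dz": 0,"wx": 0,"wy": 0,"wz": 0,"fingers": 1},
    {"dx": 0,"dy": 0,"dz": 0,"wx": 0,"wy": 0,"wz": 0,"fingers": 1},
  ],
)

```text
clock: 4.45
eef_pos: [489.9, -100.3, 16.5]
tool_rot: [-0.422, 1.569, -0.423]
force: [-0.8, -0.3, 6.1]
width: 26.4
```

Emit:
servo_tool(
  rows=[
    {"dx": 0,"dy": 0,"dz": 0,"wx": 0,"wy": 0,"wz": 0,"fingers": 1},
    {"dx": -0.055,"dy": 0,"dz": 0,"wx": 0,"wy": 0,"wz": 0,"fingers": 1},
    {"dx": -0.056,"dy": 0,"dz": 0,"wx": 0,"wy": 0,"wz": 0,"fingers": 1},
    {"dx": -0.055,"dy": 0,"dz": 0,"wx": 0,"wy": 0,"wz": 0,"fingers": 1},
  ],
)

```text
clock: 4.95
eef_pos: [489.2, -99.7, 141.5]
tool_rot: [-0.271, 1.57, -0.272]
force: [0.8, -0.6, -0.7]
width: 26.7
```

Emit:
servo_tool(
  rows=[
    {"dx": 0.001,"dy": -0.061,"dz": 0.007,"wx": 0.33,"wy": 0,"wz": 0,"fingers": 1},
    {"dx": 0.001,"dy": -0.061,"dz": 0.009,"wx": 0.33,"wy": 0,"wz": 0,"fingers": 1},
    {"dx": 0.001,"dy": -0.061,"dz": 0.011,"wx": 0.33,"wy": 0,"wz": 0,"fingers": 1},
    {"dx": 0.001,"dy": -0.06,"dz": 0.014,"wx": 0.34,"wy": 0,"wz": 0,"fingers": 1},
    {"dx": 0.001,"dy": -0.059,"dz": 0.015,"wx": 0.33,"wy": 0,"wz": 0,"fingers": 1},
  ],
)

```text
clock: 5.58
eef_pos: [515.4, -330.4, 136.5]
tool_rot: [-0.129, 1.57, -0.305]
force: [0.4, -0.2, -0.6]
width: 26.4
```

Emit:
servo_tool(
  rows=[
    {"dx": 0.001,"dy": -0.059,"dz": 0.018,"wx": 0.34,"wy": 0,"wz": 0,"fingers": 1},
    {"dx": 0.037,"dy": 0,"dz": 0,"wx": 0,"wy": 0,"wz": 0,"fingers": 1},
    {"dx": 0.037,"dy": 0,"dz": 0,"wx": 0,"wy": 0,"wz": 0,"fingers": 1},
    {"dx": 0,"dy": 0,"dz": 0,"wx": 0,"wy": 0,"wz": 0,"fingers": 1},
    {"dx": 0,"dy": 0,"dz": 0,"wx": 0,"wy": 0,"wz": 0,"fingers": 0.35},
  ],
)

```text
clock: 6.2
eef_pos: [521.7, -375.0, 81.0]
tool_rot: [-0.294, 1.569, -0.503]
force: [-0.6, 0.5, 0.1]
width: 43.5
```

Emit:
servo_tool(
  rows=[
    {"dx": 0,"dy": 0,"dz": 0,"wx": 0,"wy": 0,"wz": 0,"fingers": 0.35},
    {"dx": 0,"dy": 0,"dz": 0,"wx": 0,"wy": 0,"wz": 0,"fingers": 0.35},
    {"dx": -0.04,"dy": 0,"dz": 0,"wx": 0,"wy": 0,"wz": 0,"fingers": 0.35},
    {"dx": -0.04,"dy": 0,"dz": 0,"wx": 0,"wy": 0,"wz": 0,"fingers": 0.35},
  ],
)

```text
clock: 6.7
eef_pos: [521.0, -374.7, 140.8]
tool_rot: [2.769, 1.571, 2.56]
force: [0.3, -0.9, 1.0]
width: 55.6
```

```bash
cat >> meas.py <<'E'
TR=np.array([527.,19.5]); A=np.radians(77.86); RT=np.array([[np.cos(A),-np.sin(A)],[np.sin(A),np.cos(A)]])
def scraps():
    H=hsv('top'); m=np.zeros((400,640),np.uint8)
    L=np.array([[-147,-70],[150,-70],[150,70],[-147,70]])
    P=proj('top',np.c_[L@RT.T+TR,np.full(4,8.)])
    cv2.fillPoly(m,[P.round().astype(np.int32)],1)
    for r in rects((H[...,1]<95)&(m>0),'top',21,30):
        print('scrap',r[0],r[1],'local',RT.T@(r[1]-TR),r[2],round(r[3],1),r[4])
E
python3 - <<'E'
from meas import *
snap('top','t5.png',(170,150,490,280),2.5)
scraps()
pickdrop(498,-53,-12,(521,-340))
E
```

```text
scrap [290.9 211.7] [569.6  79.9] local [ 68. -29.] [30.  28.5] -73.0 78
scrap [321.6 217.7] [548.3 -13.6] local [-27.9 -27.7] [29.8 28.5] -23.7 86
scrap [302.6 230.2] [511.7  45.4] local [22.1 20.4] [33.3 25.9] 74.2 92
scrap [334.5 233.7] [498.  -51.3] local [-75.3  13.5] [27.5 27.4] -2.0 76
[{"dx":0.015,"dy":0.069,"dz":-0.021,"wx":0,"wy":0.01,"wz":0,"fingers":0.35},{"dx":0.015,"dy":0.069,"dz":-0.02,"wx":0,"wy":0.01,"wz":0,"fingers":0.35},{"dx":0.016,"dy":0.069,"dz":-0.021,"wx":0,"wy":0.01,"wz":0.01,"fingers":0.35},{"dx":0.015,"dy":0.069,"dz":-0.02,"wx":0,"wy":0.01,"wz":0,"fingers":0.35},{"dx":0.016,"dy":0.069,"dz":-0.021,"wx":0,"wy":0.01,"wz":0.01,"fingers":0.35}]
[{"dx":0.015,"dy":0.069,"dz":-0.02,"wx":-0.01,"wy":0.01,"wz":0,"fingers":0.35},{"dx":0.027,"dy":0,"dz":0,"wx":0,"wy":0,"wz":0,"fingers":0.35},{"dx":0.027,"dy":0,"dz":0,"wx":0,"wy":0,"wz":0,"fingers":0.35},{"dx":0.026,"dy":0,"dz":0,"wx":0,"wy":0,"wz":0,"fingers":0.35},{"dx":0,"dy":0,"dz":0,"wx":0,"wy":0,"wz":0,"fingers":0.35}]
[{"dx":0,"dy":0,"dz":0,"wx":0,"wy":0,"wz":0,"fingers":1},{"dx":0,"dy":0,"dz":0,"wx":0,"wy":0,"wz"
[... 542 characters left out ...]
062,"dz":0.018,"wx":0,"wy":0,"wz":0,"fingers":1},{"dx":0.001,"dy":-0.061,"dz":0.019,"wx":0,"wy":0,"wz":0,"fingers":1},{"dx":0.002,"dy":-0.062,"dz":0.018,"wx":0,"wy":0,"wz":0,"fingers":1},{"dx":0.037,"dy":0,"dz":0,"wx":0,"wy":0,"wz":0,"fingers":1},{"dx":0.036,"dy":0,"dz":0,"wx":0,"wy":0,"wz":0,"fingers":1}]
[{"dx":0,"dy":0,"dz":0,"wx":0,"wy":0,"wz":0,"fingers":1},{"dx":0,"dy":0,"dz":0,"wx":0,"wy":0,"wz":0,"fingers":0.35},{"dx":0,"dy":0,"dz":0,"wx":0,"wy":0,"wz":0,"fingers":0.35},{"dx":0,"dy":0,"dz":0,"wx":0,"wy":0,"wz":0,"fingers":0.35},{"dx":-0.04,"dy":0,"dz":0,"wx":0,"wy":0,"wz":0,"fingers":0.35}]
[{"dx":-0.04,"dy":0,"dz":0,"wx":0,"wy":0,"wz":0,"fingers":0.35}]
end [ 520.8 -340.2  140. ] 31
```

View pics/t5.png

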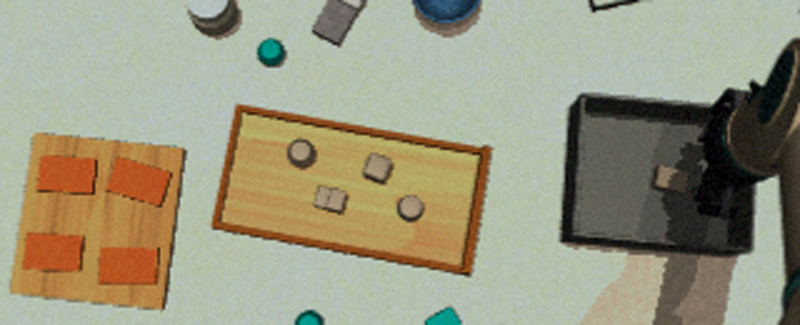

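Emit:
servo_tool(
  rows=[
    {"dx": 0.015,"dy": 0.069,"dz": -0.021,"wx": 0,"wy": 0.01,"wz": 0,"fingers": 0.35},
    {"dx": 0.015,"dy": 0.069,"dz": -0.02,"wx": 0,"wy": 0.01,"wz": 0,"fingers": 0.35},
    {"dx": 0.016,"dy": 0.069,"dz": -0.021,"wx": 0,"wy": 0.01,"wz": 0.01,"fingers": 0.35},
    {"dx": 0.015,"dy": 0.069,"dz": -0.02,"wx": 0,"wy": 0.01,"wz": 0,"fingers": 0.35},
    {"dx": 0.016,"dy": 0.069,"dz": -0.021,"wx": 0,"wy": 0.01,"wz": 0.01,"fingers": 0.35},
  ],
)

```text
clock: 7.38
eef_pos: [499.8, -103.9, 82.7]
tool_rot: [2.492, 1.567, 2.282]
force: [0.2, 0.6, -0.4]
width: 55.6
```

Emit:
servo_tool(
  rows=[
    {"dx": 0.015,"dy": 0.069,"dz": -0.02,"wx": -0.01,"wy": 0.01,"wz": 0,"fingers": 0.35},
    {"dx": 0.027,"dy": 0,"dz": 0,"wx": 0,"wy": 0,"wz": 0,"fingers": 0.35},
    {"dx": 0.027,"dy": 0,"dz": 0,"wx": 0,"wy": 0,"wz": 0,"fingers": 0.35},
    {"dx": 0.026,"dy": 0,"dz": 0,"wx": 0,"wy": 0,"wz": 0,"fingers": 0.35},
    {"dx": 0,"dy": 0,"dz": 0,"wx": 0,"wy": 0,"wz": 0,"fingers": 0.35},
  ],
)

```text
clock: 8.0
eef_pos: [494.5, -51.4, 10.7]
tool_rot: [2.922, 1.563, 2.714]
force: [0.4, -0.1, -0.0]
width: 55.4
```

Emit:
servo_tool(
  rows=[
    {"dx": 0,"dy": 0,"dz": 0,"wx": 0,"wy": 0,"wz": 0,"fingers": 1},
    {"dx": 0,"dy": 0,"dz": 0,"wx": 0,"wy": 0,"wz": 0,"fingers": 1},
    {"dx": 0,"dy": 0,"dz": 0,"wx": 0,"wy": 0,"wz": 0,"fingers": 1},
    {"dx": 0,"dy": 0,"dz": 0,"wx": 0,"wy": 0,"wz": 0,"fingers": 1},
    {"dx": -0.055,"dy": 0,"dz": 0,"wx": 0,"wy": 0,"wz": 0,"fingers": 1},
  ],
)

```text
clock: 8.62
eef_pos: [493.7, -51.6, 51.7]
tool_rot: [3.009, 1.56, 2.8]
force: [0.5, 0.1, -0.8]
width: 28.8
```

Emit:
servo_tool(
  rows=[
    {"dx": -0.056,"dy": 0,"dz": 0,"wx": 0,"wy": 0,"wz": 0,"fingers": 1},
    {"dx": -0.055,"dy": 0,"dz": 0,"wx": 0,"wy": 0,"wz": 0,"fingers": 1},
    {"dx": 0.001,"dy": -0.061,"dz": 0.018,"wx": 0,"wy": 0,"wz": 0,"fingers": 1},
    {"dx": 0.001,"dy": -0.061,"dz": 0.018,"wx": 0,"wy": 0,"wz": 0,"fingers": 1},
    {"dx": 0.001,"dy": -0.061,"dz": 0.018,"wx": 0,"wy": 0,"wz": 0,"fingers": 1},
  ],
)

```text
clock: 9.25
eef_pos: [507.1, -196.2, 134.0]
tool_rot: [2.765, 1.566, 2.556]
force: [0.7, 1.7, 0.3]
width: 28.9
```

Emit:
servo_tool(
  rows=[
    {"dx": 0.001,"dy": -0.062,"dz": 0.018,"wx": 0,"wy": 0,"wz": 0,"fingers": 1},
    {"dx": 0.001,"dy": -0.061,"dz": 0.019,"wx": 0,"wy": 0,"wz": 0,"fingers": 1},
    {"dx": 0.002,"dy": -0.062,"dz": 0.018,"wx": 0,"wy": 0,"wz": 0,"fingers": 1},
    {"dx": 0.037,"dy": 0,"dz": 0,"wx": 0,"wy": 0,"wz": 0,"fingers": 1},
    {"dx": 0.036,"dy": 0,"dz": 0,"wx": 0,"wy": 0,"wz": 0,"fingers": 1},
  ],
)

```text
clock: 9.88
eef_pos: [517.9, -340.0, 74.7]
tool_rot: [2.84, 1.566, 2.629]
force: [0.4, 1.4, -1.1]
width: 28.7
```

Emit:
servo_tool(
  rows=[
    {"dx": 0,"dy": 0,"dz": 0,"wx": 0,"wy": 0,"wz": 0,"fingers": 1},
    {"dx": 0,"dy": 0,"dz": 0,"wx": 0,"wy": 0,"wz": 0,"fingers": 0.35},
    {"dx": 0,"dy": 0,"dz": 0,"wx": 0,"wy": 0,"wz": 0,"fingers": 0.35},
    {"dx": 0,"dy": 0,"dz": 0,"wx": 0,"wy": 0,"wz": 0,"fingers": 0.35},
    {"dx": -0.04,"dy": 0,"dz": 0,"wx": 0,"wy": 0,"wz": 0,"fingers": 0.35},
  ],
)

```text
clock: 10.5
eef_pos: [516.9, -338.0, 103.6]
tool_rot: [2.827, 1.56, 2.618]
force: [0.6, 0.3, -0.5]
width: 55.6
```

```bash
python3 - <<'E'
from meas import *
snap('top','t6.png',(170,150,490,280),2.5)
scraps()
pickdrop(548,-14.5,-12,(521,-305))
E
```

```text
scrap [290.8 211.6] [570.   80.1] local [ 68.3 -29.3] [27.9 27.7] -1.7 79
scrap [321.5 217.6] [548.4 -13.3] local [-27.6 -27.8] [29.8 28.5] -23.7 85
scrap [302.7 230.3] [511.3  45.1] local [21.8 20.7] [34.1 25.1] 78.8 91
[{"dx":0.008,"dy":0.072,"dz":-0.009,"wx":0,"wy":0,"wz":0,"fingers":0.35},{"dx":0.007,"dy":0.072,"dz":-0.009,"wx":0,"wy":0,"wz":0,"fingers":0.35},{"dx":0.008,"dy":0.072,"dz":-0.009,"wx":0,"wy":0,"wz":0,"fingers":0.35},{"dx":0.007,"dy":0.072,"dz":-0.009,"wx":0,"wy":-0.01,"wz":0,"fingers":0.35},{"dx":0.008,"dy":0.072,"dz":-0.009,"wx":0,"wy":0,"wz":0,"fingers":0.35}]
[{"dx":0.007,"dy":0.072,"dz":-0.008,"wx":0,"wy":-0.01,"wz":-0.01,"fingers":0.35},{"dx":0.027,"dy":0,"dz":0,"wx":0,"wy":0,"wz":0,"fingers":0.35},{"dx":0.027,"dy":0,"dz":0,"wx":0,"wy":0,"wz":0,"fingers":0.35},{"dx":0.026,"dy":0,"dz":0,"wx":0,"wy":0,"wz":0,"fingers":0.35},{"dx":0,"dy":0,"dz":0,"wx":0,"wy":0,"wz":0,"fingers":0.35}]
[{"dx":0,"dy":0,"dz":0,"wx":0,"wy":0,"wz":0,"fingers":1},{"dx":0,"dy":0,"dz":0,"wx":0,"wy":0,"wz":0,"fingers":1},{"dx":0,"dy":0,"dz":0,"wx":0,"wy":0,"wz":0,"fingers":1},{"dx":0,"dy":0
[... 456 characters left out ...]
065,"dz":0.008,"wx":0,"wy":0,"wz":0,"fingers":1},{"dx":0.001,"dy":-0.064,"dz":0.007,"wx":0,"wy":0,"wz":0,"fingers":1},{"dx":0.002,"dy":-0.065,"dz":0.008,"wx":0,"wy":0,"wz":0,"fingers":1},{"dx":0.036,"dy":0,"dz":0,"wx":0,"wy":0,"wz":0,"fingers":1},{"dx":0.037,"dy":0,"dz":0,"wx":0,"wy":0,"wz":0,"fingers":1}]
[{"dx":0,"dy":0,"dz":0,"wx":0,"wy":0,"wz":0,"fingers":1},{"dx":0,"dy":0,"dz":0,"wx":0,"wy":0,"wz":0,"fingers":0.35},{"dx":0,"dy":0,"dz":0,"wx":0,"wy":0,"wz":0,"fingers":0.35},{"dx":0,"dy":0,"dz":0,"wx":0,"wy":0,"wz":0,"fingers":0.35},{"dx":-0.04,"dy":0,"dz":0,"wx":0,"wy":0,"wz":0,"fingers":0.35}]
[{"dx":-0.04,"dy":0,"dz":0,"wx":0,"wy":0,"wz":0,"fingers":0.35}]
end [ 521.1 -305.3  139.9] 31
```

View pics/t6.png

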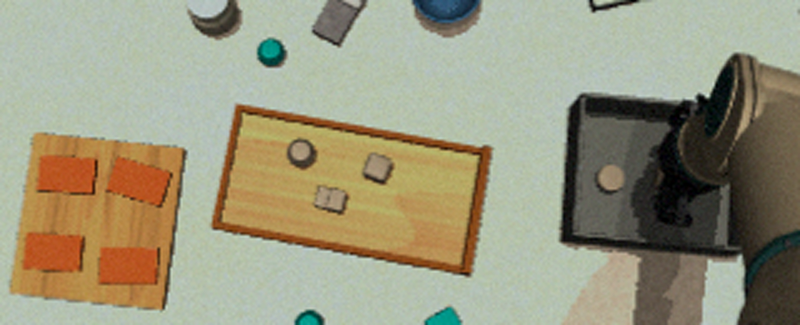

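```bash
python3 - <<'E'
t=open('h.py').read()
t=t.replace('''    s=ctrl.read_state()
    if p is None''','''    for _ in range(3): ctrl.get_image('top')
    s=ctrl.read_state()
    if p is None''')
open('h.py','w').write(t)
from h import *
rep()
for i in range(5): ctrl.get_image('top'); rep()
pickdrop(548,-14.5,-12,(521,-305))
E
```

```text
t 10.55 p [ 520.  -339.6  108.7] rot [[-0.0018, 0.2074, 0.9783], [0.001, 0.9783, -0.2074], [-1.0, 0.0006, -0.002]] w 55.4 F [0.4 0.1 2.9] q [ 0.7  0.7 -0.2  1.7  0.2  0.7  0.1]
t 10.6 p [ 520.5 -339.9  107.9] rot [[-0.0004, 0.2074, 0.9782], [0.0003, 0.9782, -0.2074], [-1.0, 0.0003, -0.0004]] w 55.8 F [ 0.7 -0.1 -0.2] q [ 0.7  0.7 -0.2  1.7  0.3  0.7  0.1]
t 10.65 p [ 519.6 -339.5  106.5] rot [[-0.0023, 0.2075, 0.9782], [0.0014, 0.9782, -0.2075], [-1.0, 0.0009, -0.0025]] w 55.4 F [-0.8  0.8 -0.5] q [ 0.7  0.7 -0.2  1.7  0.3  0.7  0.1]
t 10.7 p [ 518.7 -339.1  105.4] rot [[-0.0043, 0.2075, 0.9782], [0.0024, 0.9782, -0.2075], [-1.0, 0.0015, -0.0047]] w 55.3 F [ 0.1 -0.4 -1. ] q [ 0.7  0.7 -0.2  1.7  0.3  0.7  0.1]
t 10.75 p [ 518.1 -338.8  104.7] rot [[-0.0057, 0.2075, 0.9782], [0.0032, 0.9782, -0.2075], [-1.0, 0.002, -0.0063]] w 55.6 F [-0.7  0.2 -0.4] q [ 0.7  0.8 -0.2  1.7  0.3  0.7  0.1]
t 10.8 p [ 517.8 -338.7  104.2] rot [[-0.0065, 0.2075, 0.9782], [0.0037, 0.9782, -0.2074], [-1.0, 0.0022, -0.0072]] w 55.3 F [-0.   0.5  0.1] q [ 0.7  0.8 -0.2  1.7  0.3  0.7  0.1]
[{"dx":0.007,"dy"
[... 1283 characters left out ...]
0.007,"wx":0,"wy":0,"wz":0,"fingers":1}]
[{"dx":0.001,"dy":-0.065,"dz":0.008,"wx":0,"wy":0,"wz":0,"fingers":1},{"dx":0.001,"dy":-0.064,"dz":0.007,"wx":0,"wy":0,"wz":0,"fingers":1},{"dx":0.037,"dy":0,"dz":0,"wx":0,"wy":0,"wz":0,"fingers":1},{"dx":0.037,"dy":0,"dz":0.001,"wx":0,"wy":0,"wz":0,"fingers":1},{"dx":0,"dy":0,"dz":0,"wx":0,"wy":0,"wz":0,"fingers":1}]
[{"dx":0,"dy":0,"dz":0,"wx":0,"wy":0,"wz":0,"fingers":0.35},{"dx":0,"dy":0,"dz":0,"wx":0,"wy":0,"wz":0,"fingers":0.35},{"dx":0,"dy":0,"dz":0,"wx":0,"wy":0,"wz":0,"fingers":0.35},{"dx":-0.04,"dy":0,"dz":0,"wx":0,"wy":0,"wz":0,"fingers":0.35},{"dx":-0.04,"dy":0,"dz":-0.001,"wx":0,"wy":0,"wz":0,"fingers":0.35}]
end [ 520.7 -304.7  139.8] 30
```

```bash
python3 - <<'E'
from h import *
for i in range(3): 
    ctrl.get_image('top');ctrl.get_image('top'); rep()
E
```

```text
t 11.05 p [ 518.  -338.6  104.1] rot [[-0.0065, 0.2075, 0.9782], [0.0039, 0.9782, -0.2074], [-1.0, 0.0024, -0.0072]] w 55.6 F [ 0.   0.5 -0. ] q [ 0.7  0.8 -0.2  1.7  0.3  0.7  0.1]
t 11.15 p [ 518.2 -338.7  104.3] rot [[-0.0061, 0.2074, 0.9782], [0.0037, 0.9782, -0.2074], [-1.0, 0.0023, -0.0067]] w 56.1 F [-0.2 -0.3  0.4] q [ 0.7  0.8 -0.2  1.7  0.3  0.7  0.1]
t 11.25 p [ 518.2 -338.8  104.5] rot [[-0.006, 0.2074, 0.9782], [0.0035, 0.9782, -0.2074], [-1.0, 0.0022, -0.0066]] w 55.7 F [ 0.2 -0.   0. ] q [ 0.7  0.8 -0.2  1.7  0.3  0.7  0.1]
```

Emit:
servo_tool(
  rows=[
    {"dx": 0.007,"dy": 0.072,"dz": -0.008,"wx": 0,"wy": -0.01,"wz": 0,"fingers": 0.35},
    {"dx": 0.007,"dy": 0.072,"dz": -0.008,"wx": 0,"wy": -0.01,"wz": 0,"fingers": 0.35},
    {"dx": 0.006,"dy": 0.072,"dz": -0.008,"wx": 0,"wy": -0.01,"wz": -0.01,"fingers": 0.35},
    {"dx": 0.007,"dy": 0.072,"dz": -0.009,"wx": 0,"wy": -0.01,"wz": 0,"fingers": 0.35},
    {"dx": 0.006,"dy": 0.071,"dz": -0.008,"wx": 0,"wy": -0.02,"wz": -0.01,"fingers": 0.35},
  ],
)

```text
clock: 11.88
eef_pos: [544.2, -67.3, 80.5]
tool_rot: [0.331, 1.57, 0.121]
force: [0.6, 1.1, 0.0]
width: 55.6
```

Emit:
servo_tool(
  rows=[
    {"dx": 0.007,"dy": 0.072,"dz": -0.009,"wx": 0.01,"wy": -0.01,"wz": 0,"fingers": 0.35},
    {"dx": 0.04,"dy": 0,"dz": 0,"wx": 0,"wy": 0,"wz": 0,"fingers": 0.35},
    {"dx": 0.04,"dy": 0,"dz": 0,"wx": 0,"wy": 0,"wz": 0,"fingers": 0.35},
    {"dx": 0,"dy": 0,"dz": 0,"wx": 0,"wy": 0,"wz": 0,"fingers": 0.35},
    {"dx": 0,"dy": 0,"dz": 0,"wx": 0,"wy": 0,"wz": 0,"fingers": 1},
  ],
)

```text
clock: 12.5
eef_pos: [549.2, -14.9, 16.0]
tool_rot: [0.145, 1.569, -0.065]
force: [0.8, -0.5, 0.5]
width: 38.5
```

Emit:
servo_tool(
  rows=[
    {"dx": 0,"dy": 0,"dz": 0,"wx": 0,"wy": 0,"wz": 0,"fingers": 1},
    {"dx": 0,"dy": 0,"dz": 0,"wx": 0,"wy": 0,"wz": 0,"fingers": 1},
    {"dx": 0,"dy": 0,"dz": 0,"wx": 0,"wy": 0,"wz": 0,"fingers": 1},
    {"dx": -0.056,"dy": 0,"dz": 0,"wx": 0,"wy": 0,"wz": 0,"fingers": 1},
    {"dx": -0.056,"dy": 0,"dz": 0,"wx": 0,"wy": 0,"wz": 0,"fingers": 1},
  ],
)

```text
clock: 13.12
eef_pos: [548.2, -14.8, 100.3]
tool_rot: [-0.229, 1.57, -0.439]
force: [-0.0, -0.1, 0.5]
width: 28.9
```

Emit:
servo_tool(
  rows=[
    {"dx": -0.055,"dy": 0,"dz": 0,"wx": 0,"wy": 0,"wz": 0,"fingers": 1},
    {"dx": 0.001,"dy": -0.064,"dz": 0.008,"wx": 0,"wy": 0,"wz": 0,"fingers": 1},
    {"dx": 0.001,"dy": -0.064,"dz": 0.007,"wx": 0,"wy": 0,"wz": 0,"fingers": 1},
    {"dx": 0.001,"dy": -0.065,"dz": 0.008,"wx": 0,"wy": 0,"wz": 0,"fingers": 1},
    {"dx": 0.001,"dy": -0.064,"dz": 0.007,"wx": 0,"wy": 0,"wz": 0,"fingers": 1},
  ],
)

```text
clock: 13.75
eef_pos: [530.1, -209.7, 138.0]
tool_rot: [-0.063, 1.569, -0.273]
force: [0.8, 0.5, -0.2]
width: 28.7
```

Emit:
servo_tool(
  rows=[
    {"dx": 0.001,"dy": -0.065,"dz": 0.008,"wx": 0,"wy": 0,"wz": 0,"fingers": 1},
    {"dx": 0.001,"dy": -0.064,"dz": 0.007,"wx": 0,"wy": 0,"wz": 0,"fingers": 1},
    {"dx": 0.037,"dy": 0,"dz": 0,"wx": 0,"wy": 0,"wz": 0,"fingers": 1},
    {"dx": 0.037,"dy": 0,"dz": 0,"wx": 0,"wy": 0,"wz": 0,"fingers": 1},
    {"dx": 0,"dy": 0,"dz": 0,"wx": 0,"wy": 0,"wz": 0,"fingers": 1},
  ],
)

```text
clock: 14.38
eef_pos: [519.4, -304.3, 79.0]
tool_rot: [2.769, 1.567, 2.559]
force: [0.3, 0.4, 0.2]
width: 29.0
```

Emit:
servo_tool(
  rows=[
    {"dx": 0,"dy": 0,"dz": 0,"wx": 0,"wy": 0,"wz": 0,"fingers": 0.35},
    {"dx": 0,"dy": 0,"dz": 0,"wx": 0,"wy": 0,"wz": 0,"fingers": 0.35},
    {"dx": 0,"dy": 0,"dz": 0,"wx": 0,"wy": 0,"wz": 0,"fingers": 0.35},
    {"dx": -0.04,"dy": 0,"dz": 0,"wx": 0,"wy": 0,"wz": 0,"fingers": 0.35},
    {"dx": -0.04,"dy": 0,"dz": 0,"wx": 0,"wy": 0,"wz": 0,"fingers": 0.35},
  ],
)

```text
clock: 15.0
eef_pos: [521.2, -304.8, 141.5]
tool_rot: [0.042, 1.57, -0.168]
force: [-0.2, -1.0, -0.4]
width: 55.9
```

```bash
python3 - <<'E'
from meas import *
snap('top','t7.png',(170,150,490,280),2.5)
scraps();rep()
for i in range(2):ctrl.get_image('top')
rep()
pickdrop(511.5,44,-12,(521,-365))
E
```

```text
scrap [290.9 211.7] [569.7  79.7] local [ 67.9 -29.1] [30.7 27.9] 88.3 86
scrap [302.5 230.2] [511.4  45.5] local [22.2 20.7] [33.5 25.6] 78.8 90
t 15.05 p [ 523.5 -306.   145.7] rot [[0.0071, 0.2085, 0.978], [-0.0035, 0.978, -0.2085], [-1.0, -0.002, 0.0076]] w 55.7 F [ 1.1 -0.4  2. ] q [ 0.6  0.7 -0.2  1.7  0.2  0.8  0.1]
t 15.15 p [ 522.5 -305.6  142.6] rot [[0.0048, 0.2086, 0.978], [-0.0023, 0.978, -0.2086], [-1.0, -0.0013, 0.0052]] w 55.5 F [ 0.4 -0.1 -0.4] q [ 0.6  0.7 -0.2  1.7  0.2  0.8  0.1]
[{"dx":0.014,"dy":0.075,"dz":-0.018,"wx":0,"wy":0,"wz":0,"fingers":0.35},{"dx":0.015,"dy":0.075,"dz":-0.018,"wx":0,"wy":0,"wz":0,"fingers":0.35},{"dx":0.014,"dy":0.076,"dz":-0.018,"wx":0,"wy":0,"wz":0,"fingers":0.35},{"dx":0.015,"dy":0.075,"dz":-0.018,"wx":0,"wy":0,"wz":0,"fingers":0.35},{"dx":0.014,"dy":0.076,"dz":-0.018,"wx":0,"wy":0,"wz":0,"fingers":0.35}]
[{"dx":0.015,"dy":0.075,"dz":-0.019,"wx":-0.01,"wy":0,"wz":0,"fingers":0.35},{"dx":0.04,"dy":0,"dz":0,"wx":0,"wy":0,"wz":0,"fingers":0.35},{"dx":0.04,"dy":0,"dz":0,"wx":0,"wy":0,"wz":0,"fingers":0.35},{"dx":0,"dy":0,"dz":0,"wx":0,"wy
[... 866 characters left out ...]
:-0.059,"dz":0.014,"wx":0,"wy":0,"wz":0,"fingers":1},{"dx":0,"dy":-0.059,"dz":0.014,"wx":0,"wy":0,"wz":0,"fingers":1},{"dx":0.001,"dy":-0.059,"dz":0.014,"wx":0,"wy":0,"wz":0,"fingers":1}]
[{"dx":0.036,"dy":0,"dz":0,"wx":0,"wy":0,"wz":0,"fingers":1},{"dx":0.037,"dy":0,"dz":0,"wx":0,"wy":0,"wz":0,"fingers":1},{"dx":0,"dy":0,"dz":0,"wx":0,"wy":0,"wz":0,"fingers":1},{"dx":0,"dy":0,"dz":0,"wx":0,"wy":0,"wz":0,"fingers":0.35},{"dx":0,"dy":0,"dz":0,"wx":0,"wy":0,"wz":0,"fingers":0.35}]
[{"dx":0,"dy":0,"dz":0,"wx":0,"wy":0,"wz":0,"fingers":0.35},{"dx":-0.04,"dy":0,"dz":0,"wx":0,"wy":0,"wz":0,"fingers":0.35},{"dx":-0.04,"dy":0,"dz":0,"wx":0,"wy":0,"wz":0,"fingers":0.35}]
end [ 521.1 -365.3  139.9] 33
```

View pics/t7.png

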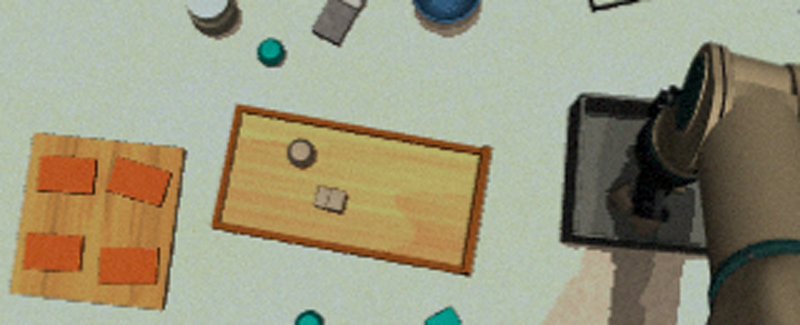

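Emit:
servo_tool(
  rows=[
    {"dx": 0.014,"dy": 0.075,"dz": -0.018,"wx": 0,"wy": 0,"wz": 0,"fingers": 0.35},
    {"dx": 0.015,"dy": 0.075,"dz": -0.018,"wx": 0,"wy": 0,"wz": 0,"fingers": 0.35},
    {"dx": 0.014,"dy": 0.076,"dz": -0.018,"wx": 0,"wy": 0,"wz": 0,"fingers": 0.35},
    {"dx": 0.015,"dy": 0.075,"dz": -0.018,"wx": 0,"wy": 0,"wz": 0,"fingers": 0.35},
    {"dx": 0.014,"dy": 0.076,"dz": -0.018,"wx": 0,"wy": 0,"wz": 0,"fingers": 0.35},
  ],
)

```text
clock: 15.92
eef_pos: [513.3, -12.7, 85.3]
tool_rot: [-2.451, 1.57, -2.661]
force: [1.0, -0.3, 0.3]
width: 55.3
```

Emit:
servo_tool(
  rows=[
    {"dx": 0.015,"dy": 0.075,"dz": -0.019,"wx": 0,"wy": 0,"wz": 0,"fingers": 0.35},
    {"dx": 0.04,"dy": 0,"dz": 0,"wx": 0,"wy": 0,"wz": 0,"fingers": 0.35},
    {"dx": 0.04,"dy": 0,"dz": 0,"wx": 0,"wy": 0,"wz": 0,"fingers": 0.35},
    {"dx": 0,"dy": 0,"dz": 0,"wx": 0,"wy": 0,"wz": 0,"fingers": 0.35},
    {"dx": 0,"dy": 0,"dz": 0,"wx": 0,"wy": 0,"wz": 0,"fingers": 1},
  ],
)

```text
clock: 16.55
eef_pos: [512.0, 43.5, 15.4]
tool_rot: [-0.104, 1.57, -0.314]
force: [-0.3, -0.4, 0.8]
width: 38.5
```

Emit:
servo_tool(
  rows=[
    {"dx": 0,"dy": 0,"dz": 0,"wx": 0,"wy": 0,"wz": 0,"fingers": 1},
    {"dx": 0,"dy": 0,"dz": 0,"wx": 0,"wy": 0,"wz": 0,"fingers": 1},
    {"dx": 0,"dy": 0,"dz": 0,"wx": 0,"wy": 0,"wz": 0,"fingers": 1},
    {"dx": -0.056,"dy": 0,"dz": 0,"wx": 0,"wy": 0,"wz": 0,"fingers": 1},
    {"dx": -0.055,"dy": 0,"dz": 0,"wx": 0,"wy": 0,"wz": 0,"fingers": 1},
  ],
)

```text
clock: 17.18
eef_pos: [511.6, 43.5, 99.5]
tool_rot: [-0.471, 1.57, -0.681]
force: [0.6, -0.6, -0.6]
width: 24.5
```

Emit:
servo_tool(
  rows=[
    {"dx": -0.056,"dy": 0,"dz": 0,"wx": 0,"wy": 0,"wz": 0,"fingers": 1},
    {"dx": 0.001,"dy": -0.059,"dz": 0.014,"wx": 0,"wy": 0,"wz": 0,"fingers": 1},
    {"dx": 0.001,"dy": -0.059,"dz": 0.014,"wx": 0,"wy": 0,"wz": 0,"fingers": 1},
    {"dx": 0.001,"dy": -0.059,"dz": 0.014,"wx": 0,"wy": 0,"wz": 0,"fingers": 1},
    {"dx": 0.001,"dy": -0.059,"dz": 0.014,"wx": 0,"wy": 0,"wz": 0,"fingers": 1},
  ],
)

```text
clock: 17.8
eef_pos: [516.0, -139.8, 137.9]
tool_rot: [-0.01, 1.569, -0.22]
force: [-0.6, -0.4, -1.2]
width: 24.6
```

Emit:
servo_tool(
  rows=[
    {"dx": 0.001,"dy": -0.059,"dz": 0.014,"wx": 0,"wy": 0,"wz": 0,"fingers": 1},
    {"dx": 0,"dy": -0.059,"dz": 0.014,"wx": 0,"wy": 0,"wz": 0,"fingers": 1},
    {"dx": 0.001,"dy": -0.059,"dz": 0.014,"wx": 0,"wy": 0,"wz": 0,"fingers": 1},
    {"dx": 0,"dy": -0.059,"dz": 0.014,"wx": 0,"wy": 0,"wz": 0,"fingers": 1},
    {"dx": 0.001,"dy": -0.059,"dz": 0.014,"wx": 0,"wy": 0,"wz": 0,"fingers": 1},
  ],
)

```text
clock: 18.42
eef_pos: [521.0, -367.1, 135.7]
tool_rot: [0.014, 1.569, -0.196]
force: [0.4, 0.6, -0.5]
width: 24.6
```

Emit:
servo_tool(
  rows=[
    {"dx": 0.036,"dy": 0,"dz": 0,"wx": 0,"wy": 0,"wz": 0,"fingers": 1},
    {"dx": 0.037,"dy": 0,"dz": 0,"wx": 0,"wy": 0,"wz": 0,"fingers": 1},
    {"dx": 0,"dy": 0,"dz": 0,"wx": 0,"wy": 0,"wz": 0,"fingers": 1},
    {"dx": 0,"dy": 0,"dz": 0,"wx": 0,"wy": 0,"wz": 0,"fingers": 0.35},
    {"dx": 0,"dy": 0,"dz": 0,"wx": 0,"wy": 0,"wz": 0,"fingers": 0.35},
  ],
)

```text
clock: 19.05
eef_pos: [522.3, -366.0, 82.1]
tool_rot: [-0.25, 1.567, -0.46]
force: [-0.4, 0.9, 0.7]
width: 55.3
```

Emit:
servo_tool(
  rows=[
    {"dx": 0,"dy": 0,"dz": 0,"wx": 0,"wy": 0,"wz": 0,"fingers": 0.35},
    {"dx": -0.04,"dy": 0,"dz": 0,"wx": 0,"wy": 0,"wz": 0,"fingers": 0.35},
    {"dx": -0.04,"dy": 0,"dz": 0,"wx": 0,"wy": 0,"wz": 0,"fingers": 0.35},
    {"dx": 0,"dy": 0,"dz": 0,"wx": 0,"wy": 0,"wz": 0,"fingers": 0.35},
    {"dx": 0,"dy": 0,"dz": 0,"wx": 0,"wy": 0,"wz": 0,"fingers": 0.35},
  ],
)

```text
clock: 19.68
eef_pos: [520.9, -365.4, 140.5]
tool_rot: [-0.063, 1.57, -0.273]
force: [-0.2, 0.2, 0.3]
width: 55.5
```

```bash
python3 - <<'E'
from meas import *
snap('top','t8.png',(170,150,490,280),2.5)
scraps();rep()
pickdrop(570,78.5,-12,(521,-325),zg=19)
E
```

```text
scrap [290.9 211.6] [569.9  79.8] local [ 68.  -29.3] [27.9 27.7] -1.7 83
t 19.73 p [ 520.6 -365.2  139.9] rot [[-0.0002, 0.2085, 0.978], [0.0005, 0.978, -0.2085], [-1.0, 0.0004, -0.0003]] w 55.4 F [-0.2 -0.1 -0.6] q [ 0.7  0.7 -0.2  1.6  0.2  0.8  0.2]
[{"dx":0.011,"dy":0.074,"dz":-0.007,"wx":0,"wy":0,"wz":0,"fingers":0.35},{"dx":0.011,"dy":0.074,"dz":-0.007,"wx":0,"wy":0,"wz":0,"fingers":0.35},{"dx":0.011,"dy":0.074,"dz":-0.007,"wx":0,"wy":0,"wz":0,"fingers":0.35},{"dx":0.011,"dy":0.074,"dz":-0.008,"wx":0,"wy":0,"wz":0,"fingers":0.35},{"dx":0.011,"dy":0.074,"dz":-0.007,"wx":0,"wy":0,"wz":0,"fingers":0.35}]
[{"dx":0.011,"dy":0.074,"dz":-0.008,"wx":0,"wy":0,"wz":0,"fingers":0.35},{"dx":0.01,"dy":0.074,"dz":-0.007,"wx":0,"wy":0,"wz":0,"fingers":0.35},{"dx":0.011,"dy":0.074,"dz":-0.008,"wx":-0.01,"wy":-0.01,"wz":-0.01,"fingers":0.35},{"dx":0.037,"dy":0,"dz":0,"wx":0,"wy":0,"wz":0,"fingers":0.35},{"dx":0.037,"dy":0,"dz":0,"wx":0,"wy":0,"wz":0,"fingers":0.35}]
[{"dx":0,"dy":0,"dz":0,"wx":0,"wy":0,"wz":0,"fingers":0.35},{"dx":0,"dy":0,"dz":0,"wx":0,"wy":0,"wz":0,"fingers":1},{"dx":0,"dy":
[... 759 characters left out ...]
dy":-0.06,"dz":0.006,"wx":0,"wy":0,"wz":0,"fingers":1}]
[{"dx":0,"dy":-0.06,"dz":0.005,"wx":0,"wy":0,"wz":0,"fingers":1},{"dx":0.001,"dy":-0.06,"dz":0.006,"wx":0,"wy":0,"wz":0,"fingers":1},{"dx":0.037,"dy":0,"dz":0,"wx":0,"wy":0,"wz":0,"fingers":1},{"dx":0.036,"dy":0,"dz":0,"wx":0,"wy":0,"wz":0,"fingers":1},{"dx":0,"dy":0,"dz":0,"wx":0,"wy":0,"wz":0,"fingers":1}]
[{"dx":0,"dy":0,"dz":0,"wx":0,"wy":0,"wz":0,"fingers":0.35},{"dx":0,"dy":0,"dz":0,"wx":0,"wy":0,"wz":0,"fingers":0.35},{"dx":0,"dy":0,"dz":0,"wx":0,"wy":0,"wz":0,"fingers":0.35},{"dx":-0.04,"dy":0,"dz":0,"wx":0,"wy":0,"wz":0,"fingers":0.35},{"dx":-0.04,"dy":0,"dz":0,"wx":0,"wy":0,"wz":0,"fingers":0.35}]
end [ 521.1 -325.3  140. ] 35
```

View pics/t8.png

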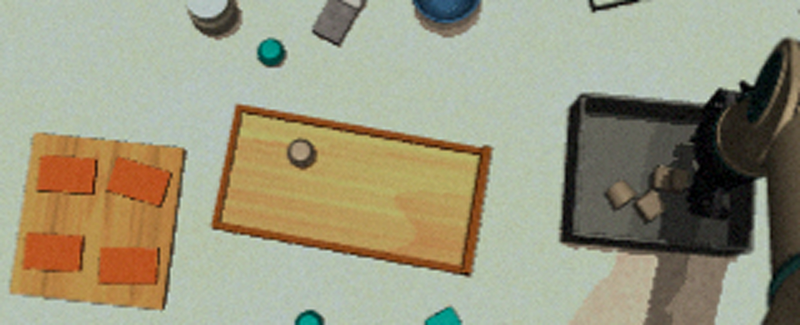

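Emit:
servo_tool(
  rows=[
    {"dx": 0.011,"dy": 0.074,"dz": -0.007,"wx": 0,"wy": 0,"wz": 0,"fingers": 0.35},
    {"dx": 0.011,"dy": 0.074,"dz": -0.007,"wx": 0,"wy": 0,"wz": 0,"fingers": 0.35},
    {"dx": 0.011,"dy": 0.074,"dz": -0.007,"wx": 0,"wy": 0,"wz": 0,"fingers": 0.35},
    {"dx": 0.011,"dy": 0.074,"dz": -0.008,"wx": 0,"wy": 0,"wz": 0,"fingers": 0.35},
    {"dx": 0.011,"dy": 0.074,"dz": -0.007,"wx": 0,"wy": 0,"wz": 0,"fingers": 0.35},
  ],
)

```text
clock: 20.5
eef_pos: [552.6, -86.7, 98.6]
tool_rot: [0.168, 1.57, -0.043]
force: [1.3, 0.5, 0.2]
width: 55.6
```

Emit:
servo_tool(
  rows=[
    {"dx": 0.011,"dy": 0.074,"dz": -0.008,"wx": 0,"wy": 0,"wz": 0,"fingers": 0.35},
    {"dx": 0.01,"dy": 0.074,"dz": -0.007,"wx": 0,"wy": 0,"wz": 0,"fingers": 0.35},
    {"dx": 0.011,"dy": 0.074,"dz": -0.008,"wx": 0,"wy": 0,"wz": 0,"fingers": 0.35},
    {"dx": 0.037,"dy": 0,"dz": 0,"wx": 0,"wy": 0,"wz": 0,"fingers": 0.35},
    {"dx": 0.037,"dy": 0,"dz": 0,"wx": 0,"wy": 0,"wz": 0,"fingers": 0.35},
  ],
)

```text
clock: 21.12
eef_pos: [570.6, 79.3, 18.7]
tool_rot: [0.189, 1.57, -0.018]
force: [0.2, -1.1, -1.2]
width: 55.5
```

Emit:
servo_tool(
  rows=[
    {"dx": 0,"dy": 0,"dz": 0,"wx": 0,"wy": 0,"wz": 0,"fingers": 0.35},
    {"dx": 0,"dy": 0,"dz": 0,"wx": 0,"wy": 0,"wz": 0,"fingers": 1},
    {"dx": 0,"dy": 0,"dz": 0,"wx": 0,"wy": 0,"wz": 0,"fingers": 1},
    {"dx": 0,"dy": 0,"dz": 0,"wx": 0,"wy": 0,"wz": 0,"fingers": 1},
    {"dx": 0,"dy": 0,"dz": 0,"wx": 0,"wy": 0,"wz": 0,"fingers": 1},
  ],
)

```text
clock: 21.75
eef_pos: [571.5, 77.9, 21.0]
tool_rot: [0.237, 1.568, 0.027]
force: [-1.1, -0.4, 7.0]
width: 30.2
```

Emit:
servo_tool(
  rows=[
    {"dx": -0.054,"dy": 0,"dz": 0,"wx": 0,"wy": 0,"wz": 0,"fingers": 1},
    {"dx": -0.054,"dy": 0,"dz": 0,"wx": 0,"wy": 0,"wz": 0,"fingers": 1},
    {"dx": -0.053,"dy": 0,"dz": 0,"wx": 0,"wy": 0,"wz": 0,"fingers": 1},
    {"dx": 0.001,"dy": -0.06,"dz": 0.005,"wx": 0,"wy": 0,"wz": 0,"fingers": 1},
    {"dx": 0.001,"dy": -0.06,"dz": 0.005,"wx": 0,"wy": 0,"wz": 0,"fingers": 1},
  ],
)

```text
clock: 22.38
eef_pos: [559.6, -12.3, 140.1]
tool_rot: [0.124, 1.567, -0.085]
force: [0.8, -0.4, -0.8]
width: 30.2
```

Emit:
servo_tool(
  rows=[
    {"dx": 0.001,"dy": -0.06,"dz": 0.005,"wx": 0,"wy": 0,"wz": 0,"fingers": 1},
    {"dx": 0.001,"dy": -0.06,"dz": 0.005,"wx": 0,"wy": 0,"wz": 0,"fingers": 1},
    {"dx": 0.001,"dy": -0.06,"dz": 0.006,"wx": 0,"wy": 0,"wz": 0,"fingers": 1},
    {"dx": 0,"dy": -0.06,"dz": 0.005,"wx": 0,"wy": 0,"wz": 0,"fingers": 1},
    {"dx": 0.001,"dy": -0.06,"dz": 0.006,"wx": 0,"wy": 0,"wz": 0,"fingers": 1},
  ],
)

```text
clock: 23.0
eef_pos: [531.8, -237.5, 136.4]
tool_rot: [-0.03, 1.569, -0.24]
force: [0.6, -0.5, 0.5]
width: 30.3
```

Emit:
servo_tool(
  rows=[
    {"dx": 0,"dy": -0.06,"dz": 0.005,"wx": 0,"wy": 0,"wz": 0,"fingers": 1},
    {"dx": 0.001,"dy": -0.06,"dz": 0.006,"wx": 0,"wy": 0,"wz": 0,"fingers": 1},
    {"dx": 0.037,"dy": 0,"dz": 0,"wx": 0,"wy": 0,"wz": 0,"fingers": 1},
    {"dx": 0.036,"dy": 0,"dz": 0,"wx": 0,"wy": 0,"wz": 0,"fingers": 1},
    {"dx": 0,"dy": 0,"dz": 0,"wx": 0,"wy": 0,"wz": 0,"fingers": 1},
  ],
)

```text
clock: 23.62
eef_pos: [519.7, -325.1, 78.9]
tool_rot: [2.736, 1.568, 2.526]
force: [0.1, -0.1, -0.6]
width: 30.6
```

Emit:
servo_tool(
  rows=[
    {"dx": 0,"dy": 0,"dz": 0,"wx": 0,"wy": 0,"wz": 0,"fingers": 0.35},
    {"dx": 0,"dy": 0,"dz": 0,"wx": 0,"wy": 0,"wz": 0,"fingers": 0.35},
    {"dx": 0,"dy": 0,"dz": 0,"wx": 0,"wy": 0,"wz": 0,"fingers": 0.35},
    {"dx": -0.04,"dy": 0,"dz": 0,"wx": 0,"wy": 0,"wz": 0,"fingers": 0.35},
    {"dx": -0.04,"dy": 0,"dz": 0,"wx": 0,"wy": 0,"wz": 0,"fingers": 0.35},
  ],
)

```text
clock: 24.25
eef_pos: [521.3, -325.5, 141.5]
tool_rot: [0.078, 1.57, -0.132]
force: [0.6, -0.1, -0.2]
width: 55.9
```

```bash
python3 - <<'E'
from meas import *
for i in range(4): ctrl.get_image('top')
snap('top','t9.png',(170,150,490,280),2.5)
snap('side','s9.png',(200,120,450,400),2.1)
scraps();rep()
plan([(np.array([440.,200,140]),Rdown(-3),0.35,58)])
E
```

```text
t 24.55 p [ 520.7 -325.4  139.9] rot [[-0.0002, 0.2085, 0.978], [0.0003, 0.978, -0.2085], [-1.0, 0.0003, -0.0002]] w 55.1 F [ 0.6 -0.5  0.8] q [ 0.6  0.7 -0.2  1.7  0.2  0.8  0.1]
[{"dx":0,"dy":0.066,"dz":-0.025,"wx":-0.15,"wy":0,"wz":0,"fingers":0.35},{"dx":0,"dy":0.067,"dz":-0.024,"wx":-0.15,"wy":0,"wz":0,"fingers":0.35},{"dx":0,"dy":0.067,"dz":-0.023,"wx":-0.15,"wy":0,"wz":0,"fingers":0.35},{"dx":0,"dy":0.067,"dz":-0.022,"wx":-0.15,"wy":0,"wz":0,"fingers":0.35},{"dx":0,"dy":0.068,"dz":-0.021,"wx":-0.15,"wy":0,"wz":0,"fingers":0.35}]
[{"dx":0,"dy":0.068,"dz":-0.02,"wx":-0.15,"wy":0,"wz":0,"fingers":0.35},{"dx":0,"dy":0.068,"dz":-0.019,"wx":-0.15,"wy":0,"wz":0,"fingers":0.35},{"dx":0,"dy":0.069,"dz":-0.018,"wx":-0.15,"wy":0,"wz":0,"fingers":0.35},{"dx":0,"dy":0.069,"dz":-0.016,"wx":-0.15,"wy":0,"wz":0,"fingers":0.35},{"dx":0,"dy":0.069,"dz":-0.016,"wx":-0.15,"wy":-0.01,"wz":-0.01,"fingers":0.35}]
end [439.7 200.  140. ] 10
```

View pics/t9.png

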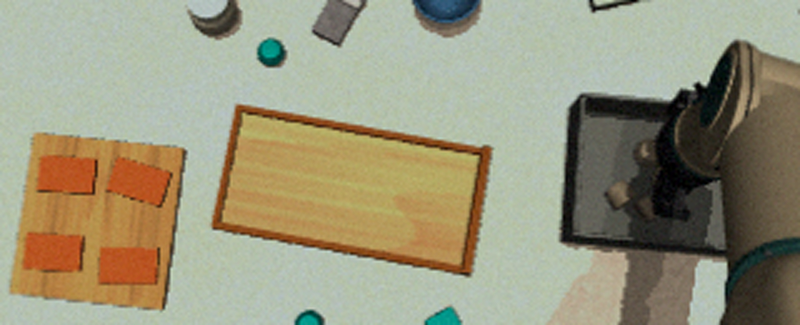

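View pics/s9.png

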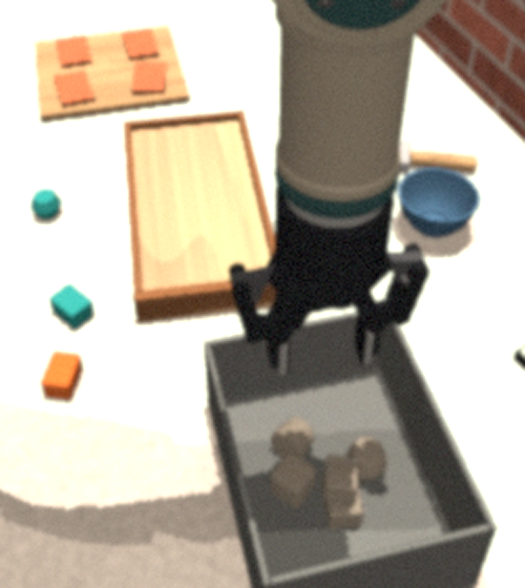

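All five scraps, three of them rounded or blocky around crop pixel (300–365, 440–515), are in the tub and the tray is empty. Next I'll refine the tray and tile poses by fitting projected box outlines to the masks.

```bash
cat > fit.py <<'E'
from h import *
from scipy.optimize import minimize
def box(l,w,z0,z1,x0=0):
    return np.array([[x0+sx*l/2,sy*w/2,z] for sx in(-1,1) for sy in(-1,1) for z in(z0,z1)],float)
def hull(n,P,q):
    c,s=np.cos(q[2]),np.sin(q[2]); W=P@np.array([[c,-s,0],[s,c,0],[0,0,1]]).T+[q[0],q[1],0]
    return cv2.convexHull(proj(n,W).astype(np.float32))[:,0]
def cost(n,P,q,d,U=4):
    x0,y0,m=d
    h=((hull(n,P,q)-[x0,y0]+0.5)*U-0.5)
    r=np.zeros((m.shape[0]*U,m.shape[1]*U),np.uint8)
    cv2.fillConvexPoly(r,(h*16).round().astype(np.int32),1,shift=4)
    r=cv2.resize(r.astype(np.float32),m.shape[::-1],interpolation=cv2.INTER_AREA)
    return ((r-m)**2).sum()
def fit(ns,P,q0,soft):
    """soft: dict cam->float mask 400x640"""
    ds={}
    for n in ns:
        h=hull(n,P,q0); x0,y0=np.floor(h.min(0)).astype(int)-5; x1,y1=np.ceil(h.max(0)).astype(int)+6
        ds[n]=(x0,y0,soft[n][y0:y1,x0:x1])
    f=lambda v: sum(cost(n,P,[v[0]*5+q0[0],v[1]*5+q0[1],v[2]*.05+q0[2]],ds[n]) for n in ns)
    r=minimize(f,[0,0,0],method='Nelder-Mead',options=dict(initial_simplex=[[0,0,0],[1,0,0],[0,1,0],[0,0,1]],xatol=.02,fatol=.05,maxiter=150))
    v=r.x; return np.array([v[0]*5+q0[0],v[1]*5+q0[1],np.degrees(v[2]*.05+q0[2])]),r.fun
def softmask(n,kind,path=None):
    im=cv2.imread(path) if path else cv2.imread('/tmp/last_%s.png'%n)
    im=im.astype(np.float32)
    b,g,r=im[...,0],im[...,1],im[...,2]
    if kind=='sat':  # wood vs table : (r-b)/(max)
        s=(r-b)/(r+1); lo,hi=(0.03,0.3) 
    else:
        s=(r-g)/(r+1); lo,hi=0.28,0.6
    return np.clip((s-lo)/(hi-lo),0,1)
E
python3 - <<'E'
from fit import *
tray=np.r_[box(308,156,0,18,6),box(12,156,0,36,-154)]
T={n:softmask(n,'sat',f'pics/{n}0.png') for n in('top','side')}
O={n:softmask(n,'or',f'pics/{n}0.png') for n in('top','side')}
for n in T:
    im=cv2.imread(f'pics/{n}0.png').astype(float)
    for nm,px in (('table',(280,260)),('tile',(191,251)),('tray',(310,200)),('bat',(208,238))):
        if n=='top': print(nm,im[px[1],px[0]])
for ns in (['top'],['side'],['top','side']):
    print(ns,'tray',*fit(ns,tray,[527,19,YT],T))
    print(ns,'bat',*fit(ns,box(200,190,0,12),[497,330,YT],T))
    for q in ([552,366,1.46],[541,276,1.27],[457,381,1.48],[439,290,1.54]):
        print(ns,'tile',*fit(ns,box(70,44,12,20),q,O))
E
```

```text
table [108. 119. 108.]
tile [ 20.  50. 111.]
tray [23. 48. 83.]
bat [ 48.  93. 115.]
['top'] tray [527.1  21.8  77.7] 52.77642059326172
['top'] bat [495.9 333.1  82.7] 325.00634765625
['top'] tile [555.2 371.6  83.7] 40.83015441894531
['top'] tile [544.2 283.2  70.8] 19.24765396118164
['top'] tile [459.9 387.1  84.3] 38.260536193847656
['top'] tile [440.9 294.9  86.6] 20.9553165435791
['side'] tray [526.   18.1  77.9] 424.4078674316406
['side'] bat [495.9 335.9  82.5] 527.9973754882812
['side'] tile [553.9 369.8  79.9] 103.11981964111328
['side'] tile [543.7 282.8  71.3] 98.65325927734375
['side'] tile [459.6 386.7  83.7] 102.02587127685547
['side'] tile [440.3 294.7  85.3] 106.21449279785156
['top', 'side'] tray [526.8  20.5  77.8] 531.6895141601562
['top', 'side'] bat [496.3 337.2  82.7] 852.9033203125
['top', 'side'] tile [554.8 371.   81.7] 147.25738525390625
['top', 'side'] tile [544.1 282.8  71.3] 118.5157470703125
['top', 'side'] tile [459.7 386.8  83.8] 141.1407470703125
['top', 'side'] tile [440.9 294.9  86.1] 128.76136779785156
```

```bash
cat >> h.py <<'E'
v=lambda *a:np.array(a,float)
TC=v(526.9,20.5); TY=77.8
def loc(lx,ly=0):
    a=np.radians(TY); return TC+np.array([np.cos(a)*(lx-148)-np.sin(a)*ly, np.sin(a)*(lx-148)+np.cos(a)*ly])
def topick(x,y,tyaw,op=0.35,zg=12.5):
    R=Rdown(tyaw-90)
    return plan([(v(x,y,110),R,op,55),(v(x,y,35),R,op,40),(None,None,op,3),(v(x,y,zg),R,op,12),(None,None,op,3)])
E
python3 - <<'E'
from h import *
print(loc(40),loc(87))
topick(544,283,71.2)
E
```

```text
[504.1 -85.1] [514.  -39.1]
[{"dx":0.003,"dy":0.067,"dz":-0.012,"wx":0.09,"wy":0,"wz":0,"fingers":0.35},{"dx":0.003,"dy":0.067,"dz":-0.012,"wx":0.09,"wy":0,"wz":0,"fingers":0.35},{"dx":0.003,"dy":0.066,"dz":-0.013,"wx":0.09,"wy":0,"wz":0,"fingers":0.35},{"dx":0.003,"dy":0.066,"dz":-0.013,"wx":0.1,"wy":0,"wz":0,"fingers":0.35},{"dx":0.004,"dy":0.066,"dz":-0.014,"wx":0.09,"wy":0,"wz":0,"fingers":0.35}]
[{"dx":0.003,"dy":0.066,"dz":-0.015,"wx":0.1,"wy":0,"wz":0,"fingers":0.35},{"dx":0.004,"dy":0.066,"dz":-0.016,"wx":0.09,"wy":0,"wz":0,"fingers":0.35},{"dx":0.003,"dy":0.066,"dz":-0.016,"wx":0.1,"wy":0,"wz":0,"fingers":0.35},{"dx":0.004,"dy":0.065,"dz":-0.017,"wx":0.09,"wy":0,"wz":0,"fingers":0.35},{"dx":0.003,"dy":0.065,"dz":-0.017,"wx":0.1,"wy":0,"wz":0,"fingers":0.35}]
[{"dx":0.004,"dy":0.065,"dz":-0.018,"wx":0.09,"wy":0,"wz":0,"fingers":0.35},{"dx":0.003,"dy":0.066,"dz":-0.019,"wx":0.1,"wy":0,"wz":0,"fingers":0.35},{"dx":0.05,"dy":0,"dz":0,"wx":0,"wy":0,"wz":0,"fingers":0.35},{"dx":0.05,"dy":0,"dz":0,"wx":0,"wy":0,"wz":0,"fingers":0.35},{"dx":0,"dy":0,"dz":0,"wx":0,"wy":0,"wz":0,"fingers":0.35}]
[{"dx":0,"dy":0,"dz":0,"wx":0,"wy":0,"wz":0,"fingers":0.35},{"dx":0,"dy":0,"dz":0,"wx":0,"wy":0,"wz":0,"fingers":0.35},{"dx":0.015,"dy":0,"dz":0,"wx":0,"wy":0,"wz":0,"fingers":0.35},{"dx":0.015,"dy":0,"dz":0,"wx":0,"wy":0,"wz":0,"fingers":0.35},{"dx":0,"dy":0,"dz":0,"wx":0,"wy":0,"wz":0,"fingers":0.35}]
[{"dx":0,"dy":0,"dz":0,"wx":0,"wy":0,"wz":0,"fingers":0.35},{"dx":0,"dy":0,"dz":0,"wx":0,"wy":0,"wz":0,"fingers":0.35}]
end [543.9 283.2  12.7] 22
```

Emit:
servo_tool(
  rows=[
    {"dx": 0.003,"dy": 0.067,"dz": -0.012,"wx": 0.09,"wy": 0,"wz": 0,"fingers": 0.28},
    {"dx": 0.003,"dy": 0.067,"dz": -0.012,"wx": 0.09,"wy": 0,"wz": 0,"fingers": 0.28},
    {"dx": 0.003,"dy": 0.066,"dz": -0.013,"wx": 0.09,"wy": 0,"wz": 0,"fingers": 0.28},
    {"dx": 0.003,"dy": 0.066,"dz": -0.013,"wx": 0.1,"wy": 0,"wz": 0,"fingers": 0.28},
    {"dx": 0.004,"dy": 0.066,"dz": -0.014,"wx": 0.09,"wy": 0,"wz": 0,"fingers": 0.28},
  ],
)

```text
clock: 25.48
eef_pos: [531.3, -70.7, 128.4]
tool_rot: [0.175, 1.569, -0.084]
force: [1.0, 0.6, -0.6]
width: 61.3
```

Emit:
servo_tool(
  rows=[
    {"dx": 0.003,"dy": 0.066,"dz": -0.015,"wx": 0.1,"wy": 0,"wz": 0,"fingers": 0.28},
    {"dx": 0.004,"dy": 0.066,"dz": -0.016,"wx": 0.09,"wy": 0,"wz": 0,"fingers": 0.28},
    {"dx": 0.003,"dy": 0.066,"dz": -0.016,"wx": 0.1,"wy": 0,"wz": 0,"fingers": 0.28},
    {"dx": 0.004,"dy": 0.065,"dz": -0.017,"wx": 0.09,"wy": 0,"wz": 0,"fingers": 0.28},
    {"dx": 0.003,"dy": 0.065,"dz": -0.017,"wx": 0.1,"wy": 0,"wz": 0,"fingers": 0.28},
  ],
)

```text
clock: 26.1
eef_pos: [540.2, 182.6, 115.5]
tool_rot: [-0.038, 1.57, -0.347]
force: [1.1, 0.2, -0.3]
width: 61.4
```

Emit:
servo_tool(
  rows=[
    {"dx": 0.004,"dy": 0.065,"dz": -0.018,"wx": 0.09,"wy": 0,"wz": 0,"fingers": 0.28},
    {"dx": 0.003,"dy": 0.066,"dz": -0.019,"wx": 0.1,"wy": 0,"wz": 0,"fingers": 0.28},
    {"dx": 0.05,"dy": 0,"dz": 0,"wx": 0,"wy": 0,"wz": 0,"fingers": 0.28},
    {"dx": 0.05,"dy": 0,"dz": 0,"wx": 0,"wy": 0,"wz": 0,"fingers": 0.28},
    {"dx": 0,"dy": 0,"dz": 0,"wx": 0,"wy": 0,"wz": 0,"fingers": 0.28},
  ],
)

```text
clock: 26.72
eef_pos: [541.9, 281.8, 32.7]
tool_rot: [-2.157, 1.565, -2.485]
force: [0.2, -0.6, 0.7]
width: 62.0
```

```bash
python3 - <<'E'
from h import *
for i in range(4): ctrl.get_image('top')
snap('side','s10.png',(190,60,340,200),5)
s=ctrl.read_state();p=s['eef_pos'];print((proj('side',[p])-[190,60]+.4)*5);rep()
plan([(v(544,283,12.5),Rdown(-18.8),0.28,12),(None,None,.28,2)])
E
```

```text
[[405.2 448.6]]
t 26.98 p [545.5 283.5  37.2] rot [[0.0038, 0.3228, 0.9464], [0.0014, 0.9464, -0.3228], [-1.0, 0.0025, 0.0031]] w 61.3 F [-0.2  0.1 -0.3] q [-0.5  0.8 -0.1  1.8  0.1  0.6 -0.9]
[{"dx":0.011,"dy":0,"dz":0,"wx":0,"wy":0.01,"wz":-0.01,"fingers":0.28},{"dx":0.011,"dy":0,"dz":-0.001,"wx":0,"wy":0.01,"wz":0,"fingers":0.28},{"dx":0.01,"dy":-0.001,"dz":0,"wx":-0.01,"wy":0,"wz":-0.01,"fingers":0.28},{"dx":0,"dy":0,"dz":0,"wx":0,"wy":0,"wz":0,"fingers":0.28},{"dx":0,"dy":0,"dz":0,"wx":0,"wy":0,"wz":0,"fingers":0.28}]
end [544.1 282.8  12.7] 5
```

View pics/s10.png

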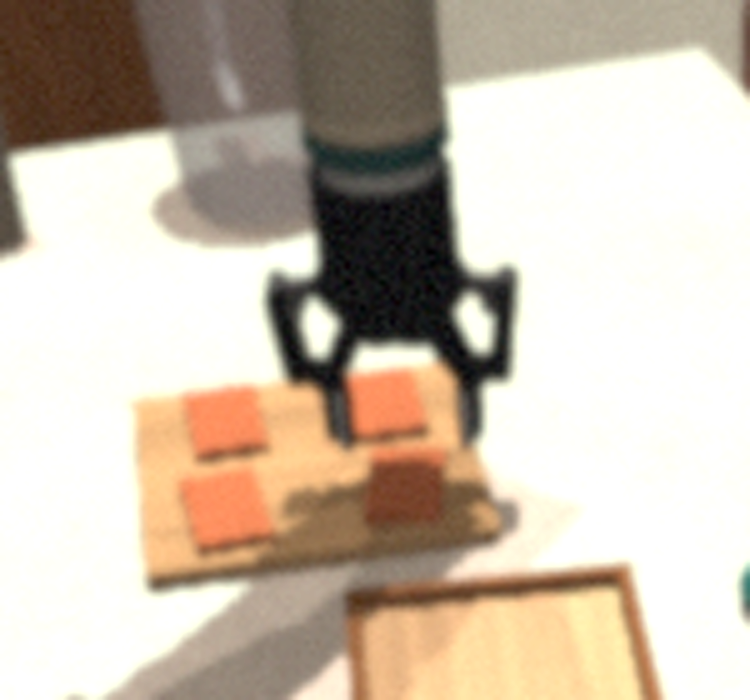

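```bash
python3 - <<'E'
from h import *
for i in range(8):
  ctrl.get_image('top'); s=ctrl.read_state(); print(round(s['clock'],2),s['eef_pos'])
plan([(v(544,283,12.5),Rdown(-18.8),0.28,9),(None,None,.28,4)])
E
```

```text
27.18 [544.8 283.2  36.5]
27.23 [544.7 283.1  36.2]
27.27 [544.6 283.1  36. ]
27.32 [544.4 283.   35.8]
27.38 [544.4 283.   35.7]
27.43 [544.3 283.   35.6]
27.48 [544.3 283.   35.5]
27.52 [544.3 283.   35.4]
[{"dx":0.01,"dy":0,"dz":0,"wx":0,"wy":0,"wz":0,"fingers":0.28},{"dx":0.01,"dy":0,"dz":0,"wx":0,"wy":0,"wz":0,"fingers":0.28},{"dx":0.011,"dy":0,"dz":0,"wx":0,"wy":0.01,"wz":0,"fingers":0.28},{"dx":0,"dy":0,"dz":0,"wx":0,"wy":0,"wz":0,"fingers":0.28},{"dx":0,"dy":0,"dz":0,"wx":0,"wy":0,"wz":0,"fingers":0.28}]
[{"dx":0,"dy":0,"dz":0,"wx":0,"wy":0,"wz":0,"fingers":0.28},{"dx":0,"dy":0,"dz":0,"wx":0,"wy":0,"wz":0,"fingers":0.28}]
end [544.3 283.   12.2] 7
```

Emit:
servo_tool(
  rows=[
    {"dx": 0.01,"dy": 0,"dz": 0,"wx": 0,"wy": 0,"wz": 0,"fingers": 0.28},
    {"dx": 0.01,"dy": 0,"dz": 0,"wx": 0,"wy": 0,"wz": 0,"fingers": 0.28},
    {"dx": 0.01,"dy": 0,"dz": 0,"wx": 0,"wy": 0,"wz": 0,"fingers": 0.28},
    {"dx": 0,"dy": 0,"dz": 0,"wx": 0,"wy": 0,"wz": 0,"fingers": 0.28},
    {"dx": 0,"dy": 0,"dz": 0,"wx": 0,"wy": 0,"wz": 0,"fingers": 0.28},
  ],
)

```text
clock: 28.3
eef_pos: [544.4, 283.0, 12.9]
tool_rot: [0.164, 1.57, -0.165]
force: [-0.4, -0.0, -0.2]
width: 61.5
```

Emit:
servo_tool(
  rows=[
    {"dx": 0,"dy": 0,"dz": 0,"wx": 0,"wy": 0,"wz": 0,"fingers": 0.28},
    {"dx": 0,"dy": 0,"dz": 0,"wx": 0,"wy": 0,"wz": 0,"fingers": 0.28},
    {"dx": 0,"dy": 0,"dz": 0,"wx": 0,"wy": 0,"wz": 0,"fingers": 0.28},
    {"dx": 0,"dy": 0,"dz": 0,"wx": 0,"wy": 0,"wz": 0,"fingers": 1},
    {"dx": 0,"dy": 0,"dz": 0,"wx": 0,"wy": 0,"wz": 0,"fingers": 1},
  ],
)

```text
clock: 28.92
eef_pos: [544.5, 283.1, 13.6]
tool_rot: [0.338, 1.569, 0.01]
force: [0.0, -0.3, 5.5]
width: 41.7
```

Emit:
servo_tool(
  rows=[
    {"dx": 0,"dy": 0,"dz": 0,"wx": 0,"wy": 0,"wz": 0,"fingers": 1},
    {"dx": 0,"dy": 0,"dz": 0,"wx": 0,"wy": 0,"wz": 0,"fingers": 1},
    {"dx": -0.02,"dy": 0,"dz": 0,"wx": 0,"wy": 0,"wz": 0,"fingers": 1},
    {"dx": -0.04,"dy": 0,"dz": 0,"wx": 0,"wy": 0,"wz": 0,"fingers": 1},
    {"dx": -0.04,"dy": 0,"dz": 0,"wx": 0,"wy": 0,"wz": 0,"fingers": 1},
  ],
)

```text
clock: 29.55
eef_pos: [544.2, 283.0, 89.2]
tool_rot: [0.125, 1.57, -0.203]
force: [0.6, 0.9, -1.0]
width: 41.7
```

```bash
sed -i 's/range(3): ctrl.get_image/range(16): ctrl.get_image/' h.py; python3 - <<'E'
from h import *
R=Rdown(TY-90); a=loc(41)
snap('side','s11.png',(190,60,340,200),5)
plan([(v(*a,100),R,1,50),(v(*a,45),R,1,25),(None,None,1,5)])
rep()
E
```

```text
[{"dx":-0.002,"dy":-0.06,"dz":0.013,"wx":-0.14,"wy":0,"wz":0,"fingers":1},{"dx":-0.002,"dy":-0.06,"dz":0.013,"wx":-0.14,"wy":0,"wz":0,"fingers":1},{"dx":-0.002,"dy":-0.06,"dz":0.012,"wx":-0.14,"wy":0,"wz":0,"fingers":1},{"dx":-0.002,"dy":-0.061,"dz":0.011,"wx":-0.14,"wy":0,"wz":0,"fingers":1},{"dx":-0.002,"dy":-0.061,"dz":0.01,"wx":-0.14,"wy":0,"wz":0,"fingers":1}]
[{"dx":-0.002,"dy":-0.061,"dz":0.009,"wx":-0.13,"wy":0,"wz":0,"fingers":1},{"dx":-0.002,"dy":-0.061,"dz":0.008,"wx":-0.14,"wy":0,"wz":0,"fingers":1},{"dx":-0.002,"dy":-0.061,"dz":0.007,"wx":-0.13,"wy":0.01,"wz":0,"fingers":1},{"dx":0.024,"dy":0,"dz":0,"wx":0,"wy":0,"wz":0,"fingers":1},{"dx":0.025,"dy":0,"dz":0,"wx":0,"wy":0,"wz":0,"fingers":1}]
[{"dx":0.024,"dy":0,"dz":0,"wx":0,"wy":0,"wz":0,"fingers":1},{"dx":0,"dy":0,"dz":0,"wx":0,"wy":0,"wz":0,"fingers":1},{"dx":0,"dy":0,"dz":0,"wx":0,"wy":0,"wz":0,"fingers":1},{"dx":0,"dy":0,"dz":0,"wx":0,"wy":0,"wz":0,"fingers":1},{"dx":0,"dy":0,"dz":0,"wx":0,"wy":0,"wz":0,"fingers":1}]
[{"dx":0,"dy":0,"dz":0,"wx":0,"wy":0,"wz":0,"fingers":1}]
end [504.4 -84.1  45.2] 16
t 30.4 p [544.2 283.   87.9] rot [[0.0009, 0.3225, 0.9466], [-0.0003, 0.9466, -0.3225], [-1.0, 0.0, 0.001]] w 41.7 F [ 0.2 -0.3 -0.4] q [-0.5  0.8 -0.1  1.7  0.1  0.6 -0.9]
```

View pics/s11.png

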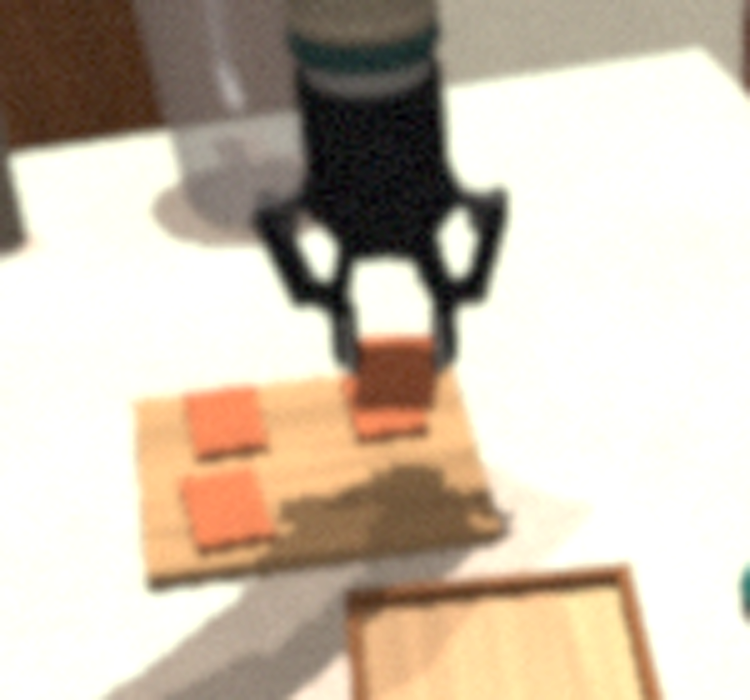

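Emit:
servo_tool(
  rows=[
    {"dx": -0.002,"dy": -0.06,"dz": 0.013,"wx": -0.14,"wy": 0,"wz": 0,"fingers": 1},
    {"dx": -0.002,"dy": -0.06,"dz": 0.013,"wx": -0.14,"wy": 0,"wz": 0,"fingers": 1},
    {"dx": -0.002,"dy": -0.06,"dz": 0.012,"wx": -0.14,"wy": 0,"wz": 0,"fingers": 1},
    {"dx": -0.002,"dy": -0.061,"dz": 0.011,"wx": -0.14,"wy": 0,"wz": 0,"fingers": 1},
    {"dx": -0.002,"dy": -0.061,"dz": 0.01,"wx": -0.14,"wy": 0,"wz": 0,"fingers": 1},
  ],
)

```text
clock: 31.02
eef_pos: [519.8, 52.0, 95.7]
tool_rot: [0.11, 1.569, -0.144]
force: [-0.3, -1.2, -0.3]
width: 41.6
```

Emit:
servo_tool(
  rows=[
    {"dx": -0.002,"dy": -0.061,"dz": 0.009,"wx": -0.13,"wy": 0,"wz": 0,"fingers": 1},
    {"dx": -0.002,"dy": -0.061,"dz": 0.008,"wx": -0.14,"wy": 0,"wz": 0,"fingers": 1},
    {"dx": -0.002,"dy": -0.061,"dz": 0.007,"wx": -0.13,"wy": 0,"wz": 0,"fingers": 1},
    {"dx": 0.024,"dy": 0,"dz": 0,"wx": 0,"wy": 0,"wz": 0,"fingers": 1},
    {"dx": 0.025,"dy": 0,"dz": 0,"wx": 0,"wy": 0,"wz": 0,"fingers": 1},
  ],
)

```text
clock: 31.65
eef_pos: [505.0, -85.4, 63.2]
tool_rot: [0.007, 1.568, -0.209]
force: [0.3, 0.5, -0.3]
width: 41.4
```

Emit:
servo_tool(
  rows=[
    {"dx": 0.024,"dy": 0,"dz": 0,"wx": 0,"wy": 0,"wz": 0,"fingers": 1},
    {"dx": 0,"dy": 0,"dz": 0,"wx": 0,"wy": 0,"wz": 0,"fingers": 1},
    {"dx": 0,"dy": 0,"dz": 0,"wx": 0,"wy": 0,"wz": 0,"fingers": 1},
    {"dx": 0,"dy": 0,"dz": 0,"wx": 0,"wy": 0,"wz": 0,"fingers": 1},
    {"dx": 0,"dy": 0,"dz": 0,"wx": 0,"wy": 0,"wz": 0,"fingers": 1},
  ],
)

```text
clock: 32.28
eef_pos: [504.9, -84.2, 45.8]
tool_rot: [0.042, 1.569, -0.172]
force: [-0.1, -0.7, 0.0]
width: 42.0
```

```bash
python3 - <<'E'
from h import *
R=Rdown(TY-90); a=loc(41)
plan([(v(*a,10),R,1,12),(None,None,1,3),(None,None,.3,4),(v(*a,60),R,.3,25),(v(*a,120),R,.3,40)])
rep()
snap('side','s12.png',(230,140,360,280),5)
s=ctrl.read_state();p=s['eef_pos'];print((proj('side',[p])-[230,140]+.4)*5)
E
```

```text
[{"dx":0.016,"dy":0,"dz":0,"wx":0,"wy":0,"wz":0,"fingers":1},{"dx":0.015,"dy":0,"dz":0,"wx":0,"wy":0.01,"wz":0,"fingers":1},{"dx":0.016,"dy":0,"dz":0,"wx":0,"wy":0,"wz":0,"fingers":1},{"dx":0,"dy":0,"dz":0,"wx":0,"wy":0,"wz":0,"fingers":1},{"dx":0,"dy":0,"dz":0,"wx":0,"wy":0,"wz":0,"fingers":1}]
[{"dx":0,"dy":0,"dz":0,"wx":0,"wy":0,"wz":0,"fingers":1},{"dx":0,"dy":0,"dz":0,"wx":0,"wy":0,"wz":0,"fingers":0.3},{"dx":0,"dy":0,"dz":0,"wx":0,"wy":0,"wz":0,"fingers":0.3},{"dx":0,"dy":0,"dz":0,"wx":0,"wy":0,"wz":0,"fingers":0.3},{"dx":0,"dy":0,"dz":0,"wx":0,"wy":0,"wz":0,"fingers":0.3}]
[{"dx":-0.022,"dy":0,"dz":0,"wx":0,"wy":0,"wz":0,"fingers":0.3},{"dx":-0.022,"dy":0,"dz":0,"wx":0,"wy":0,"wz":0,"fingers":0.3},{"dx":-0.023,"dy":0,"dz":0,"wx":0,"wy":0,"wz":0,"fingers":0.3},{"dx":-0.04,"dy":0,"dz":0,"wx":0,"wy":0,"wz":0,"fingers":0.3},{"dx":-0.04,"dy":0,"dz":0,"wx":0,"wy":0,"wz":0,"fingers":0.3}]
end [504.6 -84.2 120.2] 15
t 33.08 p [504.5 -84.1  45.2] rot [[0.001, 0.2116, 0.9773], [-0.0002, 0.9773, -0.2116], [-1.0, 0.0, 0.0011]] w 41.8 F [0.4 0.4 0.1] q [ 0.2  0.7 -0.1  2.   0.2  0.4 -0.3]
[[339.1 482.8]]
```

View pics/s12.png

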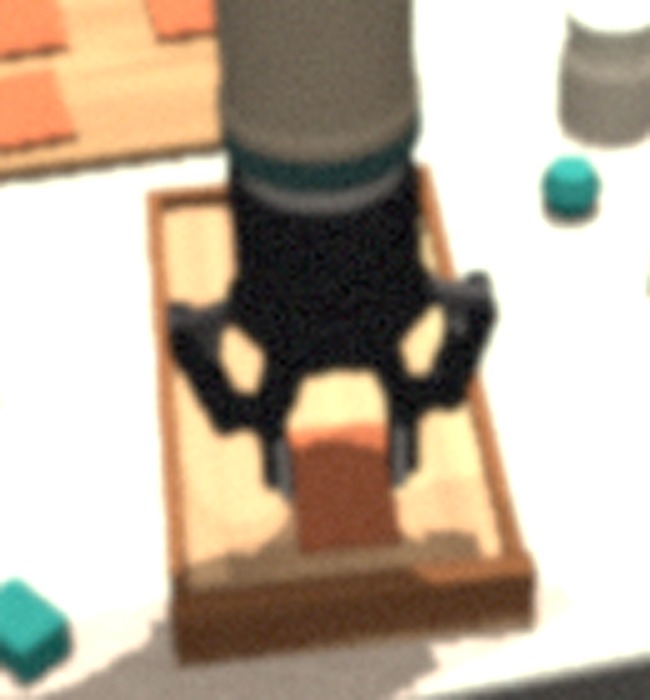

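Emit:
servo_tool(
  rows=[
    {"dx": 0.016,"dy": 0,"dz": 0,"wx": 0,"wy": 0,"wz": 0,"fingers": 1},
    {"dx": 0.016,"dy": 0,"dz": 0,"wx": 0,"wy": 0,"wz": 0,"fingers": 1},
    {"dx": 0.015,"dy": 0,"dz": 0,"wx": 0,"wy": 0,"wz": 0,"fingers": 1},
    {"dx": 0,"dy": 0,"dz": 0,"wx": 0,"wy": 0,"wz": 0,"fingers": 1},
    {"dx": 0,"dy": 0,"dz": 0,"wx": 0,"wy": 0,"wz": 0,"fingers": 1},
  ],
)

```text
clock: 33.75
eef_pos: [504.4, -84.0, 9.8]
tool_rot: [0.006, 1.57, -0.208]
force: [-0.1, -0.8, -1.0]
width: 41.5
```

```bash
python3 - <<'E'
from h import *
for i in range(8): ctrl.get_image('top')
snap('side','s13.png',(230,140,360,280),5)
rep()
E
```

```text
t 34.2 p [504.7 -84.2  10.1] rot [[0.0013, 0.2116, 0.9774], [-0.0002, 0.9774, -0.2116], [-1.0, 0.0001, 0.0013]] w 41.4 F [-0.8  0.3 -0.3] q [ 0.2  0.8 -0.1  2.   0.3  0.3 -0.4]
```

View pics/s13.png

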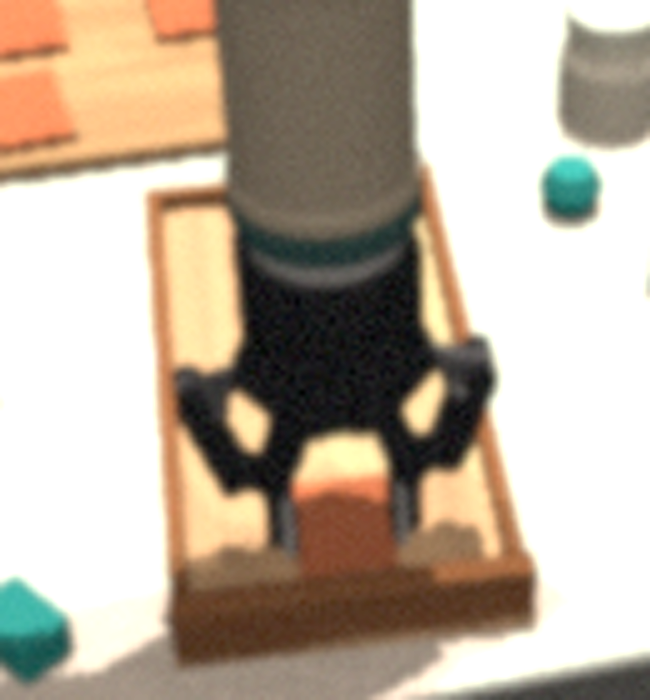

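Emit:
servo_tool(
  rows=[
    {"dx": 0,"dy": -0.002,"dz": 0,"wx": 0,"wy": 0,"wz": 0,"fingers": 1},
    {"dx": 0,"dy": -0.002,"dz": 0,"wx": 0,"wy": 0,"wz": 0,"fingers": 1},
    {"dx": 0,"dy": 0,"dz": 0,"wx": 0,"wy": 0,"wz": 0,"fingers": 1},
    {"dx": 0,"dy": 0,"dz": 0,"wx": 0,"wy": 0,"wz": 0,"fingers": 1},
  ],
)

```text
clock: 34.7
eef_pos: [503.9, -87.1, 10.0]
tool_rot: [0.039, 1.57, -0.174]
force: [0.2, 0.2, -0.3]
width: 41.4
```

Emit:
servo_tool(
  rows=[
    {"dx": 0,"dy": -0.001,"dz": 0,"wx": 0,"wy": 0,"wz": 0,"fingers": 1},
    {"dx": 0,"dy": -0.001,"dz": 0,"wx": 0,"wy": 0,"wz": 0,"fingers": 1},
    {"dx": 0,"dy": 0,"dz": 0,"wx": 0,"wy": 0,"wz": 0,"fingers": 1},
    {"dx": 0,"dy": 0,"dz": 0,"wx": 0,"wy": 0,"wz": 0,"fingers": 1},
  ],
)

```text
clock: 35.2
eef_pos: [503.8, -87.8, 10.0]
tool_rot: [0.622, 1.569, 0.409]
force: [0.4, 3.4, -1.1]
width: 41.4
```

```bash
python3 - <<'E'
from h import *
for i in range(8): ctrl.get_image('top')
rep()
E
```

```text
t 35.6 p [503.8 -87.8  10. ] rot [[0.0013, 0.2109, 0.9775], [0.0005, 0.9775, -0.2109], [-1.0, 0.0008, 0.0012]] w 41.7 F [-0.1  5.  -0.3] q [ 0.2  0.8 -0.1  2.   0.3  0.3 -0.4]
```

Emit:
servo_tool(
  rows=[
    {"dx": 0,"dy": 0.001,"dz": 0,"wx": 0,"wy": 0,"wz": 0,"fingers": 1},
    {"dx": 0.002,"dy": 0,"dz": 0,"wx": 0,"wy": 0,"wz": 0,"fingers": 1},
    {"dx": 0,"dy": 0,"dz": 0,"wx": 0,"wy": 0,"wz": 0,"fingers": 1},
    {"dx": 0,"dy": 0,"dz": 0,"wx": 0,"wy": 0,"wz": 0,"fingers": 0.3},
    {"dx": 0,"dy": 0,"dz": 0,"wx": 0,"wy": 0,"wz": 0,"fingers": 0.3},
  ],
)

```text
clock: 36.22
eef_pos: [503.4, -89.2, 8.4]
tool_rot: [-1.146, 1.569, -1.361]
force: [-0.9, 0.1, -0.7]
width: 59.4
```

Emit:
servo_tool(
  rows=[
    {"dx": 0,"dy": 0,"dz": 0,"wx": 0,"wy": 0,"wz": 0,"fingers": 0.3},
    {"dx": -0.02,"dy": 0,"dz": 0,"wx": 0,"wy": 0,"wz": 0,"fingers": 0.3},
    {"dx": -0.03,"dy": 0,"dz": 0,"wx": 0,"wy": 0,"wz": 0,"fingers": 0.3},
    {"dx": -0.04,"dy": 0,"dz": 0,"wx": 0,"wy": 0,"wz": 0,"fingers": 0.3},
    {"dx": -0.04,"dy": 0,"dz": 0,"wx": 0,"wy": 0,"wz": 0,"fingers": 0.3},
  ],
)

```text
clock: 36.85
eef_pos: [503.6, -88.0, 107.8]
tool_rot: [-0.122, 1.569, -0.335]
force: [0.5, -0.2, 0.3]
width: 59.7
```

```bash
python3 - <<'E'
from h import *
R=Rdown(86.2-90);op=.28
plan([(v(441,295,110),R,op,55),(v(441,295,40),R,op,35),(None,None,op,6),(v(441,295,12.5),R,op,9),(None,None,op,5),(None,None,1,4),(v(441,295,40),R,1,15),(v(441,295,100),R,1,30),(None,None,1,3)])
rep()
snap('side','s14.png',(230,140,360,280),5)
E
```

```text
[{"dx":-0.001,"dy":0.06,"dz":-0.024,"wx":-0.18,"wy":0,"wz":0,"fingers":0.28},{"dx":-0.001,"dy":0.061,"dz":-0.023,"wx":-0.17,"wy":0,"wz":0,"fingers":0.28},{"dx":-0.001,"dy":0.061,"dz":-0.021,"wx":-0.18,"wy":0,"wz":0,"fingers":0.28},{"dx":-0.001,"dy":0.061,"dz":-0.02,"wx":-0.17,"wy":0,"wz":0,"fingers":0.28},{"dx":0,"dy":0.062,"dz":-0.019,"wx":-0.18,"wy":0,"wz":0,"fingers":0.28}]
[{"dx":-0.001,"dy":0.062,"dz":-0.018,"wx":-0.17,"wy":0,"wz":0,"fingers":0.28},{"dx":0,"dy":0.062,"dz":-0.017,"wx":-0.18,"wy":0,"wz":0,"fingers":0.28},{"dx":-0.001,"dy":0.063,"dz":-0.016,"wx":-0.17,"wy":0.01,"wz":0,"fingers":0.28},{"dx":0.031,"dy":0,"dz":0,"wx":0,"wy":0,"wz":0,"fingers":0.28},{"dx":0.031,"dy":0,"dz":0,"wx":0,"wy":0,"wz":0,"fingers":0.28}]
[{"dx":0.032,"dy":0,"dz":0,"wx":0,"wy":0,"wz":0,"fingers":0.28},{"dx":0,"dy":0,"dz":0,"wx":0,"wy":0,"wz":0,"fingers":0.28},{"dx":0,"dy":0,"dz":0,"wx":0,"wy":0,"wz":0,"fingers":0.28},{"dx":0,"dy":0,"dz":0,"wx":0,"wy":0,"wz":0,"fingers":0.28},{"dx":0,"dy":0,"dz":0,"wx":0,"wy":0,"wz":0,"fingers":0.28}]
[{"dx":0,"dy":0,"dz":0,"wx":0,"wy":0,"wz":0,"fingers":0.28},{"
[... 812 characters left out ...]
"wz":0,"fingers":1}]
[{"dx":-0.018,"dy":0,"dz":0,"wx":0,"wy":0,"wz":0,"fingers":1},{"dx":-0.018,"dy":0,"dz":0,"wx":0,"wy":0,"wz":0,"fingers":1},{"dx":-0.027,"dy":0,"dz":0,"wx":0,"wy":0,"wz":0,"fingers":1},{"dx":-0.027,"dy":0,"dz":0,"wx":0,"wy":0,"wz":0,"fingers":1},{"dx":-0.026,"dy":0,"dz":0,"wx":0,"wy":0,"wz":0,"fingers":1}]
[{"dx":0,"dy":0,"dz":0,"wx":0,"wy":0,"wz":0,"fingers":1},{"dx":0,"dy":0,"dz":0,"wx":0,"wy":0,"wz":0,"fingers":1},{"dx":0,"dy":0,"dz":0,"wx":0,"wy":0,"wz":0,"fingers":1}]
end [441.  295.1  99.7] 38
t 37.65 p [503.6 -87.8 105.8] rot [[0.0007, 0.2115, 0.9774], [-0.0002, 0.9774, -0.2115], [-1.0, -0.0, 0.0007]] w 59.6 F [ 0.4 -0.5  0. ] q [ 0.2  0.6 -0.2  2.   0.2  0.5 -0.3]
```

View pics/s14.png

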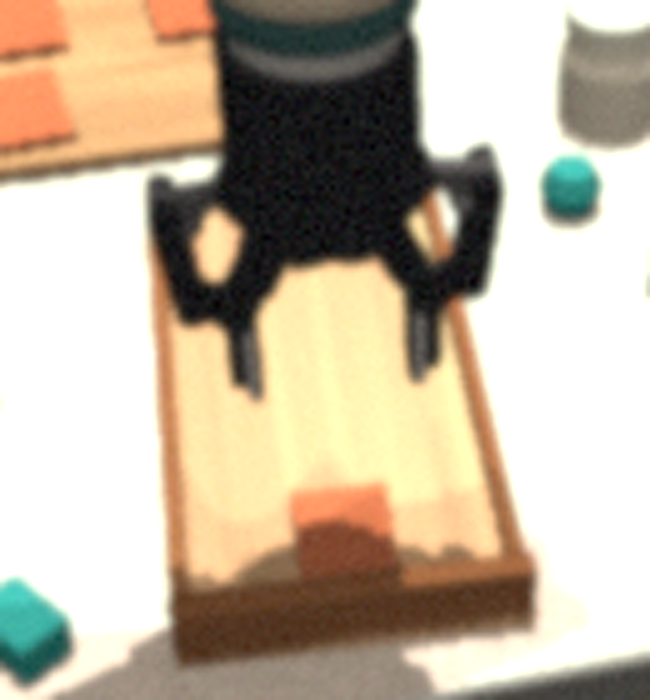

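Emit:
servo_tool(
  rows=[
    {"dx": -0.001,"dy": 0.06,"dz": -0.024,"wx": -0.18,"wy": 0,"wz": 0,"fingers": 0.28},
    {"dx": -0.001,"dy": 0.061,"dz": -0.023,"wx": -0.17,"wy": 0,"wz": 0,"fingers": 0.28},
    {"dx": -0.001,"dy": 0.061,"dz": -0.021,"wx": -0.18,"wy": 0,"wz": 0,"fingers": 0.28},
    {"dx": -0.001,"dy": 0.061,"dz": -0.02,"wx": -0.17,"wy": 0,"wz": 0,"fingers": 0.28},
    {"dx": 0,"dy": 0.062,"dz": -0.019,"wx": -0.18,"wy": 0,"wz": 0,"fingers": 0.28},
  ],
)

```text
clock: 38.33
eef_pos: [464.7, 153.1, 109.1]
tool_rot: [0.084, 1.569, -0.037]
force: [0.8, 0.1, -0.3]
width: 61.5
```

Emit:
servo_tool(
  rows=[
    {"dx": -0.001,"dy": 0.062,"dz": -0.018,"wx": -0.17,"wy": 0,"wz": 0,"fingers": 0.28},
    {"dx": 0,"dy": 0.062,"dz": -0.017,"wx": -0.18,"wy": 0,"wz": 0,"fingers": 0.28},
    {"dx": -0.001,"dy": 0.063,"dz": -0.016,"wx": -0.17,"wy": 0,"wz": 0,"fingers": 0.28},
    {"dx": 0.031,"dy": 0,"dz": 0,"wx": 0,"wy": 0,"wz": 0,"fingers": 0.28},
    {"dx": 0.031,"dy": 0,"dz": 0,"wx": 0,"wy": 0,"wz": 0,"fingers": 0.28},
  ],
)

```text
clock: 38.95
eef_pos: [441.0, 296.2, 63.5]
tool_rot: [0.345, 1.569, 0.28]
force: [0.8, -0.5, 0.0]
width: 61.6
```

Emit:
servo_tool(
  rows=[
    {"dx": 0.032,"dy": 0,"dz": 0,"wx": 0,"wy": 0,"wz": 0,"fingers": 0.28},
    {"dx": 0,"dy": 0,"dz": 0,"wx": 0,"wy": 0,"wz": 0,"fingers": 0.28},
    {"dx": 0,"dy": 0,"dz": 0,"wx": 0,"wy": 0,"wz": 0,"fingers": 0.28},
    {"dx": 0,"dy": 0,"dz": 0,"wx": 0,"wy": 0,"wz": 0,"fingers": 0.28},
    {"dx": 0,"dy": 0,"dz": 0,"wx": 0,"wy": 0,"wz": 0,"fingers": 0.28},
  ],
)

```text
clock: 39.58
eef_pos: [441.7, 295.3, 40.6]
tool_rot: [0.329, 1.568, 0.262]
force: [0.1, -0.3, 0.2]
width: 61.7
```

Emit:
servo_tool(
  rows=[
    {"dx": 0,"dy": 0,"dz": 0,"wx": 0,"wy": 0,"wz": 0,"fingers": 0.28},
    {"dx": 0,"dy": 0,"dz": 0,"wx": 0,"wy": 0,"wz": 0,"fingers": 0.28},
    {"dx": 0.009,"dy": 0,"dz": 0,"wx": 0,"wy": 0,"wz": 0,"fingers": 0.28},
    {"dx": 0.009,"dy": 0,"dz": 0,"wx": 0,"wy": 0,"wz": 0,"fingers": 0.28},
    {"dx": 0.009,"dy": 0,"dz": 0,"wx": 0,"wy": 0,"wz": 0,"fingers": 0.28},
  ],
)

```text
clock: 40.2
eef_pos: [441.0, 294.9, 18.9]
tool_rot: [-0.678, 1.57, -0.744]
force: [0.4, 0.5, 0.1]
width: 61.6
```

Emit:
servo_tool(
  rows=[
    {"dx": 0.009,"dy": 0,"dz": 0,"wx": 0,"wy": 0,"wz": 0,"fingers": 0.28},
    {"dx": 0,"dy": 0,"dz": 0,"wx": 0,"wy": 0,"wz": 0,"fingers": 0.28},
    {"dx": 0,"dy": 0,"dz": 0,"wx": 0,"wy": 0,"wz": 0,"fingers": 0.28},
    {"dx": 0,"dy": 0,"dz": 0,"wx": 0,"wy": 0,"wz": 0,"fingers": 0.28},
    {"dx": 0,"dy": 0,"dz": 0,"wx": 0,"wy": 0,"wz": 0,"fingers": 0.28},
  ],
)

```text
clock: 40.83
eef_pos: [441.4, 295.1, 13.1]
tool_rot: [0.075, 1.569, 0.008]
force: [1.0, -1.0, 0.1]
width: 61.4
```

Emit:
servo_tool(
  rows=[
    {"dx": 0,"dy": 0,"dz": 0,"wx": 0,"wy": 0,"wz": 0,"fingers": 0.28},
    {"dx": 0,"dy": 0,"dz": 0,"wx": 0,"wy": 0,"wz": 0,"fingers": 1},
    {"dx": 0,"dy": 0,"dz": 0,"wx": 0,"wy": 0,"wz": 0,"fingers": 1},
    {"dx": 0,"dy": 0,"dz": 0,"wx": 0,"wy": 0,"wz": 0,"fingers": 1},
    {"dx": 0,"dy": 0,"dz": 0,"wx": 0,"wy": 0,"wz": 0,"fingers": 1},
  ],
)

```text
clock: 41.45
eef_pos: [441.3, 295.1, 13.4]
tool_rot: [-0.044, 1.569, -0.11]
force: [-1.0, -0.6, 5.2]
width: 41.6
```

Emit:
servo_tool(
  rows=[
    {"dx": -0.018,"dy": 0,"dz": 0,"wx": 0,"wy": 0,"wz": 0,"fingers": 1},
    {"dx": -0.018,"dy": 0,"dz": 0,"wx": 0,"wy": 0,"wz": 0,"fingers": 1},
    {"dx": -0.027,"dy": 0,"dz": 0,"wx": 0,"wy": 0,"wz": 0,"fingers": 1},
    {"dx": -0.027,"dy": 0,"dz": 0,"wx": 0,"wy": 0,"wz": 0,"fingers": 1},
    {"dx": -0.026,"dy": 0,"dz": 0,"wx": 0,"wy": 0,"wz": 0,"fingers": 1},
  ],
)

```text
clock: 42.08
eef_pos: [441.3, 295.1, 101.5]
tool_rot: [0.288, 1.569, 0.221]
force: [-0.3, -0.7, 0.2]
width: 41.8
```

```bash
python3 - <<'E'
from fit import *
R=Rdown(TY-90); R2=Rdown(TY-90,10)
print('Tilted x axis:',R2[:,0])
for i in range(14): ctrl.get_image('top')
rep()
snap('top','t15.png',(170,150,430,280),3)
snap('side','s15.png',(200,60,360,280),2.7)
O={n:softmask(n,'or') for n in('top','side')}
q=[503,-89,YT]
for ns in(['top'],['side'],['top','side']):print(ns,*fit(ns,box(70,44,8,16),q,O))
E
```

```text
Tilted x axis: [ 0.   0.2 -1. ]
t 42.77 p [441.  295.   99.6] rot [[0.0006, 0.0665, 0.9978], [-0.0005, 0.9978, -0.0665], [-1.0, -0.0004, 0.0007]] w 41.7 F [ 0.6  0.  -1.2] q [-0.6  0.7 -0.1  2.   0.2  0.5 -0.9]
['top'] [504.8 -90.6  77.6] 49.991546630859375
['side'] [503.3 -95.2  76.7] 226.52227783203125
['top', 'side'] [504. -93.  77.] 285.6029052734375
```

View pics/t15.png

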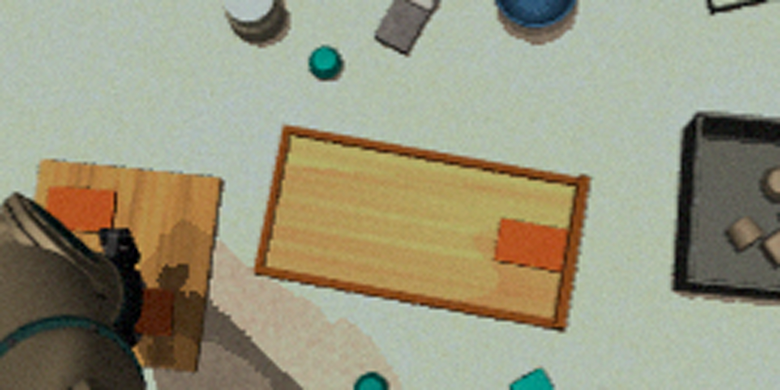

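View pics/s15.png

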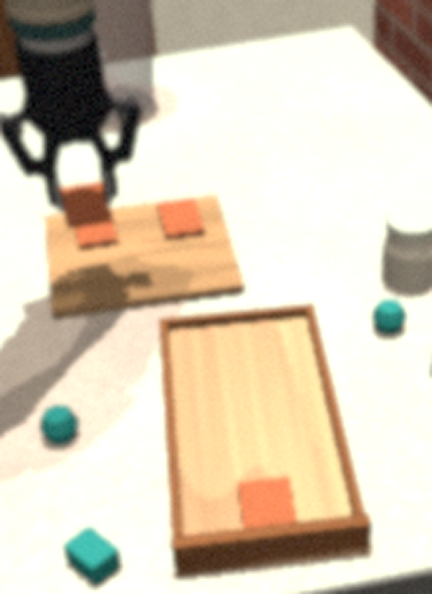

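Tile 1 lies flat against the stop (top crop 497–565, 218–270) and tile B is held level. Next is the leaning placement of tile 2.

```bash
cat >> h.py <<'E'
def place(lx,z,tilt=-9.6,wait=6):
    R=Rdown(TY-90,tilt); a=loc(lx)
    print('target',a)
    return plan([(v(*a,100),R,1,50),(v(*a,45),R,1,25),(None,None,1,wait),(v(*a,z),R,1,8),(None,None,1,5)])
E
python3 - <<'E'
from h import *
place(85,16)
E
```

```text
target [513.6 -41.1]
[{"dx":0,"dy":-0.063,"dz":0.018,"wx":0.2,"wy":0.02,"wz":-0.23,"fingers":1},{"dx":0.001,"dy":-0.063,"dz":0.019,"wx":0.2,"wy":0.02,"wz":-0.23,"fingers":1},{"dx":0.003,"dy":-0.062,"dz":0.021,"wx":0.2,"wy":0.02,"wz":-0.23,"fingers":1},{"dx":0.004,"dy":-0.061,"dz":0.022,"wx":0.2,"wy":0.02,"wz":-0.23,"fingers":1},{"dx":0.006,"dy":-0.061,"dz":0.023,"wx":0.2,"wy":0.02,"wz":-0.23,"fingers":1}]
[{"dx":0.007,"dy":-0.06,"dz":0.025,"wx":0.2,"wy":0.01,"wz":-0.22,"fingers":1},{"dx":0.009,"dy":-0.06,"dz":0.026,"wx":0.19,"wy":0.02,"wz":-0.23,"fingers":1},{"dx":0.024,"dy":0.004,"dz":0,"wx":0,"wy":0,"wz":0,"fingers":1},{"dx":0.024,"dy":0.004,"dz":0,"wx":0,"wy":0,"wz":0,"fingers":1},{"dx":0.025,"dy":0.004,"dz":0,"wx":0,"wy":0,"wz":0,"fingers":1}]
[{"dx":0,"dy":0,"dz":0,"wx":0,"wy":0,"wz":0,"fingers":1},{"dx":0,"dy":0,"dz":0,"wx":0,"wy":0,"wz":0,"fingers":1},{"dx":0,"dy":0,"dz":0,"wx":0,"wy":0,"wz":0,"fingers":1},{"dx":0,"dy":0,"dz":0,"wx":0,"wy":0,"wz":0,"fingers":1},{"dx":0,"dy":0,"dz":0,"wx":0,"wy":0,"wz":0,"fingers":1}]
[{"dx":0,"dy":0,"dz":0,"wx":0,"wy":0,"wz":0,"fingers":1},{"dx":0.009,"dy":0.002,"dz":0,"wx":0,"wy":0,"wz":0,"fingers":1},{"dx":0.01,"dy":0.002,"dz":0,"wx":0,"wy":0,"wz":0,"fingers":1},{"dx":0.009,"dy":0.001,"dz":0,"wx":0,"wy":0,"wz":0,"fingers":1},{"dx":0.01,"dy":0.002,"dz":0,"wx":0,"wy":0,"wz":0,"fingers":1}]
[{"dx":0,"dy":0,"dz":0,"wx":0,"wy":0,"wz":0,"fingers":1},{"dx":0,"dy":0,"dz":0,"wx":0,"wy":0,"wz":0,"fingers":1},{"dx":0,"dy":0,"dz":0,"wx":0,"wy":0,"wz":0,"fingers":1},{"dx":0,"dy":0,"dz":0,"wx":0,"wy":0,"wz":0,"fingers":1},{"dx":0,"dy":0,"dz":0,"wx":0,"wy":0,"wz":0,"fingers":1}]
end [513.9 -41.   15.8] 25
```

Emit:
servo_tool(
  rows=[
    {"dx": 0,"dy": -0.063,"dz": 0.018,"wx": 0.2,"wy": 0.02,"wz": -0.23,"fingers": 1},
    {"dx": 0.001,"dy": -0.063,"dz": 0.019,"wx": 0.2,"wy": 0.02,"wz": -0.23,"fingers": 1},
    {"dx": 0.003,"dy": -0.062,"dz": 0.021,"wx": 0.2,"wy": 0.02,"wz": -0.23,"fingers": 1},
    {"dx": 0.004,"dy": -0.061,"dz": 0.022,"wx": 0.2,"wy": 0.02,"wz": -0.23,"fingers": 1},
    {"dx": 0.006,"dy": -0.061,"dz": 0.023,"wx": 0.2,"wy": 0.02,"wz": -0.23,"fingers": 1},
  ],
)

```text
clock: 44.3
eef_pos: [493.2, 53.7, 100.5]
tool_rot: [-1.592, 1.45, -1.764]
force: [1.4, 0.0, -0.6]
width: 41.7
```

Emit:
servo_tool(
  rows=[
    {"dx": 0.007,"dy": -0.06,"dz": 0.025,"wx": 0.2,"wy": 0.01,"wz": -0.22,"fingers": 1},
    {"dx": 0.009,"dy": -0.06,"dz": 0.026,"wx": 0.19,"wy": 0.02,"wz": -0.23,"fingers": 1},
    {"dx": 0.024,"dy": 0.004,"dz": 0,"wx": 0,"wy": 0,"wz": 0,"fingers": 1},
    {"dx": 0.024,"dy": 0.004,"dz": 0,"wx": 0,"wy": 0,"wz": 0,"fingers": 1},
    {"dx": 0.025,"dy": 0.004,"dz": 0,"wx": 0,"wy": 0,"wz": 0,"fingers": 1},
  ],
)

```text
clock: 44.92
eef_pos: [514.1, -41.5, 44.3]
tool_rot: [-1.569, 1.403, -1.782]
force: [0.1, 0.5, -0.4]
width: 41.9
```

Emit:
servo_tool(
  rows=[
    {"dx": 0,"dy": 0,"dz": 0,"wx": 0,"wy": 0,"wz": 0,"fingers": 1},
    {"dx": 0,"dy": 0,"dz": 0,"wx": 0,"wy": 0,"wz": 0,"fingers": 1},
    {"dx": 0,"dy": 0,"dz": 0,"wx": 0,"wy": 0,"wz": 0,"fingers": 1},
    {"dx": 0,"dy": 0,"dz": 0,"wx": 0,"wy": 0,"wz": 0,"fingers": 1},
    {"dx": 0,"dy": 0,"dz": 0,"wx": 0,"wy": 0,"wz": 0,"fingers": 1},
  ],
)

```text
clock: 45.55
eef_pos: [514.0, -41.4, 45.1]
tool_rot: [-1.57, 1.403, -1.782]
force: [-0.3, 0.5, 0.3]
width: 41.7
```

```bash
python3 - <<'E'
from h import *
for i in range(5): ctrl.get_image('top')
rep()
snap('side','s16.png',(230,140,360,280),5)
E
```

```text
t 45.8 p [513.8 -41.4  44.8] rot [[-0.0355, 0.2079, 0.9775], [-0.1633, 0.9638, -0.2109], [-0.9859, -0.1671, -0.0003]] w 41.4 F [0.2 0.8 0.3] q [-0.1  0.8  0.   2.   0.3  0.5 -0.6]
```

View pics/s16.png

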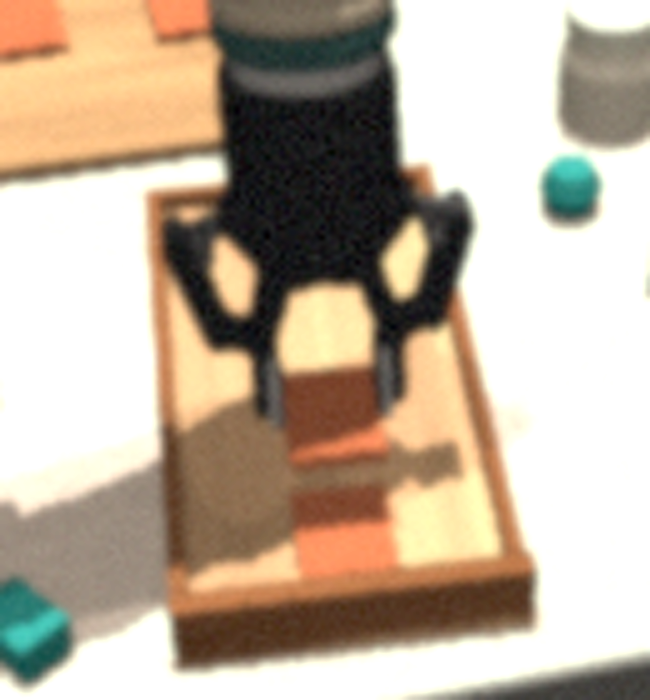

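Emit:
servo_tool(
  rows=[
    {"dx": 0.009,"dy": 0.002,"dz": 0,"wx": 0,"wy": 0,"wz": 0,"fingers": 1},
    {"dx": 0.01,"dy": 0.002,"dz": 0,"wx": 0,"wy": 0,"wz": 0,"fingers": 1},
    {"dx": 0.009,"dy": 0.001,"dz": 0,"wx": 0,"wy": 0,"wz": 0,"fingers": 1},
    {"dx": 0.01,"dy": 0.002,"dz": 0,"wx": 0,"wy": 0,"wz": 0,"fingers": 1},
    {"dx": 0,"dy": 0,"dz": 0,"wx": 0,"wy": 0,"wz": 0,"fingers": 1},
  ],
)

```text
clock: 46.48
eef_pos: [513.7, -41.1, 15.2]
tool_rot: [-1.577, 1.402, -1.789]
force: [0.4, -0.1, -0.1]
width: 41.7
```

Emit:
servo_tool(
  rows=[
    {"dx": 0,"dy": 0,"dz": 0,"wx": 0,"wy": 0,"wz": 0,"fingers": 1},
    {"dx": 0,"dy": 0,"dz": 0,"wx": 0,"wy": 0,"wz": 0,"fingers": 1},
    {"dx": 0,"dy": 0,"dz": 0,"wx": 0,"wy": 0,"wz": 0,"fingers": 1},
    {"dx": 0,"dy": 0,"dz": 0,"wx": 0,"wy": 0,"wz": 0,"fingers": 1},
    {"dx": 0,"dy": 0,"dz": 0,"wx": 0,"wy": 0,"wz": 0,"fingers": 1},
  ],
)

```text
clock: 47.1
eef_pos: [513.9, -41.0, 15.9]
tool_rot: [-1.572, 1.403, -1.785]
force: [-0.2, -1.4, -0.5]
width: 41.8
```

```bash
python3 - <<'E'
from h import *
rep()
snap('side','s17.png',(230,140,360,280),5)
E
```

```text
t 47.1 p [513.9 -41.   15.9] rot [[-0.0355, 0.208, 0.9775], [-0.1633, 0.9638, -0.211], [-0.9859, -0.1671, -0.0002]] w 41.8 F [-0.2 -1.4 -0.5] q [-0.1  0.8  0.   2.   0.3  0.4 -0.6]
```

View pics/s17.png

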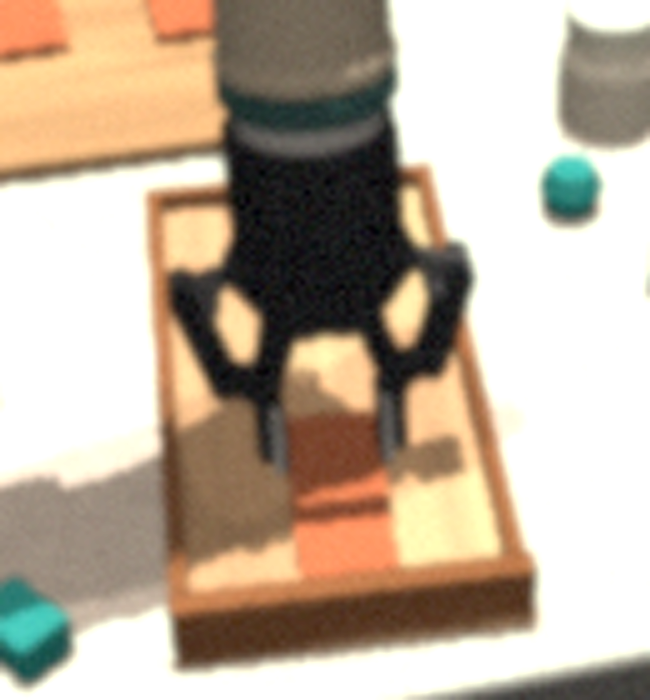

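Emit:
servo_tool(
  rows=[
    {"dx": 0.001,"dy": 0,"dz": 0,"wx": 0,"wy": 0,"wz": 0,"fingers": 1},
    {"dx": 0,"dy": 0,"dz": 0,"wx": 0,"wy": 0,"wz": 0,"fingers": 1},
    {"dx": 0,"dy": 0,"dz": 0,"wx": 0,"wy": 0,"wz": 0,"fingers": 0.3},
    {"dx": 0,"dy": 0,"dz": 0,"wx": 0,"wy": 0,"wz": 0,"fingers": 0.3},
    {"dx": 0,"dy": 0,"dz": 0,"wx": 0,"wy": 0,"wz": 0,"fingers": 0.3},
  ],
)

```text
clock: 47.78
eef_pos: [513.9, -41.1, 15.1]
tool_rot: [-1.572, 1.403, -1.785]
force: [0.7, 0.1, -1.2]
width: 59.4
```

Emit:
servo_tool(
  rows=[
    {"dx": -0.015,"dy": 0,"dz": 0,"wx": 0,"wy": 0,"wz": 0,"fingers": 0.3},
    {"dx": -0.03,"dy": 0,"dz": 0,"wx": 0,"wy": 0,"wz": 0,"fingers": 0.3},
    {"dx": -0.04,"dy": 0,"dz": 0,"wx": 0,"wy": 0,"wz": 0,"fingers": 0.3},
    {"dx": -0.04,"dy": 0,"dz": 0,"wx": 0,"wy": 0,"wz": 0,"fingers": 0.3},
    {"dx": 0,"dy": 0,"dz": 0,"wx": 0,"wy": 0,"wz": 0,"fingers": 0.3},
  ],
)

```text
clock: 48.4
eef_pos: [519.1, -25.2, 110.1]
tool_rot: [-1.542, 1.405, -1.754]
force: [0.2, -0.4, -0.9]
width: 60.0
```

```bash
cat >> h.py <<'E'
def pick(x,y,tyaw,op=.28):
    R=Rdown(tyaw-90)
    return plan([(v(x,y,110),R,op,55),(v(x,y,40),R,op,35),(None,None,op,6),(v(x,y,12.5),R,op,9),(None,None,op,5),(None,None,1,4),(v(x,y,40),R,1,15),(v(x,y,100),R,1,30),(None,None,1,3)])
E
python3 - <<'E'
from h import *
pick(459.8,387,84)
rep()
snap('side','s18.png',(230,140,360,280),5)
E
```

```text
[{"dx":-0.011,"dy":0.064,"dz":-0.024,"wx":-0.13,"wy":-0.01,"wz":0.2,"fingers":0.28},{"dx":-0.01,"dy":0.065,"dz":-0.023,"wx":-0.13,"wy":-0.01,"wz":0.2,"fingers":0.28},{"dx":-0.009,"dy":0.065,"dz":-0.022,"wx":-0.13,"wy":-0.01,"wz":0.2,"fingers":0.28},{"dx":-0.007,"dy":0.066,"dz":-0.021,"wx":-0.13,"wy":-0.01,"wz":0.2,"fingers":0.28},{"dx":-0.006,"dy":0.066,"dz":-0.02,"wx":-0.13,"wy":-0.01,"wz":0.2,"fingers":0.28}]
[{"dx":-0.005,"dy":0.067,"dz":-0.019,"wx":-0.13,"wy":-0.01,"wz":0.2,"fingers":0.28},{"dx":-0.003,"dy":0.067,"dz":-0.019,"wx":-0.12,"wy":-0.02,"wz":0.2,"fingers":0.28},{"dx":-0.002,"dy":0.067,"dz":-0.018,"wx":-0.13,"wy":-0.01,"wz":0.2,"fingers":0.28},{"dx":0.031,"dy":0,"dz":0,"wx":0,"wy":0,"wz":0,"fingers":0.28},{"dx":0.031,"dy":0,"dz":0,"wx":0,"wy":0,"wz":0,"fingers":0.28}]
[{"dx":0.032,"dy":0,"dz":0,"wx":0,"wy":0,"wz":0,"fingers":0.28},{"dx":0,"dy":0,"dz":0,"wx":0,"wy":0,"wz":0,"fingers":0.28},{"dx":0,"dy":0,"dz":0,"wx":0,"wy":0,"wz":0,"fingers":0.28},{"dx":0,"dy":0,"dz":0,"wx":0,"wy":0,"wz":0,"fingers":0.28},{"dx":0,"dy":0,"dz":0,"wx":0,"wy":0,"wz":0,"fingers":0.28}]
[{"dx":
[... 873 characters left out ...]
,"fingers":1}]
[{"dx":-0.018,"dy":0,"dz":0,"wx":0,"wy":0,"wz":0,"fingers":1},{"dx":-0.018,"dy":0,"dz":0,"wx":0,"wy":0,"wz":0,"fingers":1},{"dx":-0.027,"dy":0,"dz":0,"wx":0,"wy":0,"wz":0,"fingers":1},{"dx":-0.027,"dy":0,"dz":0,"wx":0,"wy":0,"wz":0,"fingers":1},{"dx":-0.026,"dy":0,"dz":0,"wx":0,"wy":0,"wz":0,"fingers":1}]
[{"dx":0,"dy":0,"dz":0,"wx":0,"wy":0,"wz":0,"fingers":1},{"dx":0,"dy":0,"dz":0,"wx":0,"wy":0,"wz":0,"fingers":1},{"dx":0,"dy":0,"dz":0,"wx":0,"wy":0,"wz":0,"fingers":1}]
end [459.7 387.   99.7] 38
t 49.2 p [517.2 -25.9 107.5] rot [[-0.0356, 0.2079, 0.9775], [-0.1634, 0.9637, -0.211], [-0.9859, -0.1672, -0.0004]] w 59.8 F [ 0.3  0.4 -0.9] q [-0.1  0.6 -0.   2.   0.3  0.6 -0.6]
```

View pics/s18.png

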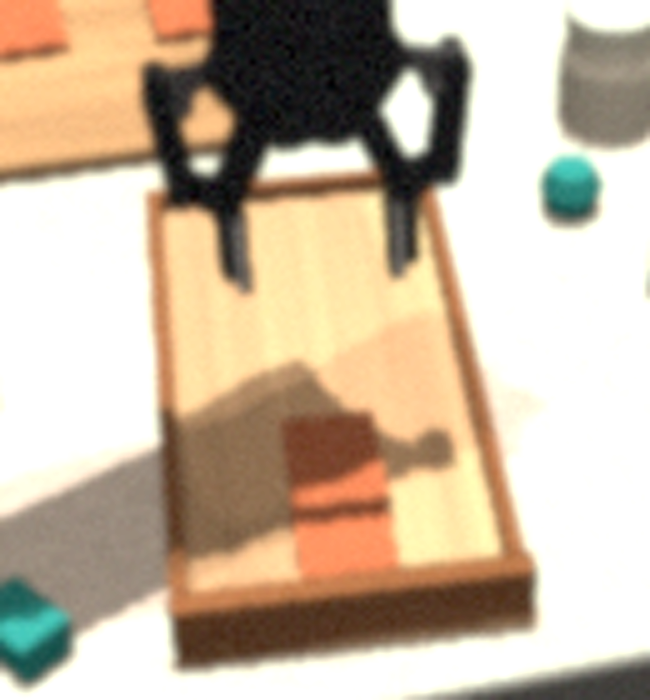

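Tile 2 leans on tile 1, its raised near-end edge showing at crop (340,508). Next I pick the third tile.

Emit:
servo_tool(
  rows=[
    {"dx": -0.011,"dy": 0.064,"dz": -0.024,"wx": -0.13,"wy": -0.01,"wz": 0.2,"fingers": 0.28},
    {"dx": -0.01,"dy": 0.065,"dz": -0.023,"wx": -0.13,"wy": -0.01,"wz": 0.2,"fingers": 0.28},
    {"dx": -0.009,"dy": 0.065,"dz": -0.022,"wx": -0.13,"wy": -0.01,"wz": 0.2,"fingers": 0.28},
    {"dx": -0.007,"dy": 0.066,"dz": -0.021,"wx": -0.13,"wy": -0.01,"wz": 0.2,"fingers": 0.28},
    {"dx": -0.006,"dy": 0.066,"dz": -0.02,"wx": -0.13,"wy": -0.01,"wz": 0.2,"fingers": 0.28},
  ],
)

```text
clock: 49.88
eef_pos: [481.3, 233.6, 109.1]
tool_rot: [-1.614, 1.508, -1.758]
force: [0.8, 0.3, -0.5]
width: 61.3
```

Emit:
servo_tool(
  rows=[
    {"dx": -0.005,"dy": 0.067,"dz": -0.019,"wx": -0.13,"wy": -0.01,"wz": 0.2,"fingers": 0.28},
    {"dx": -0.003,"dy": 0.067,"dz": -0.019,"wx": -0.12,"wy": -0.02,"wz": 0.2,"fingers": 0.28},
    {"dx": -0.002,"dy": 0.067,"dz": -0.018,"wx": -0.13,"wy": -0.01,"wz": 0.2,"fingers": 0.28},
    {"dx": 0.031,"dy": 0,"dz": 0,"wx": 0,"wy": 0,"wz": 0,"fingers": 0.28},
    {"dx": 0.031,"dy": 0,"dz": 0,"wx": 0,"wy": 0,"wz": 0,"fingers": 0.28},
  ],
)

```text
clock: 50.5
eef_pos: [459.4, 388.0, 63.3]
tool_rot: [0.679, 1.57, 0.577]
force: [0.9, 0.6, 0.0]
width: 61.8
```

Emit:
servo_tool(
  rows=[
    {"dx": 0.032,"dy": 0,"dz": 0,"wx": 0,"wy": 0,"wz": 0,"fingers": 0.28},
    {"dx": 0,"dy": 0,"dz": 0,"wx": 0,"wy": 0,"wz": 0,"fingers": 0.28},
    {"dx": 0,"dy": 0,"dz": 0,"wx": 0,"wy": 0,"wz": 0,"fingers": 0.28},
    {"dx": 0,"dy": 0,"dz": 0,"wx": 0,"wy": 0,"wz": 0,"fingers": 0.28},
    {"dx": 0,"dy": 0,"dz": 0,"wx": 0,"wy": 0,"wz": 0,"fingers": 0.28},
  ],
)

```text
clock: 51.12
eef_pos: [460.1, 387.4, 40.6]
tool_rot: [0.741, 1.57, 0.636]
force: [-0.0, -0.1, -0.2]
width: 61.3
```

```bash
python3 - <<'E'
from fit import *
for i in range(5): ctrl.get_image('top')
rep()
snap('top','t19.png',(170,150,430,280),3)
snap('side','s19.png',(190,60,340,200),5)
O={n:softmask(n,'or') for n in('top','side')}
print(*fit(['top','side'],box(70,44,12,20),[555,371,1.43],O))
E
```

```text
t 51.38 p [459.7 387.1  39.9] rot [[0.0002, 0.1043, 0.9945], [-0.0, 0.9945, -0.1043], [-1.0, -0.0, 0.0002]] w 61.3 F [-0.8  0.3  0.1] q [-0.7  0.8 -0.1  1.8  0.2  0.5 -1. ]
[555.  372.   82.1] 114.58621978759766
```

View pics/t19.png

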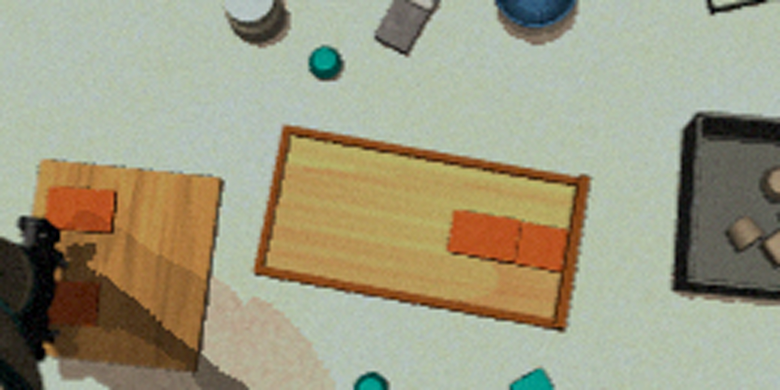

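View pics/s19.png

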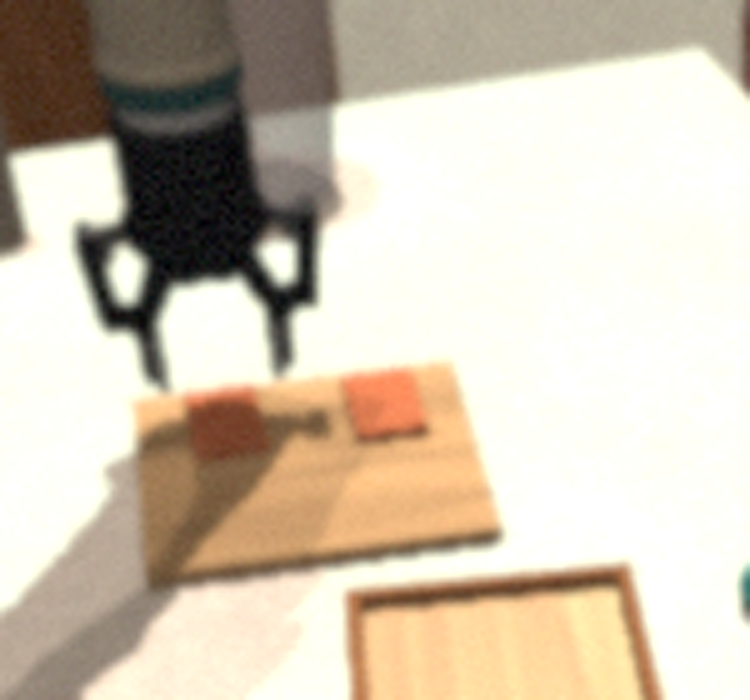

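Emit:
servo_tool(
  rows=[
    {"dx": 0,"dy": 0,"dz": 0,"wx": 0,"wy": 0,"wz": 0,"fingers": 0.28},
    {"dx": 0,"dy": 0,"dz": 0,"wx": 0,"wy": 0,"wz": 0,"fingers": 0.28},
    {"dx": 0.009,"dy": 0,"dz": 0,"wx": 0,"wy": 0,"wz": 0,"fingers": 0.28},
    {"dx": 0.009,"dy": 0,"dz": 0,"wx": 0,"wy": 0,"wz": 0,"fingers": 0.28},
    {"dx": 0.009,"dy": 0,"dz": 0,"wx": 0,"wy": 0,"wz": 0,"fingers": 0.28},
  ],
)

```text
clock: 52.1
eef_pos: [459.5, 386.9, 18.7]
tool_rot: [-2.127, 1.57, -2.231]
force: [1.4, -0.2, -0.6]
width: 61.4
```

Emit:
servo_tool(
  rows=[
    {"dx": 0.009,"dy": 0,"dz": 0,"wx": 0,"wy": 0,"wz": 0,"fingers": 0.28},
    {"dx": 0,"dy": 0,"dz": 0,"wx": 0,"wy": 0,"wz": 0,"fingers": 0.28},
    {"dx": 0,"dy": 0,"dz": 0,"wx": 0,"wy": 0,"wz": 0,"fingers": 0.28},
    {"dx": 0,"dy": 0,"dz": 0,"wx": 0,"wy": 0,"wz": 0,"fingers": 0.28},
    {"dx": 0,"dy": 0,"dz": 0,"wx": 0,"wy": 0,"wz": 0,"fingers": 0.28},
  ],
)

```text
clock: 52.72
eef_pos: [459.8, 387.2, 13.0]
tool_rot: [0.516, 1.57, 0.411]
force: [-0.7, 0.4, 0.3]
width: 61.4
```

Emit:
servo_tool(
  rows=[
    {"dx": 0,"dy": 0,"dz": 0,"wx": 0,"wy": 0,"wz": 0,"fingers": 0.28},
    {"dx": 0,"dy": 0,"dz": 0,"wx": 0,"wy": 0,"wz": 0,"fingers": 1},
    {"dx": 0,"dy": 0,"dz": 0,"wx": 0,"wy": 0,"wz": 0,"fingers": 1},
    {"dx": 0,"dy": 0,"dz": 0,"wx": 0,"wy": 0,"wz": 0,"fingers": 1},
    {"dx": 0,"dy": 0,"dz": 0,"wx": 0,"wy": 0,"wz": 0,"fingers": 1},
  ],
)

```text
clock: 53.35
eef_pos: [459.8, 387.1, 13.3]
tool_rot: [0.193, 1.57, 0.089]
force: [-1.7, -1.5, 6.2]
width: 41.8
```

Emit:
servo_tool(
  rows=[
    {"dx": -0.018,"dy": 0,"dz": 0,"wx": 0,"wy": 0,"wz": 0,"fingers": 1},
    {"dx": -0.018,"dy": 0,"dz": 0,"wx": 0,"wy": 0,"wz": 0,"fingers": 1},
    {"dx": -0.027,"dy": 0,"dz": 0,"wx": 0,"wy": 0,"wz": 0,"fingers": 1},
    {"dx": -0.027,"dy": 0,"dz": 0,"wx": 0,"wy": 0,"wz": 0,"fingers": 1},
    {"dx": -0.026,"dy": 0,"dz": 0,"wx": 0,"wy": 0,"wz": 0,"fingers": 1},
  ],
)

```text
clock: 53.98
eef_pos: [459.9, 387.2, 101.3]
tool_rot: [0.733, 1.57, 0.628]
force: [0.7, 0.3, -0.9]
width: 41.7
```

```bash
python3 - <<'E'
from h import *
place(133,16)
snap('side','s20.png',(190,60,340,200),5)
rep()
E
```

```text
target [523.7   5.8]
[{"dx":0,"dy":-0.062,"dz":0.017,"wx":0.13,"wy":0.01,"wz":-0.2,"fingers":1},{"dx":0.001,"dy":-0.062,"dz":0.018,"wx":0.13,"wy":0.01,"wz":-0.2,"fingers":1},{"dx":0.003,"dy":-0.062,"dz":0.019,"wx":0.13,"wy":0.01,"wz":-0.2,"fingers":1},{"dx":0.004,"dy":-0.061,"dz":0.02,"wx":0.13,"wy":0.01,"wz":-0.2,"fingers":1},{"dx":0.005,"dy":-0.061,"dz":0.021,"wx":0.13,"wy":0.01,"wz":-0.2,"fingers":1}]
[{"dx":0.006,"dy":-0.06,"dz":0.021,"wx":0.13,"wy":0.01,"wz":-0.2,"fingers":1},{"dx":0.007,"dy":-0.06,"dz":0.022,"wx":0.13,"wy":0.01,"wz":-0.2,"fingers":1},{"dx":0.009,"dy":-0.059,"dz":0.023,"wx":0.12,"wy":0.02,"wz":-0.2,"fingers":1},{"dx":0.024,"dy":0.004,"dz":0,"wx":0,"wy":0,"wz":0,"fingers":1},{"dx":0.024,"dy":0.004,"dz":0,"wx":0,"wy":0,"wz":0,"fingers":1}]
[{"dx":0.024,"dy":0.004,"dz":0,"wx":0,"wy":0,"wz":0,"fingers":1},{"dx":0,"dy":0,"dz":0,"wx":0,"wy":0,"wz":0,"fingers":1},{"dx":0,"dy":0,"dz":0,"wx":0,"wy":0,"wz":0,"fingers":1},{"dx":0,"dy":0,"dz":0,"wx":0,"wy":0,"wz":0,"fingers":1},{"dx":0,"dy":0,"dz":0,"wx":0,"wy":0,"wz":0,"fingers":1}]
[{"dx":0,"dy":0,"dz":0,"wx":0,"wy":0,"wz":0,"fingers":1},{"dx":0,"dy":0,"dz":0,"wx":0,"wy":0,"wz":0,"fingers":1},{"dx":0.01,"dy":0.002,"dz":0,"wx":0,"wy":0,"wz":0,"fingers":1},{"dx":0.009,"dy":0.001,"dz":0,"wx":0,"wy":0,"wz":0,"fingers":1},{"dx":0.01,"dy":0.002,"dz":0,"wx":0,"wy":0,"wz":0,"fingers":1}]
[{"dx":0.009,"dy":0.001,"dz":0.001,"wx":0,"wy":0,"wz":0,"fingers":1},{"dx":0,"dy":0,"dz":0,"wx":0,"wy":0,"wz":0,"fingers":1},{"dx":0,"dy":0,"dz":0,"wx":0,"wy":0,"wz":0,"fingers":1},{"dx":0,"dy":0,"dz":0,"wx":0,"wy":0,"wz":0,"fingers":1},{"dx":0,"dy":0,"dz":0,"wx":0,"wy":0,"wz":0,"fingers":1}]
[{"dx":0,"dy":0,"dz":0,"wx":0,"wy":0,"wz":0,"fingers":1}]
end [524.    5.6  16.3] 26
t 54.83 p [459.6 387.1  99.6] rot [[-0.0002, 0.1043, 0.9945], [-0.0003, 0.9945, -0.1043], [-1.0, -0.0003, -0.0001]] w 41.7 F [-0.2  0.  -1.3] q [-0.7  0.7 -0.1  1.8  0.1  0.7 -1. ]
```

View pics/s20.png

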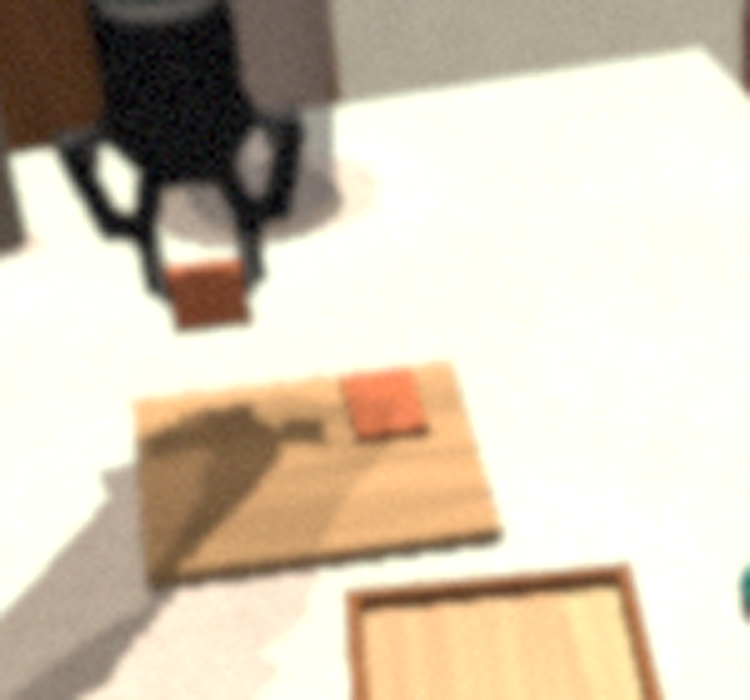

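Emit:
servo_tool(
  rows=[
    {"dx": 0,"dy": -0.062,"dz": 0.017,"wx": 0.13,"wy": 0.01,"wz": -0.2,"fingers": 1},
    {"dx": 0.001,"dy": -0.062,"dz": 0.018,"wx": 0.13,"wy": 0.01,"wz": -0.2,"fingers": 1},
    {"dx": 0.003,"dy": -0.062,"dz": 0.019,"wx": 0.13,"wy": 0.01,"wz": -0.2,"fingers": 1},
    {"dx": 0.004,"dy": -0.061,"dz": 0.02,"wx": 0.13,"wy": 0.01,"wz": -0.2,"fingers": 1},
    {"dx": 0.005,"dy": -0.061,"dz": 0.021,"wx": 0.13,"wy": 0.01,"wz": -0.2,"fingers": 1},
  ],
)

```text
clock: 55.45
eef_pos: [500.3, 147.0, 99.7]
tool_rot: [-1.582, 1.466, -1.755]
force: [0.3, 0.5, -0.6]
width: 41.4
```

Emit:
servo_tool(
  rows=[
    {"dx": 0.006,"dy": -0.06,"dz": 0.021,"wx": 0.13,"wy": 0.01,"wz": -0.2,"fingers": 1},
    {"dx": 0.007,"dy": -0.06,"dz": 0.022,"wx": 0.13,"wy": 0.01,"wz": -0.2,"fingers": 1},
    {"dx": 0.009,"dy": -0.059,"dz": 0.023,"wx": 0.12,"wy": 0.02,"wz": -0.2,"fingers": 1},
    {"dx": 0.024,"dy": 0.004,"dz": 0,"wx": 0,"wy": 0,"wz": 0,"fingers": 1},
    {"dx": 0.024,"dy": 0.004,"dz": 0,"wx": 0,"wy": 0,"wz": 0,"fingers": 1},
  ],
)

```text
clock: 56.08
eef_pos: [524.0, 5.4, 63.4]
tool_rot: [-1.566, 1.403, -1.78]
force: [0.2, 0.3, 0.2]
width: 41.3
```

Emit:
servo_tool(
  rows=[
    {"dx": 0.024,"dy": 0.004,"dz": 0,"wx": 0,"wy": 0,"wz": 0,"fingers": 1},
    {"dx": 0,"dy": 0,"dz": 0,"wx": 0,"wy": 0,"wz": 0,"fingers": 1},
    {"dx": 0,"dy": 0,"dz": 0,"wx": 0,"wy": 0,"wz": 0,"fingers": 1},
    {"dx": 0,"dy": 0,"dz": 0,"wx": 0,"wy": 0,"wz": 0,"fingers": 1},
    {"dx": 0,"dy": 0,"dz": 0,"wx": 0,"wy": 0,"wz": 0,"fingers": 1},
  ],
)

```text
clock: 56.7
eef_pos: [523.9, 6.1, 45.9]
tool_rot: [-1.567, 1.403, -1.78]
force: [0.3, -0.0, -1.1]
width: 41.7
```

```bash
python3 - <<'E'
from h import *
for i in range(6): ctrl.get_image('top')
rep()
snap('side','s21.png',(230,140,360,280),5)
E
```

```text
t 57.0 p [523.5   6.   45.3] rot [[-0.0356, 0.2081, 0.9775], [-0.1633, 0.9637, -0.2111], [-0.9859, -0.1671, -0.0003]] w 41.6 F [ 0.7 -0.2 -0.7] q [-0.2  0.8  0.   2.   0.3  0.5 -0.7]
```

View pics/s21.png

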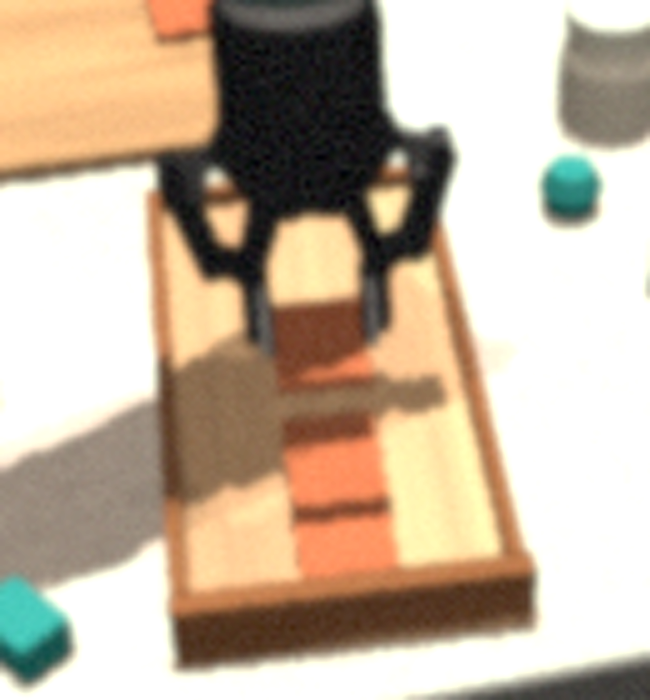

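Emit:
servo_tool(
  rows=[
    {"dx": 0.01,"dy": 0.002,"dz": 0,"wx": 0,"wy": 0,"wz": 0,"fingers": 1},
    {"dx": 0.009,"dy": 0.001,"dz": 0,"wx": 0,"wy": 0,"wz": 0,"fingers": 1},
    {"dx": 0.01,"dy": 0.002,"dz": 0,"wx": 0,"wy": 0,"wz": 0,"fingers": 1},
    {"dx": 0.01,"dy": 0.001,"dz": 0,"wx": 0,"wy": 0,"wz": 0,"fingers": 1},
    {"dx": 0,"dy": 0,"dz": 0,"wx": 0,"wy": 0,"wz": 0,"fingers": 1},
  ],
)

```text
clock: 57.68
eef_pos: [523.2, 5.6, 15.1]
tool_rot: [-1.577, 1.403, -1.789]
force: [-0.9, 0.1, -0.4]
width: 41.8
```

Emit:
servo_tool(
  rows=[
    {"dx": 0,"dy": 0,"dz": 0,"wx": 0,"wy": 0,"wz": 0,"fingers": 1},
    {"dx": 0,"dy": 0,"dz": 0,"wx": 0,"wy": 0,"wz": 0,"fingers": 1},
    {"dx": 0,"dy": 0,"dz": 0,"wx": 0,"wy": 0,"wz": 0,"fingers": 1},
    {"dx": 0,"dy": 0,"dz": 0,"wx": 0,"wy": 0,"wz": 0,"fingers": 1},
    {"dx": 0,"dy": 0,"dz": 0,"wx": 0,"wy": 0,"wz": 0,"fingers": 1},
  ],
)

```text
clock: 58.3
eef_pos: [523.4, 5.6, 15.7]
tool_rot: [-1.572, 1.403, -1.785]
force: [0.7, 0.1, -1.3]
width: 41.5
```

```bash
python3 - <<'E'
from h import *
rep()
snap('side','s22.png',(230,140,360,280),5)
E
```

```text
t 58.3 p [523.4   5.6  15.7] rot [[-0.0355, 0.2081, 0.9775], [-0.1632, 0.9637, -0.2111], [-0.986, -0.167, -0.0003]] w 41.5 F [ 0.7  0.1 -1.3] q [-0.2  0.8  0.   2.   0.3  0.4 -0.7]
```

View pics/s22.png

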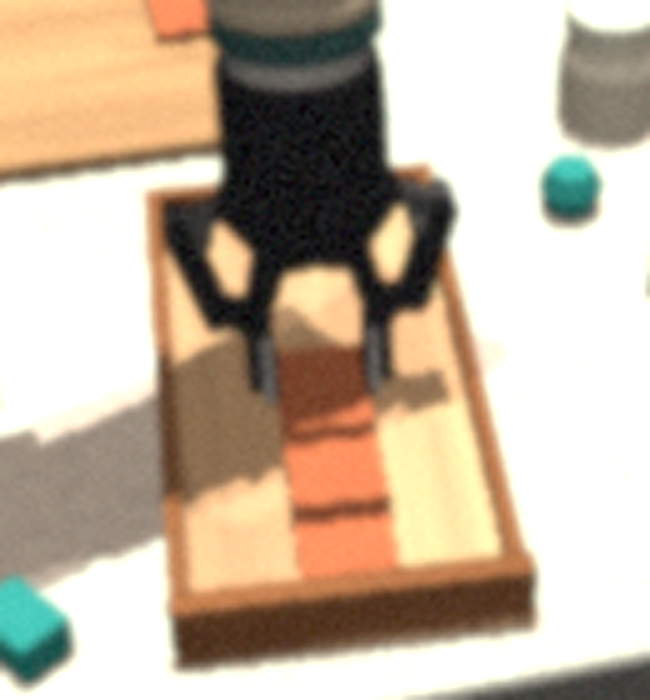

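Emit:
servo_tool(
  rows=[
    {"dx": 0.001,"dy": 0,"dz": 0,"wx": 0,"wy": 0,"wz": 0,"fingers": 1},
    {"dx": 0,"dy": 0,"dz": 0,"wx": 0,"wy": 0,"wz": 0,"fingers": 1},
    {"dx": 0,"dy": 0,"dz": 0,"wx": 0,"wy": 0,"wz": 0,"fingers": 0.3},
    {"dx": 0,"dy": 0,"dz": 0,"wx": 0,"wy": 0,"wz": 0,"fingers": 0.3},
    {"dx": 0,"dy": 0,"dz": 0,"wx": 0,"wy": 0,"wz": 0,"fingers": 0.3},
  ],
)

```text
clock: 58.98
eef_pos: [523.4, 5.5, 14.9]
tool_rot: [-1.573, 1.403, -1.786]
force: [0.4, -0.3, 0.2]
width: 59.8
```

Emit:
servo_tool(
  rows=[
    {"dx": -0.015,"dy": 0,"dz": 0,"wx": 0,"wy": 0,"wz": 0,"fingers": 0.3},
    {"dx": -0.03,"dy": 0,"dz": 0,"wx": 0,"wy": 0,"wz": 0,"fingers": 0.3},
    {"dx": -0.04,"dy": 0,"dz": 0,"wx": 0,"wy": 0,"wz": 0,"fingers": 0.3},
    {"dx": -0.04,"dy": 0,"dz": 0,"wx": 0,"wy": 0,"wz": 0,"fingers": 0.3},
    {"dx": 0,"dy": 0,"dz": 0,"wx": 0,"wy": 0,"wz": 0,"fingers": 0.3},
  ],
)

```text
clock: 59.6
eef_pos: [528.6, 21.7, 110.0]
tool_rot: [-1.543, 1.405, -1.756]
force: [0.8, -0.5, 0.5]
width: 59.8
```

```bash
python3 - <<'E'
from h import *
pick(555,371.5,82.3)
rep()
snap('side','s23.png',(230,140,360,280),5)
E
```

```text
[{"dx":-0.012,"dy":0.065,"dz":-0.009,"wx":-0.11,"wy":-0.01,"wz":0.23,"fingers":0.28},{"dx":-0.01,"dy":0.066,"dz":-0.008,"wx":-0.11,"wy":-0.01,"wz":0.23,"fingers":0.28},{"dx":-0.008,"dy":0.066,"dz":-0.007,"wx":-0.11,"wy":-0.01,"wz":0.23,"fingers":0.28},{"dx":-0.007,"dy":0.066,"dz":-0.007,"wx":-0.1,"wy":-0.01,"wz":0.23,"fingers":0.28},{"dx":-0.005,"dy":0.067,"dz":-0.006,"wx":-0.11,"wy":-0.01,"wz":0.23,"fingers":0.28}]
[{"dx":-0.004,"dy":0.067,"dz":-0.005,"wx":-0.1,"wy":-0.01,"wz":0.23,"fingers":0.28},{"dx":-0.002,"dy":0.067,"dz":-0.004,"wx":-0.11,"wy":-0.01,"wz":0.22,"fingers":0.28},{"dx":0.031,"dy":0,"dz":0,"wx":0,"wy":0,"wz":0,"fingers":0.28},{"dx":0.031,"dy":0,"dz":0,"wx":0,"wy":0,"wz":0,"fingers":0.28},{"dx":0.031,"dy":0,"dz":0,"wx":0,"wy":0,"wz":0,"fingers":0.28}]
[{"dx":0,"dy":0,"dz":0,"wx":0,"wy":0,"wz":0,"fingers":0.28},{"dx":0,"dy":0,"dz":0,"wx":0,"wy":0,"wz":0,"fingers":0.28},{"dx":0,"dy":0,"dz":0,"wx":0,"wy":0,"wz":0,"fingers":0.28},{"dx":0,"dy":0,"dz":0,"wx":0,"wy":0,"wz":0,"fingers":0.28},{"dx":0,"dy":0,"dz":0,"wx":0,"wy":0,"wz":0,"fingers":0.28}]
[{"dx":0,"dy":0,"dz":0,"w
[... 732 characters left out ...]
,"wz":0,"fingers":1},{"dx":0,"dy":0,"dz":0,"wx":0,"wy":0,"wz":0,"fingers":1},{"dx":-0.018,"dy":0,"dz":0,"wx":0,"wy":0,"wz":0,"fingers":1}]
[{"dx":-0.019,"dy":0,"dz":0,"wx":0,"wy":0,"wz":0,"fingers":1},{"dx":-0.04,"dy":0,"dz":0,"wx":0,"wy":0,"wz":0,"fingers":1},{"dx":-0.04,"dy":0,"dz":0,"wx":0,"wy":0,"wz":0,"fingers":1},{"dx":0,"dy":0,"dz":0,"wx":0,"wy":0,"wz":0,"fingers":1},{"dx":0,"dy":0,"dz":0,"wx":0,"wy":0,"wz":0,"fingers":1}]
[{"dx":0,"dy":0,"dz":0,"wx":0,"wy":0,"wz":0,"fingers":1}]
end [554.9 371.7 100.3] 36
t 60.4 p [526.7  20.8 107.3] rot [[-0.0357, 0.208, 0.9775], [-0.1632, 0.9637, -0.2111], [-0.9859, -0.1671, -0.0005]] w 59.9 F [ 0.1 -1.   0.7] q [-0.2  0.7 -0.   1.9  0.3  0.6 -0.6]
```

View pics/s23.png

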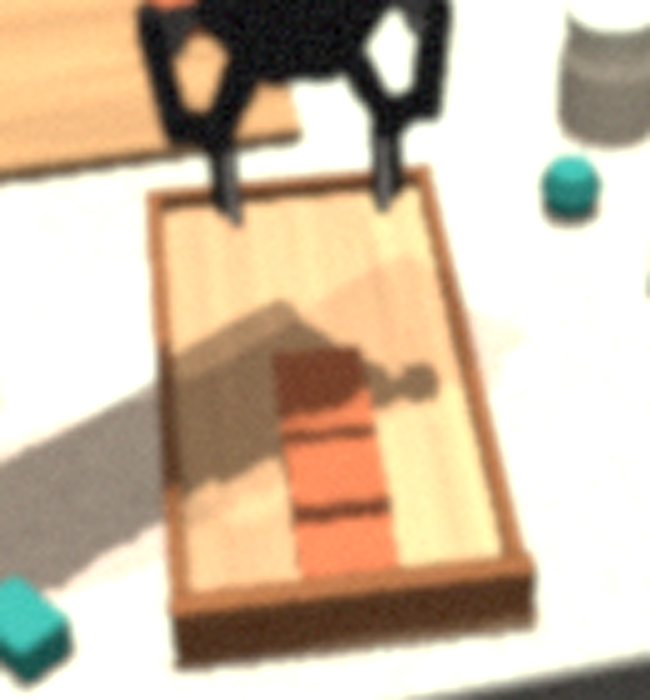

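Tile 3 leans on tile 2, the raised ends showing at crop rows 435 and 510. Next I pick the last tile.

Emit:
servo_tool(
  rows=[
    {"dx": -0.012,"dy": 0.065,"dz": -0.009,"wx": -0.11,"wy": -0.01,"wz": 0.23,"fingers": 0.28},
    {"dx": -0.01,"dy": 0.066,"dz": -0.008,"wx": -0.11,"wy": -0.01,"wz": 0.23,"fingers": 0.28},
    {"dx": -0.008,"dy": 0.066,"dz": -0.007,"wx": -0.11,"wy": -0.01,"wz": 0.23,"fingers": 0.28},
    {"dx": -0.007,"dy": 0.066,"dz": -0.007,"wx": -0.1,"wy": -0.01,"wz": 0.23,"fingers": 0.28},
    {"dx": -0.005,"dy": 0.067,"dz": -0.006,"wx": -0.11,"wy": -0.01,"wz": 0.23,"fingers": 0.28},
  ],
)

```text
clock: 61.08
eef_pos: [546.6, 272.8, 109.2]
tool_rot: [-1.597, 1.524, -1.752]
force: [1.4, -0.0, -1.0]
width: 61.2
```

Emit:
servo_tool(
  rows=[
    {"dx": -0.004,"dy": 0.067,"dz": -0.005,"wx": -0.1,"wy": -0.01,"wz": 0.23,"fingers": 0.28},
    {"dx": -0.002,"dy": 0.067,"dz": -0.004,"wx": -0.11,"wy": -0.01,"wz": 0.22,"fingers": 0.28},
    {"dx": 0.031,"dy": 0,"dz": 0,"wx": 0,"wy": 0,"wz": 0,"fingers": 0.28},
    {"dx": 0.031,"dy": 0,"dz": 0,"wx": 0,"wy": 0,"wz": 0,"fingers": 0.28},
    {"dx": 0.031,"dy": 0,"dz": 0,"wx": 0,"wy": 0,"wz": 0,"fingers": 0.28},
  ],
)

```text
clock: 61.7
eef_pos: [554.8, 371.7, 39.5]
tool_rot: [-1.135, 1.57, -1.269]
force: [-0.7, -0.9, -0.1]
width: 61.4
```

Emit:
servo_tool(
  rows=[
    {"dx": 0,"dy": 0,"dz": 0,"wx": 0,"wy": 0,"wz": 0,"fingers": 0.28},
    {"dx": 0,"dy": 0,"dz": 0,"wx": 0,"wy": 0,"wz": 0,"fingers": 0.28},
    {"dx": 0,"dy": 0,"dz": 0,"wx": 0,"wy": 0,"wz": 0,"fingers": 0.28},
    {"dx": 0,"dy": 0,"dz": 0,"wx": 0,"wy": 0,"wz": 0,"fingers": 0.28},
    {"dx": 0,"dy": 0,"dz": 0,"wx": 0,"wy": 0,"wz": 0,"fingers": 0.28},
  ],
)

```text
clock: 62.32
eef_pos: [555.2, 371.8, 40.9]
tool_rot: [0.321, 1.57, 0.187]
force: [0.2, -0.7, -0.0]
width: 61.4
```

Emit:
servo_tool(
  rows=[
    {"dx": 0,"dy": 0,"dz": 0,"wx": 0,"wy": 0,"wz": 0,"fingers": 0.28},
    {"dx": 0.009,"dy": 0,"dz": 0,"wx": 0,"wy": 0,"wz": 0,"fingers": 0.28},
    {"dx": 0.009,"dy": 0,"dz": 0,"wx": 0,"wy": 0,"wz": 0,"fingers": 0.28},
    {"dx": 0.01,"dy": 0,"dz": 0,"wx": 0,"wy": 0,"wz": 0,"fingers": 0.28},
    {"dx": 0.009,"dy": 0,"dz": 0,"wx": 0,"wy": 0,"wz": 0,"fingers": 0.28},
  ],
)

```text
clock: 62.95
eef_pos: [554.7, 371.5, 11.7]
tool_rot: [-1.865, 1.57, -1.998]
force: [-1.0, 0.6, -0.4]
width: 61.5
```

Emit:
servo_tool(
  rows=[
    {"dx": 0,"dy": 0,"dz": 0,"wx": 0,"wy": 0,"wz": 0,"fingers": 0.28},
    {"dx": 0,"dy": 0,"dz": 0,"wx": 0,"wy": 0,"wz": 0,"fingers": 0.28},
    {"dx": 0,"dy": 0,"dz": 0,"wx": 0,"wy": 0,"wz": 0,"fingers": 0.28},
    {"dx": 0,"dy": 0,"dz": 0,"wx": 0,"wy": 0,"wz": 0,"fingers": 0.28},
    {"dx": 0,"dy": 0,"dz": 0,"wx": 0,"wy": 0,"wz": 0,"fingers": 0.28},
  ],
)

```text
clock: 63.58
eef_pos: [555.0, 371.8, 12.8]
tool_rot: [-0.105, 1.57, -0.239]
force: [0.7, 1.4, -0.6]
width: 61.9
```

Emit:
servo_tool(
  rows=[
    {"dx": 0,"dy": 0,"dz": 0,"wx": 0,"wy": 0,"wz": 0,"fingers": 1},
    {"dx": 0,"dy": 0,"dz": 0,"wx": 0,"wy": 0,"wz": 0,"fingers": 1},
    {"dx": 0,"dy": 0,"dz": 0,"wx": 0,"wy": 0,"wz": 0,"fingers": 1},
    {"dx": 0,"dy": 0,"dz": 0,"wx": 0,"wy": 0,"wz": 0,"fingers": 1},
    {"dx": -0.018,"dy": 0,"dz": 0,"wx": 0,"wy": 0,"wz": 0,"fingers": 1},
  ],
)

```text
clock: 64.2
eef_pos: [553.9, 371.0, 25.2]
tool_rot: [-2.253, 1.568, -2.387]
force: [0.4, 0.4, -0.4]
width: 41.9
```

Emit:
servo_tool(
  rows=[
    {"dx": -0.019,"dy": 0,"dz": 0,"wx": 0,"wy": 0,"wz": 0,"fingers": 1},
    {"dx": -0.04,"dy": 0,"dz": 0,"wx": 0,"wy": 0,"wz": 0,"fingers": 1},
    {"dx": -0.04,"dy": 0,"dz": 0,"wx": 0,"wy": 0,"wz": 0,"fingers": 1},
    {"dx": 0,"dy": 0,"dz": 0,"wx": 0,"wy": 0,"wz": 0,"fingers": 1},
    {"dx": 0,"dy": 0,"dz": 0,"wx": 0,"wy": 0,"wz": 0,"fingers": 1},
  ],
)

```text
clock: 64.82
eef_pos: [554.6, 371.3, 100.1]
tool_rot: [-1.78, 1.57, -1.914]
force: [-0.2, -0.2, -0.3]
width: 41.8
```

```bash
python3 - <<'E'
from h import *
place(181,16)
snap('side','s24.png',(190,60,340,200),5)
snap('top','t24.png',(170,150,430,280),3)
rep()
E
```

```text
target [533.9  52.8]
[{"dx":0,"dy":-0.061,"dz":0.004,"wx":0.11,"wy":0.01,"wz":-0.23,"fingers":1},{"dx":0.002,"dy":-0.061,"dz":0.005,"wx":0.11,"wy":0.01,"wz":-0.23,"fingers":1},{"dx":0.003,"dy":-0.06,"dz":0.006,"wx":0.11,"wy":0.01,"wz":-0.23,"fingers":1},{"dx":0.004,"dy":-0.06,"dz":0.006,"wx":0.11,"wy":0.01,"wz":-0.23,"fingers":1},{"dx":0.006,"dy":-0.06,"dz":0.007,"wx":0.1,"wy":0.01,"wz":-0.23,"fingers":1}]
[{"dx":0.007,"dy":-0.06,"dz":0.007,"wx":0.11,"wy":0.01,"wz":-0.22,"fingers":1},{"dx":0.009,"dy":-0.06,"dz":0.009,"wx":0.1,"wy":0.01,"wz":-0.23,"fingers":1},{"dx":0.024,"dy":0.004,"dz":0,"wx":0,"wy":0,"wz":0,"fingers":1},{"dx":0.024,"dy":0.004,"dz":0,"wx":0,"wy":0,"wz":0,"fingers":1},{"dx":0.024,"dy":0.004,"dz":0,"wx":0,"wy":0,"wz":0,"fingers":1}]
[{"dx":0,"dy":0,"dz":0,"wx":0,"wy":0,"wz":0,"fingers":1},{"dx":0,"dy":0,"dz":0,"wx":0,"wy":0,"wz":0,"fingers":1},{"dx":0,"dy":0,"dz":0,"wx":0,"wy":0,"wz":0,"fingers":1},{"dx":0,"dy":0,"dz":0,"wx":0,"wy":0,"wz":0,"fingers":1},{"dx":0,"dy":0,"dz":0,"wx":0,"wy":0,"wz":0,"fingers":1}]
[{"dx":0,"dy":0,"dz":0,"wx":0,"wy":0,"wz":0,"fingers":1},{"dx":0.01,"dy":0.002,"dz":0,"wx":0,"wy":0,"wz":0,"fingers":1},{"dx":0.009,"dy":0.001,"dz":0,"wx":0,"wy":0,"wz":0,"fingers":1},{"dx":0.01,"dy":0.002,"dz":0,"wx":0,"wy":0,"wz":0,"fingers":1},{"dx":0.009,"dy":0.001,"dz":0,"wx":0,"wy":0,"wz":0,"fingers":1}]
[{"dx":0,"dy":0,"dz":0,"wx":0,"wy":0,"wz":0,"fingers":1},{"dx":0,"dy":0,"dz":0,"wx":0,"wy":0,"wz":0,"fingers":1},{"dx":0,"dy":0,"dz":0,"wx":0,"wy":0,"wz":0,"fingers":1},{"dx":0,"dy":0,"dz":0,"wx":0,"wy":0,"wz":0,"fingers":1},{"dx":0,"dy":0,"dz":0,"wx":0,"wy":0,"wz":0,"fingers":1}]
end [534.1  52.4  16.4] 25
t 65.72 p [554.9 371.7 100.4] rot [[0.0003, 0.1335, 0.991], [-0.0002, 0.991, -0.1335], [-1.0, -0.0002, 0.0003]] w 42.1 F [ 0.4  0.6 -0.6] q [-0.6  0.8 -0.1  1.6  0.1  0.8 -0.9]
```

View pics/s24.png

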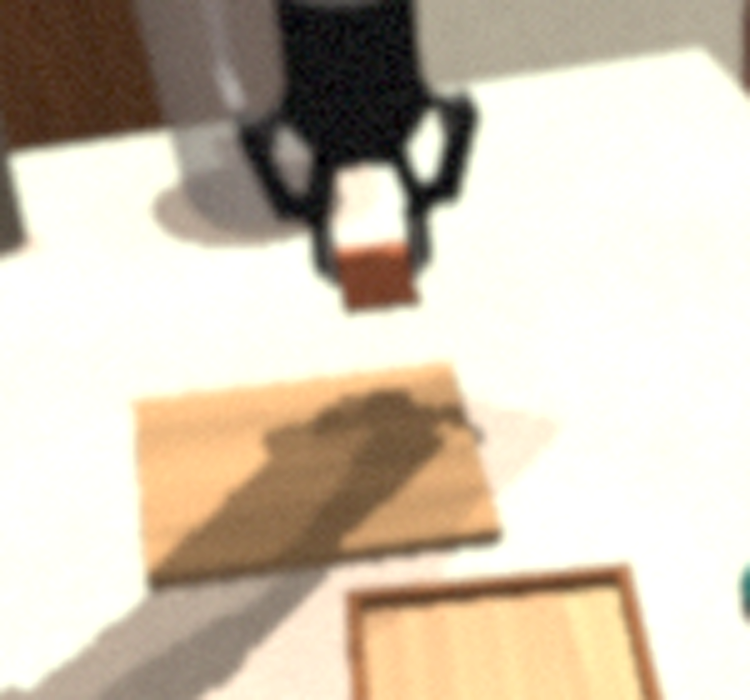

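View pics/t24.png

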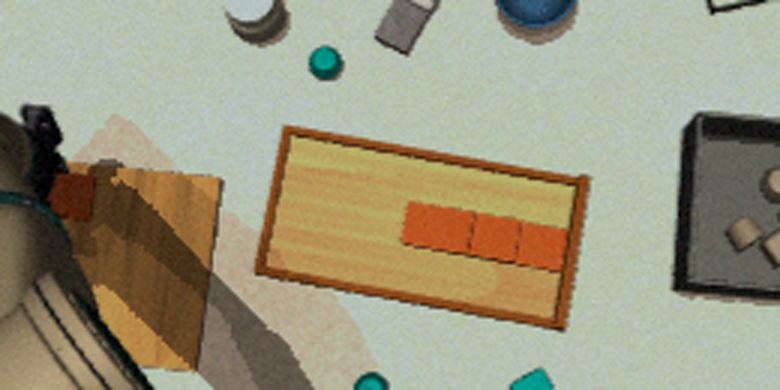

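Emit:
servo_tool(
  rows=[
    {"dx": 0,"dy": -0.061,"dz": 0.004,"wx": 0.11,"wy": 0.01,"wz": -0.23,"fingers": 1},
    {"dx": 0.002,"dy": -0.061,"dz": 0.005,"wx": 0.11,"wy": 0.01,"wz": -0.23,"fingers": 1},
    {"dx": 0.003,"dy": -0.06,"dz": 0.006,"wx": 0.11,"wy": 0.01,"wz": -0.23,"fingers": 1},
    {"dx": 0.004,"dy": -0.06,"dz": 0.006,"wx": 0.11,"wy": 0.01,"wz": -0.23,"fingers": 1},
    {"dx": 0.006,"dy": -0.06,"dz": 0.007,"wx": 0.1,"wy": 0.01,"wz": -0.23,"fingers": 1},
  ],
)

```text
clock: 66.35
eef_pos: [540.3, 143.0, 100.3]
tool_rot: [-1.579, 1.45, -1.77]
force: [-0.1, 0.2, -0.3]
width: 41.7
```

Emit:
servo_tool(
  rows=[
    {"dx": 0.007,"dy": -0.06,"dz": 0.007,"wx": 0.11,"wy": 0.01,"wz": -0.22,"fingers": 1},
    {"dx": 0.009,"dy": -0.06,"dz": 0.009,"wx": 0.1,"wy": 0.01,"wz": -0.23,"fingers": 1},
    {"dx": 0.024,"dy": 0.004,"dz": 0,"wx": 0,"wy": 0,"wz": 0,"fingers": 1},
    {"dx": 0.024,"dy": 0.004,"dz": 0,"wx": 0,"wy": 0,"wz": 0,"fingers": 1},
    {"dx": 0.024,"dy": 0.004,"dz": 0,"wx": 0,"wy": 0,"wz": 0,"fingers": 1},
  ],
)

```text
clock: 66.97
eef_pos: [534.6, 52.8, 44.7]
tool_rot: [-1.569, 1.403, -1.782]
force: [-0.7, 0.4, -0.6]
width: 41.7
```

Emit:
servo_tool(
  rows=[
    {"dx": 0,"dy": 0,"dz": 0,"wx": 0,"wy": 0,"wz": 0,"fingers": 1},
    {"dx": 0,"dy": 0,"dz": 0,"wx": 0,"wy": 0,"wz": 0,"fingers": 1},
    {"dx": 0,"dy": 0,"dz": 0,"wx": 0,"wy": 0,"wz": 0,"fingers": 1},
    {"dx": 0,"dy": 0,"dz": 0,"wx": 0,"wy": 0,"wz": 0,"fingers": 1},
    {"dx": 0,"dy": 0,"dz": 0,"wx": 0,"wy": 0,"wz": 0,"fingers": 1},
  ],
)

```text
clock: 67.6
eef_pos: [534.4, 52.8, 45.6]
tool_rot: [-1.571, 1.403, -1.783]
force: [0.6, -0.8, -0.1]
width: 41.5
```

```bash
python3 - <<'E'
from h import *
for i in range(6): ctrl.get_image('top')
rep()
snap('side','s25.png',(230,140,360,280),5)
E
```

```text
t 67.9 p [534.2  52.8  45.2] rot [[-0.0358, 0.208, 0.9775], [-0.1632, 0.9638, -0.211], [-0.9859, -0.1671, -0.0005]] w 41.6 F [0.1 0.6 0.4] q [-0.2  0.8  0.   1.9  0.3  0.5 -0.7]
```

View pics/s25.png

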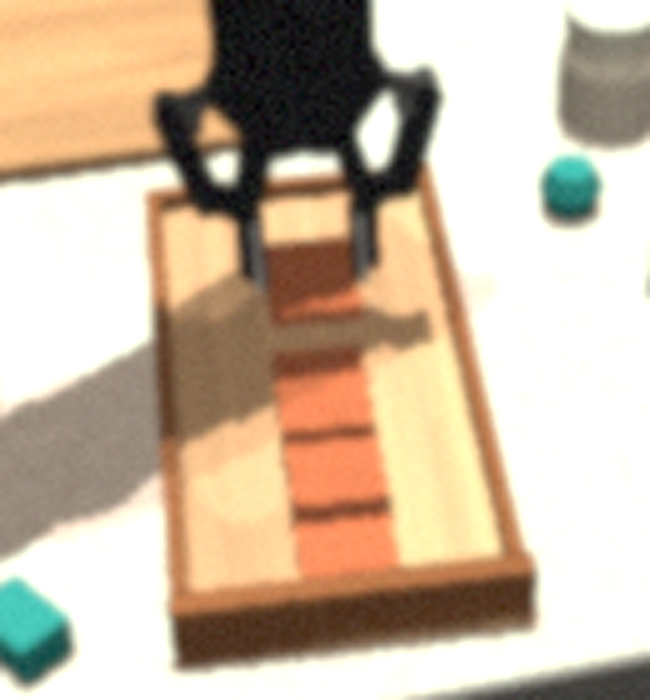

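Emit:
servo_tool(
  rows=[
    {"dx": 0.01,"dy": 0.002,"dz": 0,"wx": 0,"wy": 0,"wz": 0,"fingers": 1},
    {"dx": 0.009,"dy": 0.001,"dz": 0,"wx": 0,"wy": 0,"wz": 0,"fingers": 1},
    {"dx": 0.01,"dy": 0.002,"dz": 0,"wx": 0,"wy": 0,"wz": 0,"fingers": 1},
    {"dx": 0.01,"dy": 0.001,"dz": 0,"wx": 0,"wy": 0,"wz": 0,"fingers": 1},
    {"dx": 0,"dy": 0,"dz": 0,"wx": 0,"wy": 0,"wz": 0,"fingers": 1},
  ],
)

```text
clock: 68.58
eef_pos: [533.9, 52.3, 15.1]
tool_rot: [-1.578, 1.403, -1.79]
force: [-0.4, -1.4, -0.7]
width: 41.4
```

Emit:
servo_tool(
  rows=[
    {"dx": 0,"dy": 0,"dz": 0,"wx": 0,"wy": 0,"wz": 0,"fingers": 1},
    {"dx": 0,"dy": 0,"dz": 0,"wx": 0,"wy": 0,"wz": 0,"fingers": 1},
    {"dx": 0,"dy": 0,"dz": 0,"wx": 0,"wy": 0,"wz": 0,"fingers": 1},
    {"dx": 0,"dy": 0,"dz": 0,"wx": 0,"wy": 0,"wz": 0,"fingers": 1},
    {"dx": 0,"dy": 0,"dz": 0,"wx": 0,"wy": 0,"wz": 0,"fingers": 1},
  ],
)

```text
clock: 69.2
eef_pos: [534.1, 52.3, 15.7]
tool_rot: [-1.573, 1.403, -1.786]
force: [0.2, 0.3, -1.3]
width: 41.3
```

```bash
python3 - <<'E'
from h import *
rep()
snap('side','s26.png',(230,140,360,280),5)
E
```

```text
t 69.2 p [534.1  52.3  15.7] rot [[-0.0357, 0.2081, 0.9775], [-0.1632, 0.9637, -0.2111], [-0.986, -0.167, -0.0004]] w 41.3 F [ 0.2  0.3 -1.3] q [-0.3  0.8  0.   1.9  0.3  0.5 -0.7]
```

View pics/s26.png

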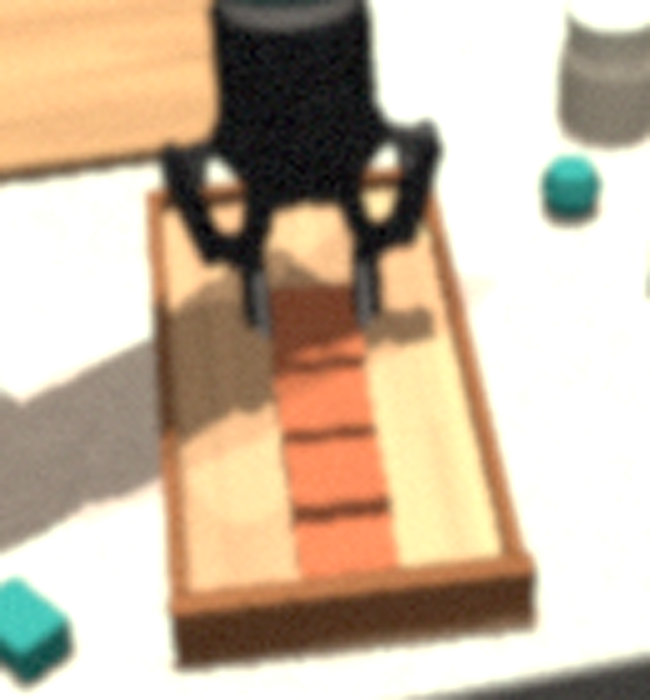

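Releasing, then moving clear over the bat side.

Emit:
servo_tool(
  rows=[
    {"dx": 0.001,"dy": 0,"dz": 0,"wx": 0,"wy": 0,"wz": 0,"fingers": 1},
    {"dx": 0,"dy": 0,"dz": 0,"wx": 0,"wy": 0,"wz": 0,"fingers": 1},
    {"dx": 0,"dy": 0,"dz": 0,"wx": 0,"wy": 0,"wz": 0,"fingers": 0.3},
    {"dx": 0,"dy": 0,"dz": 0,"wx": 0,"wy": 0,"wz": 0,"fingers": 0.3},
    {"dx": 0,"dy": 0,"dz": 0,"wx": 0,"wy": 0,"wz": 0,"fingers": 0.3},
  ],
)

```text
clock: 69.88
eef_pos: [534.1, 52.2, 14.9]
tool_rot: [-1.574, 1.403, -1.786]
force: [-0.4, 0.1, -0.5]
width: 59.6
```

Emit:
servo_tool(
  rows=[
    {"dx": -0.015,"dy": 0,"dz": 0,"wx": 0,"wy": 0,"wz": 0,"fingers": 0.3},
    {"dx": -0.03,"dy": 0,"dz": 0,"wx": 0,"wy": 0,"wz": 0,"fingers": 0.3},
    {"dx": -0.04,"dy": 0,"dz": 0,"wx": 0,"wy": 0,"wz": 0,"fingers": 0.3},
    {"dx": -0.05,"dy": 0,"dz": 0,"wx": 0,"wy": 0,"wz": 0,"fingers": 0.3},
    {"dx": -0.05,"dy": 0,"dz": 0,"wx": 0,"wy": 0,"wz": 0,"fingers": 0.3},
  ],
)

```text
clock: 70.5
eef_pos: [539.0, 75.2, 153.6]
tool_rot: [-1.572, 1.403, -1.784]
force: [1.4, -0.5, 0.8]
width: 59.9
```

Emit:
servo_tool(
  rows=[
    {"dx": 0,"dy": 0.06,"dz": -0.02,"wx": 0,"wy": 0,"wz": 0,"fingers": 0.3},
    {"dx": 0,"dy": 0.06,"dz": -0.02,"wx": 0,"wy": 0,"wz": 0,"fingers": 0.3},
    {"dx": 0,"dy": 0.06,"dz": -0.02,"wx": 0,"wy": 0,"wz": 0,"fingers": 0.3},
    {"dx": 0,"dy": 0.06,"dz": -0.02,"wx": 0,"wy": 0,"wz": 0,"fingers": 0.3},
    {"dx": 0,"dy": 0.06,"dz": -0.02,"wx": 0,"wy": 0,"wz": 0,"fingers": 0.3},
  ],
)

```text
clock: 71.12
eef_pos: [512.3, 309.2, 114.8]
tool_rot: [-1.57, 1.404, -1.783]
force: [0.3, 0.4, -0.9]
width: 60.0
```

```bash
python3 - <<'E'
from fit import *
for i in range(14): ctrl.get_image('top')
rep()
snap('top','t27.png',(240,170,480,270),3.3)
snap('side','s27.png',(230,140,460,400),2.3)
snap('side','s28.png',(250,160,345,270),5.4)
# predicted tile model vs mask
for d in (0,):
    a=np.radians(TY)
    O={n:softmask(n,'or') for n in('top','side')}
    m=(O['top']>.5); ys,xs=np.nonzero(m[200:250,300:365]); pts=np.c_[xs+300,ys+200].astype(float)
    w=unproj('top',pts,14); R=np.array([[np.cos(a),-np.sin(a)],[np.sin(a),np.cos(a)]])
    L=(w-TC)@R+[148,0]; print('row local x',np.percentile(L[:,0],[0.5,99.5]),'y',np.percentile(L[:,1],[1,50,99]))
    for x0 in range(0,220,20):
        k=(L[:,0]>=x0)&(L[:,0]<x0+20); print(x0,k.sum(),L[k,1].mean().round(1) if k.any() else None)
E
```

```text
t 71.83 p [512.7 307.1 114.3] rot [[-0.0358, 0.2087, 0.9773], [-0.1632, 0.9636, -0.2118], [-0.9859, -0.1671, -0.0004]] w 59.7 F [-0.6  0.9 -0.2] q [-0.6  0.8 -0.1  1.7  0.2  0.9 -1. ]
row local x [ -7.8 184.8] y [-76.2  -4.2  71.5]
0 103 -8.6
20 100 -7.9
40 96 -6.6
60 106 -11.1
80 100 -7.2
100 102 -8.8
120 105 -5.6
140 112 -4.0
160 110 -5.4
180 21 -28.7
200 0 None
```

View pics/t27.png

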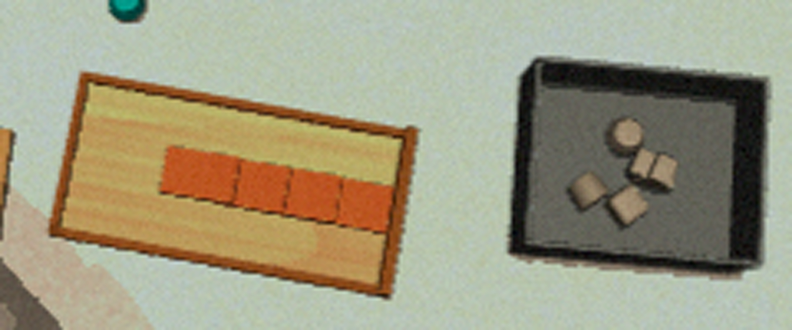

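View pics/s27.png

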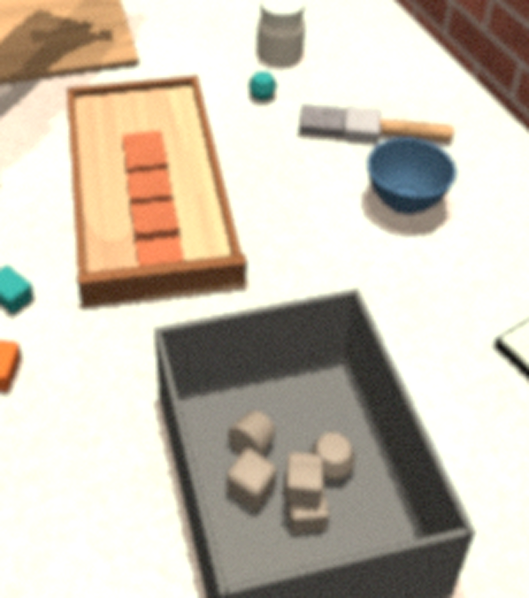

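View pics/s28.png

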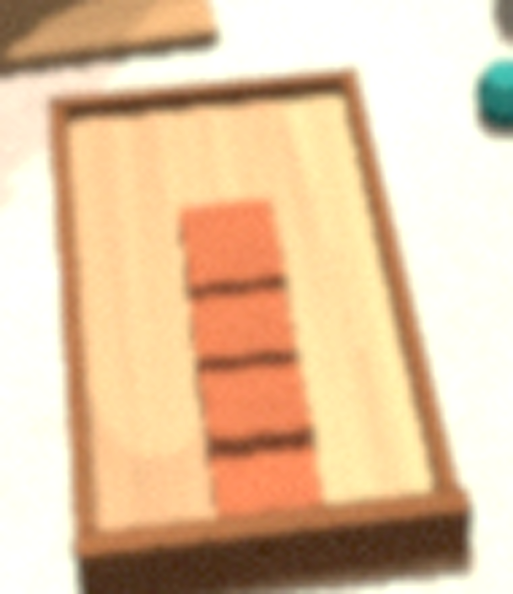

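The views show four tiles in a straight row on the middle line. In the side crop, dark raised ends at rows 288, 360 and 440 mark three leaning tiles. Top-view seams are evenly spaced, about 48 mm apart. All five scraps are on the tub floor, and the arm is clear of everything.

```bash
python3 - <<'E'
from h import *
print(ctrl.finish_job())
E
```

```text
the job is handed in; nothing more can be done
None
```

The job is handed in after about 72 s of robot time. No verdict was reported.

I put all five scraps that were on the tray into the grey tub. All four tiles are set out down the middle of the tray. Tile 1 is flat against the stop; its end touched the stop at about 5 N, then I backed it off about 1 mm. The other three each lean at about 10° on the tile before, roughly 48 mm apart.

**Last checks:**
- **Scraps:** the last top and side pictures show five in the tub and none left on the tray.
- **Tiles:** the row is straight and centred by eye, the seams are evenly spaced, and three raised near ends confirm the lean.
- **Other things:** the bowl, brush, jar and look-alikes were not touched.

**Where checks failed or disagreed:**
- **Cameras:** the top and side views differed by about 4 mm on the tray's position along its length, so I relied on contact with the stop instead.
- **Final measurement:** the last numeric check of the row's lateral offset was spoiled because its mask also caught the tray rims. The straightness and spacing above come from reading the pictures.

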